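# Check height masters from a tipped carton and repack them

## Robot

A 7-joint arm with a two-finger parallel gripper is mounted at the origin on a cart in front of the work surface, level with it; the furniture and walls round the work are solid. World frame = base frame: x ahead of the robot, y to its left, z up, the work surface at z = 0. Lengths are in m, angles in degrees, forces in N, time in s.
With the tool pointing down it reaches from about 0.425 to 0.875 m from the base axis. Payload 4.7 kg.
Tool frame: the origin (TCP) lies at the very end of the fingers, on their centre line; the grasp point (between the pads) lies 19 mm behind it (pinch_z is the distance from the TCP to the grasp point, in m); z points along the fingers, y is the direction in which the jaws open and shut (so a half turn about z gives the same grasp; the last joint's range is limited). The gripper opens to 87 mm and grips with 3 to 60 N. Pads are 19 mm wide; open, the fingers measure 117 mm over their backs; the gripper's body (75 mm by 190 mm) begins 51 mm behind the grasp point.
Start: joints at [-76.083, 18.392, -4.016, 83.108, 1.295, 78.541, -3.26], TCP at [0.147, 0.633, 0.223] pointing down, gripper open.
Joint ranges: [-163.93, 163.93], [-17.29, 119.83], [-79.2, 71.16], [3.27, 140.29], [-89.18, 269.18], [5.43, 117.66], [-154.24, 154.24]. Speed limits (degrees/s): [147.25, 147.25, 180, 180, 180, 180, 180].

## Interface

Orientations are given as [roll, pitch, yaw] about the fixed x, y, z axes, in that order (R = Rz(yaw) Ry(pitch) Rx(roll)).
In Python, from cell import get_obs, read_camera, camera_params, sign_off, pinch_z gives the robot as it stands.
- The arm moves only by the shell command python3 -m handwheel 'ROWS' [FORCE]. ROWS is JSON, a list of rows, each a list of 5 numbers: the finger opening in m, from 0 to 0.087, then the shift along the tool's x, y, z in m, then the turn about the tool's z in rad. In form: [[jaw, tx, ty, tz, twist], ...]. A call has 1 to 20 rows; each row is the pose to reach, as a shift and turn from the pose commanded when the call began, along the tool's axes at that moment; what a row does not reach only later rows make up. A row lasts 1/10 s, in which the tool goes at most 50 mm and 8.59 degrees, less where a joint would pass 70% of its speed; a pose out of reach is approached as far as the arm can. A call with a gripper value outside its range is refused whole. The fingers move at their own pace and stop on an object; FORCE is the grip in N (left out, the last holds). Time passes only in rows, so rows that repeat a pose let the fingers close. It gives the time, the measured TCP pose, the force and the opening at its end, in the units of the state.
- get_obs(): the state, without advancing time (a new reading comes with each control period).
- read_camera(name): name is "side" or "top"; returns the picture (384x512x3 uint8, blue, green, red); there is no depth.
- camera_params(name): a dict with "camera_matrix" (3x3 intrinsics, pixels), "R" (3x3) and "t" (3): a world point X has camera coordinates R X + t. Camera axes: x right, y down, z forward; pixel columns grow to the right and rows downward; lengths in m; the calibration is good to about 2 mm. A picture is of the moment at which its call begins. camera_params takes no time and is no camera call.
- sign_off(): hands the job in, once; it reports no verdict.
The state is a dict: "time_s": time; "qpos": joint angles; "joint_velocities": joint speeds; "effort": joint torques, N m; "tool_pos": TCP position; "tool_rot": TCP orientation; "force": force on the tool from outside, world axes, zero at the start; "wrist_torque": the same for the moment, N m; "grip_width": finger opening in m.
Only numpy, scipy, OpenCV 4.12 (cv2) and the standard library are available. Lean on these libraries where they do the work, as an engineer would, in place of code of your own. Each camera call takes 0.05 s, during which the arm holds its last target.

## Task

Take every height master out of the tipped, partitioned carton and stand it upright in the shallow tray of the sliding x-y stage, then move the stage by its handle to bring the masters one after another centrally under the fixed sensor tip, shortest first and tallest last, resting each there for about two seconds. Afterwards pull the stage fully home and put every master back into the carton, standing on the floor of a cell of its own, foot down. Let nothing touch the sensor and leave the other things on the worktop where they are.

Things in the scene. Friction and masses are not known exactly. Their poses are not given: they have to be found in the camera images.
- master_1_mid (a point): height master 1 (shortest, 62 mm high): a plain turned steel pillar, a round foot 40 mm in diameter and 16 mm thick with a slim stem 24 mm in diameter above it up to its flat top (one thin dark ring near the top); 140 g. The point is on its axis, half-way up (31 mm above the underside); its z axis runs along the stem from foot to top. Absent in some runs.
- master_2_mid (a point): height master 2 (second, 72 mm high): a plain turned steel pillar, a round foot 40 mm in diameter and 16 mm thick with a slim stem 24 mm in diameter above it up to its flat top (one thin dark ring near the top); 160 g. The point is on its axis, half-way up (36 mm above the underside); its z axis runs along the stem from foot to top. Absent in some runs.
- master_3_mid (a point): height master 3 (third, 82 mm high): a plain turned steel pillar, a round foot 40 mm in diameter and 16 mm thick with a slim stem 24 mm in diameter above it up to its flat top (one thin dark ring near the top); 180 g. The point is on its axis, half-way up (41 mm above the underside); its z axis runs along the stem from foot to top. Absent in some runs.
- master_4_mid (a point): height master 4 (tallest, 92 mm high): a plain turned steel pillar, a round foot 40 mm in diameter and 16 mm thick with a slim stem 24 mm in diameter above it up to its flat top (one thin dark ring near the top); 200 g. The point is on its axis, half-way up (46 mm above the underside); its z axis runs along the stem from foot to top. Absent in some runs.
- carton_mouth (a point): fixed cardboard carton on its inclined stand: centre of its open mouth, in the plane of the rim. z axis: out of the carton along its depth, tipped 15 degrees from vertical towards its front (about towards the robot); x: from its near, lower row of cells to the far, higher row; y: across. Inside 184 mm (x) by 112 mm (y), 92 mm deep; walls 4 mm
- carton: the same carton, origin at the middle of its underside (floor 5 mm thick), same axes. Two crossing dividers, 4 mm thick, 4 mm lower than the rim, make four cells of 90 mm (x) by 54 mm (y). Floor pads 20 mm wide, 14 mm high at both x ends of a cell leave a 50 mm lane in which a master's foot stands, one master to a cell, parallel to the carton's z axis
- sensor_tip (a point): downward-pointing tip of the fixed optical height sensor, 168 mm above the worktop. The sensor is a grey barrel, 28 mm in diameter, held by a level arm from a column 155 mm further along the long slide (+y of plate_top). It moves with nothing
- plate_top (a point): centre of the top surface of the stage's plate (the floor of its tray), 40 mm above the worktop. x axis: along the cross slide, away from the robot; y axis: along the long slide, towards the sensor; z up. The plate is 96 mm (x) by 146 mm (y) with a wall 3 mm thick and 20 mm high all round, so it is a shallow tray. At home the sensor tip lies at y = +150 mm from here, and at x = 0 with the cross slide at 0
- handle_grip (a point): grip point of the stage's handle, an upright round post 20 mm in diameter, 135 mm from the plate centre at the end away from the sensor (-y of plate_top); its top is 12 mm above this point, it is free from 43 mm below. It moves with the plate, which follows it in x and y (about 2 N of friction in each slide, plus 8 N per m/s; slides stay where left)
- stage_long (a joint): long slide of the stage, in m: 0 is fully home (plate away from the sensor), up to 0.21 towards the sensor. Near home the handle is close to the big fixed grey bench instrument on the right, whose carrying handle stands up about 0.3 m high along its left side; carton and handle are best approached from well above it
- stage_cross (a joint): cross slide of the stage, in m: -0.03 (towards the robot) to 0.03, 0 in the middle
- adapter_5: a small coaxial adapter lying on the worktop, 21 x 38 x 21 mm; to be left alone. Origin at the middle of its underside
- v_block_2: a steel V-block, 45 x 50 x 40 mm, standing at the back; to be left alone. Origin at the middle of its underside
- sensor_post: the sensor with its arm, column and foot (fixed); origin at worktop height under the middle of the stage base, of no use for aiming. It must not be touched
Not all that is in view belongs to the job. Leave any purple or turquoise look-alike of the part that bears master_1_mid alone.

How it is judged:
By the outcome, as a careful person would: the job done as asked, in the order asked, and still so for the second after the job is handed in, with the robot touching nothing.
Of master_1, master_2, master_3, master_4 only 2 to 3 are there at a start; the rules pass over those that are not, and their reading is None.
At some moment in a run one of master_1, master_2, master_3, master_4 may be knocked a few centimetres aside while the robot is not near it.
It also fails if it takes over 210 s, if anything falls off the work surface, if the arm or the gripper's body presses on something with over 40 N, if the wrist force passes 120 N, or if a joint passes its speed limit or range.

## Working session

There is one attempt and no reset: what is moved stays moved. The work goes in short steps, Python scripts to look and compute and a shell command to move; the robot and the scene stay as the last step left them, time stands still between calls to the robot, and variables do not carry over. Pictures are saved under pics/ and viewed, and the job is handed in when it is done.

```bash
ls; mkdir -p pics; python3 - <<'E'
from cell import *
import cv2,numpy as np
o=get_obs();print({k:np.round(v,3) for k,v in o.items()},pinch_z)
for n in("side","top"):
    im=read_camera(n);cv2.imwrite(f"pics/{n}0.png",im)
    p=camera_params(n);print(n,{k:np.round(v,4).tolist() for k,v in p.items()}, (-np.array(p["R"]).T@np.array(p["t"])).round(3))
E
```

```text
pics
{'time_s': np.float64(0.0), 'qpos': array([-76.082,  18.439,  -4.017,  83.177,   1.294,  78.538,  -3.261]), 'joint_velocities': array([-0.012,  0.042,  0.003, -0.023, -0.024,  0.058,  0.032]), 'effort': array([-0.0000e+00, -4.9129e+01, -4.0400e-01, -3.1252e+01, -6.4000e-02,
        4.4000e-02,  0.0000e+00]), 'tool_pos': array([0.147, 0.633, 0.221]), 'tool_rot': array([-1.79892e+02,  5.00000e-03,  1.66892e+02]), 'force': array([-0.157, -0.07 , -0.121]), 'wrist_torque': array([ 0.019, -0.004, -0.009]), 'grip_width': np.float64(0.087)} 0.0187
side {'camera_matrix': [[464.1248, 0.0, 254.9664], [0.0, 464.1248, 197.6608], [0.0, 0.0, 1.0]], 'R': [[-0.9828, -0.1845, -0.0117], [-0.068, 0.4196, -0.9052], [0.1719, -0.8888, -0.4249]], 't': [0.5187, 0.0138, 1.3824]} [0.273 1.318 0.606]
top {'camera_matrix': [[380.6007, 0.0, 256.6367], [0.0, 380.6007, 193.4697], [0.0, 0.0, 1.0]], 'R': [[-0.0154, -0.9996, -0.0242], [-0.9969, 0.0172, -0.0762], [0.0766, 0.0229, -0.9968]], 't': [0.3267, 0.5003, 0.9379]} [0.432 0.296 0.981]
```

View pics/side0.png

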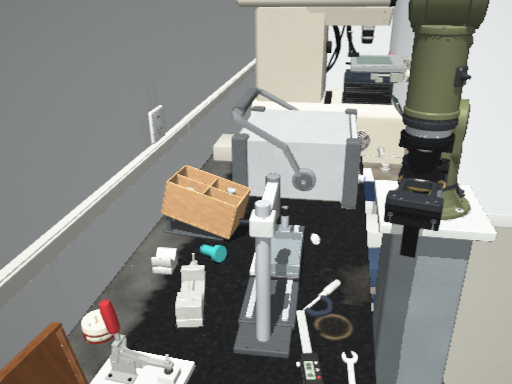

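View pics/top0.png

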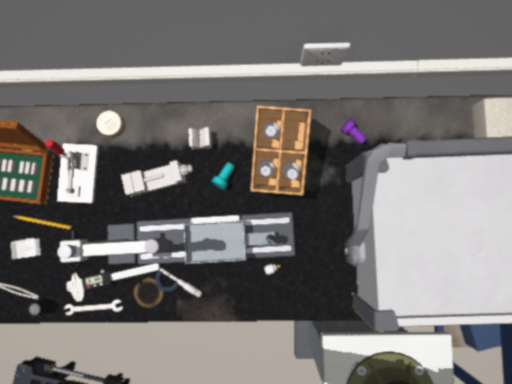

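```bash
python3 - <<'E'
import cv2
a=cv2.imread("pics/top0.png")
cv2.imwrite("pics/topz.png",cv2.resize(a[95:285,100:320],None,fx=3.6,fy=3.15,interpolation=cv2.INTER_CUBIC)) 
cv2.imwrite("pics/topc.png",cv2.resize(a[98:200,240:320],None,fx=5.5,fy=5.5,interpolation=cv2.INTER_CUBIC)) 
b=cv2.imread("pics/side0.png")
cv2.imwrite("pics/sidez.png",cv2.resize(b[150:350,140:340],None,fx=3,fy=3,interpolation=cv2.INTER_CUBIC)) 
E
```

```text
(no output)
```

View pics/topz.png

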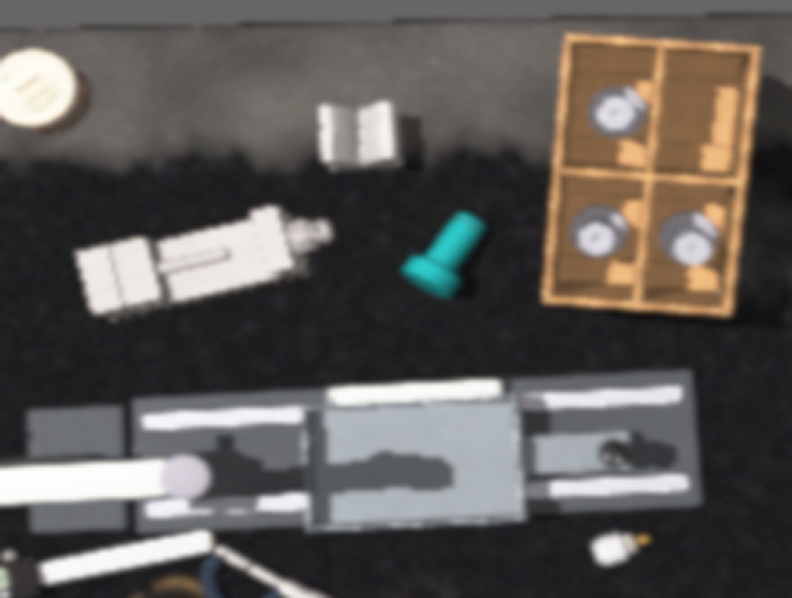

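View pics/topc.png

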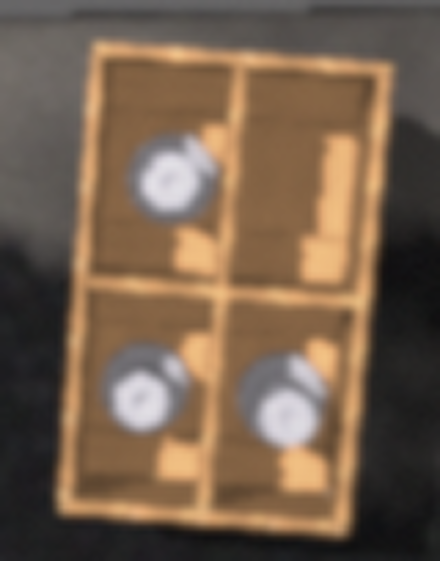

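View pics/sidez.png

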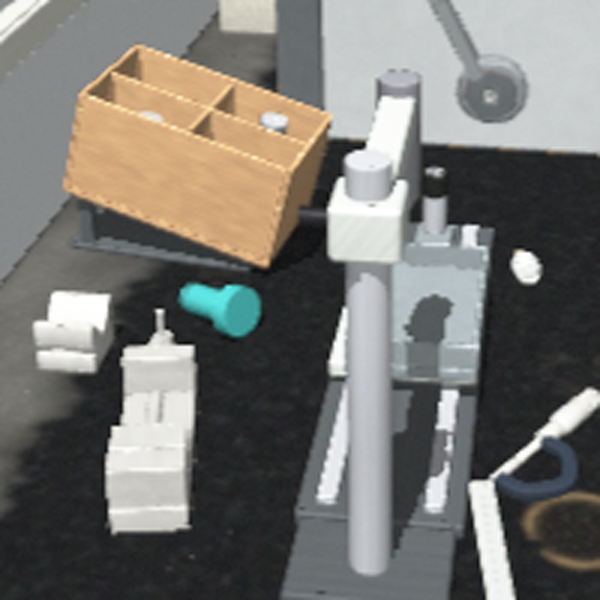

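```bash
cat > h.py <<'E'
import cv2,numpy as np
from cell import get_obs, read_camera, camera_params, pinch_z
def P(n):
    p=camera_params(n);K=np.array(p["camera_matrix"]);R=np.array(p["R"]);t=np.array(p["t"]).reshape(3,1)
    return K,R,t
def proj(n,X):
    K,R,t=P(n);c=R@np.array(X,float).T.reshape(3,-1)+t;q=K@c;return (q[:2]/q[2]).T
def ray(n,uv):
    K,R,t=P(n);d=R.T@np.linalg.inv(K)@np.array([uv[0],uv[1],1.]);return (-R.T@t).ravel(),d/np.linalg.norm(d)
def onz(n,uv,z):
    o,d=ray(n,uv);return o+d*(z-o[2])/d[2]
def tri(a,b): # a: top uv, b: side uv
    o1,d1=ray("top",a);o2,d2=ray("side",b)
    A=np.array([d1,-d2]).T;s=np.linalg.lstsq(A,o2-o1,rcond=None)[0]
    p,q=o1+s[0]*d1,o2+s[1]*d2;return (p+q)/2,np.linalg.norm(p-q)
def tool():
    o=get_obs();y=np.radians(o["tool_rot"][2]);return np.array(o["tool_pos"]),y,o
def to(x,y,z,yaw=None):
    p,a,o=tool();d=np.array([x,y,z])-p
    tx=d[0]*np.cos(a)+d[1]*np.sin(a);ty=d[0]*np.sin(a)-d[1]*np.cos(a)
    tw=0 if yaw is None else -((np.radians(yaw)-a+np.pi)%(2*np.pi)-np.pi)
    print("shift",np.round([tx,ty,-d[2]],4),"twist",round(tw,3))
def shot(n,name,box=None,f=1):
    im=read_camera(n);cv2.imwrite(f"pics/raw_{name}.png",im)
    if box: im=im[box[1]:box[3],box[0]:box[2]]
    cv2.imwrite(f"pics/{name}.png",cv2.resize(im,None,fx=f,fy=f,interpolation=cv2.INTER_CUBIC));return im
E
python3 - <<'E'
from h import *
for n,f in(("top","pics/top0.png"),("side","pics/side0.png")):
    a=cv2.imread(f);h=cv2.cvtColor(a,cv2.COLOR_BGR2HSV)
    m=cv2.inRange(h,(8,80,60),(22,255,255))
    m=cv2.morphologyEx(m,cv2.MORPH_CLOSE,np.ones((5,5)))
    cs=[c for c in cv2.findContours(m,0,2)[0] if cv2.contourArea(c)>800]
    for c in cs:
        print(n,cv2.contourArea(c),cv2.boundingRect(c),cv2.minAreaRect(c),cv2.approxPolyDP(c,5,True).reshape(-1,2).tolist())
E
```

```text
top 1751.5 (0, 120, 55, 85) ((27.0, 162.0), (84.0, 54.0), 90.0) [[0, 120], [0, 151], [42, 156], [37, 198], [0, 200], [45, 204], [54, 156], [18, 122]]
top 4749.5 (250, 105, 62, 91) ((280.0823059082031, 150.240234375), (56.152915954589844, 88.3626937866211), 5.31454610824585) [[258, 105], [250, 191], [303, 195], [311, 110]]
side 3219.5 (0, 322, 88, 62) ((43.5, 352.5), (61.0, 87.0), 90.0) [[87, 382], [60, 322], [50, 323], [0, 368], [0, 383]]
side 4193.0 (161, 165, 89, 75) ((204.0703125, 199.87071228027344), (84.66380310058594, 56.113956451416016), 21.4129695892334) [[185, 165], [166, 181], [161, 212], [228, 239], [244, 214], [249, 188]]
```

```bash
python3 - <<'E'
import cv2
b=cv2.imread("pics/side0.png")
cv2.imwrite("pics/sidec.png",cv2.resize(b[160:245,155:260],None,fx=7,fy=7,interpolation=cv2.INTER_CUBIC)) 
cv2.imwrite("pics/sides.png",cv2.resize(b[195:345,230:310],None,fx=4,fy=4,interpolation=cv2.INTER_CUBIC)) 
E
```

```text
(no output)
```

View pics/sidec.png

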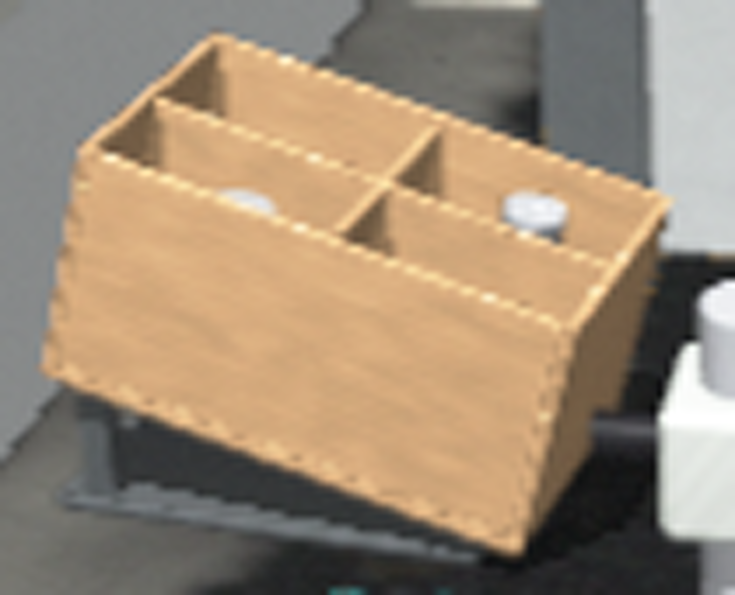

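View pics/sides.png

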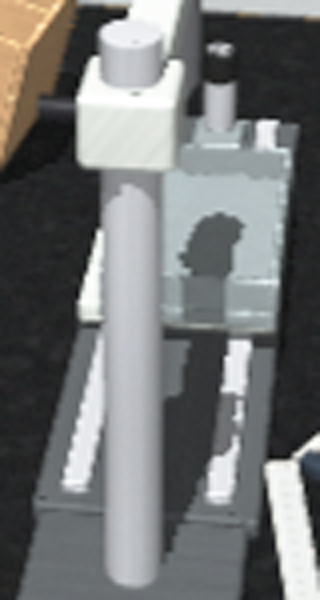

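```bash
python3 - <<'E'
from h import *
s=lambda u,v:((u+.5)/7-.5+155,(v+.5)/7-.5+160)
t=lambda u,v:((u+.5)/5.5-.5+240,(v+.5)/5.5-.5+98)
S=[s(82,150),s(215,36),s(670,200),s(570,328)];T=[t(95,42),t(395,62),t(350,536),t(58,515)]
C=[]
for a,b in zip(T,S):
    p,e=tri(a,b);C.append(p);print(p.round(4),round(e,4))
C=np.array(C);c=C.mean(0);print("centre",c.round(4),"sides",[round(np.linalg.norm(C[i]-C[i-1]),4) for i in range(4)])
x=(C[0]+C[1]-C[2]-C[3]);x/=np.linalg.norm(x);y=C[0]+C[3]-C[1]-C[2];y/=np.linalg.norm(y);print(x.round(3),y.round(3),"yaw x",np.degrees(np.arctan2(x[1],x[0])),"pitch",np.degrees(np.arcsin(x[2])))
# pnp top
obj=np.array([[.096,.06,0],[.096,-.06,0],[-.096,-.06,0],[-.096,.06,0]])
for n,I in(("top",T),("side",S)):
    K,R,tt=P(n)
    ok,r,v=cv2.solvePnP(obj,np.array(I),K,None)
    M=cv2.Rodrigues(r)[0];W=R.T@M;o=R.T@(v-tt);print(n,o.ravel().round(4),W.round(3).tolist())
p,e=tri(t(288,413),s(534,208));print("NR top",p,e)
for n,z in (("h",.16),):pass
# handle & plate
p,e=tri((100+435/3.6+200*0,0),(0,0)) if 0 else (0,0)
E
```

```text
[0.6923 0.312  0.1538] 0.0008
[0.6824 0.1914 0.1518] 0.0018
[0.4968 0.2097 0.1031] 0.006
[0.5078 0.332  0.1073] 0.0066
centre [0.5948 0.2613 0.129 ] sides [np.float64(0.1913), np.float64(0.121), np.float64(0.1927), np.float64(0.1229)]
[ 0.964 -0.1    0.248] [0.085 0.996 0.025] yaw x -5.91585561768447 pitch 14.35001601690443
top [0.5913 0.2614 0.1394] [[0.971, 0.095, -0.22], [-0.095, 0.995, 0.008], [0.22, 0.013, 0.975]]
side [0.6016 0.2455 0.1218] [[0.962, 0.096, -0.254], [-0.096, 0.995, 0.014], [0.255, 0.011, 0.967]]
NR top [0.54643623 0.23438851 0.10720267] 0.0013314471386847966
```

```bash
cat >> h.py <<'E'
a_=np.radians(-5.7);s_,c_=np.sin(np.radians(15)),np.cos(np.radians(15))
CX=np.array([c_*np.cos(a_),c_*np.sin(a_),s_]);CY=np.array([-np.sin(a_),np.cos(a_),0]);CZ=np.cross(CX,CY)
CM=np.array([.595,.2613,.1305])
def carton(q): return CM+q[0]*CX+q[1]*CY+q[2]*CZ
def onplane(n,uv,zc):
    o,d=ray(n,uv);k=(CM+zc*CZ-o)@CZ/(d@CZ);X=o+k*d;r=X-CM;return X,np.array([r@CX,r@CY,r@CZ])
E
python3 - <<'E'
from h import *
s=lambda u,v:((u+.5)/7-.5+155,(v+.5)/7-.5+160)
t=lambda u,v:((u+.5)/5.5-.5+240,(v+.5)/5.5-.5+98)
for nm,uv in(("FL",t(168,182)),("NL",t(140,398)),("NR",t(288,413))):
    for h in(.062,.072,.082,.092):
        X,q=onplane("top",uv,h-.092)
        pix=proj("side",X)[0]
        f=proj("top",X-CZ*(h-.016))[0]
        print(nm,h,X.round(4),q.round(4),"side zoom",((pix-[155,160]+.5)*7).round(0),"foot top zoom",((f-[240,98]+.5)*5.5).round(0))
E
```

```text
FL 0.062 [0.6441 0.2829 0.112 ] [ 0.0403  0.0263 -0.03  ] side zoom [247. 233.] foot top zoom [170. 180.]
FL 0.072 [0.6417 0.283  0.1217] [ 0.0405  0.0262 -0.02  ] side zoom [251. 209.] foot top zoom [170. 180.]
FL 0.082 [0.6394 0.2832 0.1314] [ 0.0408  0.0262 -0.01  ] side zoom [255. 186.] foot top zoom [170. 179.]
FL 0.092 [0.637  0.2833 0.1411] [0.041  0.0261 0.    ] side zoom [259. 162.] foot top zoom [170. 179.]
NL 0.062 [0.5559 0.2962 0.0881] [-0.0519  0.0309 -0.03  ] side zoom [473. 324.] foot top zoom [143. 386.]
NL 0.072 [0.5545 0.2962 0.0981] [-0.0506  0.0307 -0.02  ] side zoom [476. 299.] foot top zoom [143. 383.]
NL 0.082 [0.5532 0.2962 0.1081] [-0.0494  0.0306 -0.01  ] side zoom [478. 275.] foot top zoom [144. 381.]
NL 0.092 [0.5518 0.2962 0.118 ] [-0.0481  0.0305  0.    ] side zoom [481. 250.] foot top zoom [144. 378.]
NR 0.062 [0.5483 0.2329 0.0877] [-0.0532 -0.0329 -0.03  ] side zoom [534. 254.] foot top zoom [284. 400.]
NR 0.072 [0.547  0.2336 0.0977] [-0.0519 -0.0323 -0.02  ] side zoom [536. 231.] foot top zoom [283. 397.]
NR 0.082 [0.5457 0.2343 0.1077] [-0.0507 -0.0318 -0.01  ] side zoom [538. 207.] foot top zoom [282. 394.]
NR 0.092 [0.5444 0.235  0.1177] [-0.0494 -0.0312  0.    ] side zoom [540. 184.] foot top zoom [281. 392.]
```

```bash
python3 - <<'E'
import cv2
a=cv2.imread("pics/top0.png")
cv2.imwrite("pics/topp.png",cv2.resize(a[205:275,180:300],None,fx=6,fy=6,interpolation=cv2.INTER_CUBIC)) 
b=cv2.imread("pics/side0.png")
cv2.imwrite("pics/sideh.png",cv2.resize(b[195:285,265:310],None,fx=6,fy=6,interpolation=cv2.INTER_CUBIC)) 
E
```

```text
(no output)
```

View pics/topp.png

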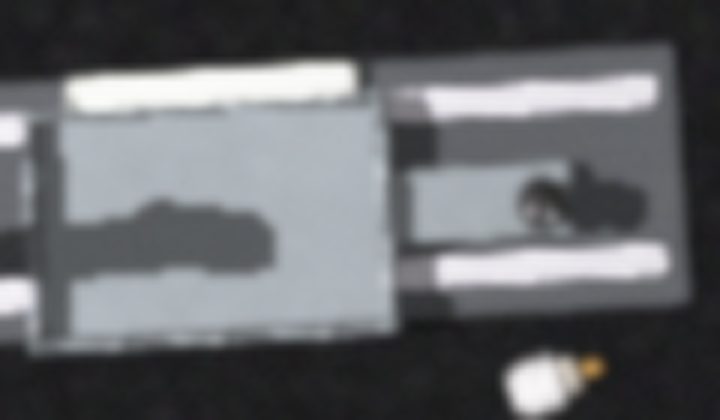

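View pics/sideh.png

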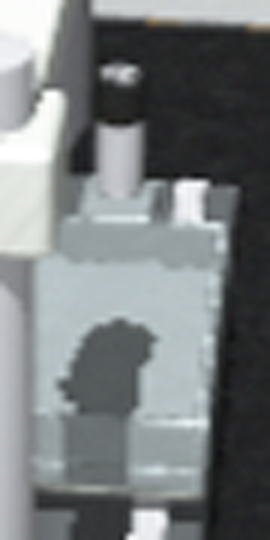

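```bash
python3 - <<'E'
from h import *
t=lambda u,v:((u+.5)/6-.5+180,(v+.5)/6-.5+205)
s=lambda u,v:((u+.5)/6-.5+265,(v+.5)/6-.5+195)
p,e=tri(t(541,202),s(122,72));print("handle top",p.round(4),e)
C=np.array([onz("top",t(*q),.06) for q in((28,112),(385,95),(398,330),(32,352))]);c=C.mean(0)
print(C.round(4),c.round(4),[round(np.linalg.norm(C[i]-C[i-1]),4) for i in range(4)])
y=C[0]+C[3]-C[1]-C[2];print("yaw y axis",np.degrees(np.arctan2(-y[0],y[1])))
h=p-c;print("handle-plate",h.round(4))
# sensor barrel top
T=(100+(185+.5)/3.6-.5,95+(475+.5)/3.15-.5)
S=(140+(400+.5)/3-.5,150+(83+.5)/3-.5)
print("sensor barrel top",tri(T,S))
for r in(100,108,112):print(onz("top",(280,r),0))
E
```

```text
handle top [0.3962 0.2881 0.0946] 0.0011126743109315528
[[0.4334 0.4942 0.06  ]
 [0.438  0.3497 0.06  ]
 [0.3442 0.3457 0.06  ]
 [0.3374 0.4927 0.06  ]] [0.3882 0.4206 0.06  ] [np.float64(0.0959), np.float64(0.1445), np.float64(0.0938), np.float64(0.1471)]
yaw y axis 2.2424753358688214
handle-plate [ 0.008  -0.1325  0.0346]
sensor barrel top (array([0.392971  , 0.51270726, 0.26609029]), np.float64(0.0010452991062358196))
[0.75285686 0.25369898 0.        ]
[7.31384444e-01 2.54130258e-01 1.11022302e-16]
[0.72067449 0.25434537 0.        ]
```

```bash
python3 - <<'E'
from h import *
a=cv2.imread("pics/top0.png");b=cv2.imread("pics/side0.png")
cv2.imwrite("pics/ts.png",cv2.resize(a[225:275,50:180],None,fx=6,fy=6,interpolation=cv2.INTER_CUBIC)) 
cv2.imwrite("pics/ss.png",cv2.resize(b[160:260,235:305],None,fx=6,fy=6,interpolation=cv2.INTER_CUBIC)) 
for z in(.168,.2,.25,.3):print(z,onz("top",(151,246),z),onz("top",(68,250),z))
print(proj("side",[[.382,.571,.168],[.382,.571,.22],[.382,.571,.25],[.382,.571,.3]]),proj("top",[[.382,.571,.168],[.382,.571,.22],[.382,.571,.25],[.382,.571,.3]]))
E
```

```text
0.168 [0.38586956 0.5423562  0.168     ] [0.37985378 0.72149619 0.168     ]
0.2 [0.38768501 0.53267361 0.2       ] [0.38190605 0.70476156 0.2       ]
0.25 [0.39052165 0.51754456 0.25      ] [0.38511272 0.6786137  0.25      ]
0.3 [0.3933583  0.50241552 0.3       ] [0.38831939 0.65246584 0.3       ]
[[274.15471304 237.92032663]
 [274.32178529 213.18160526]
 [274.42219843 198.31323164]
 [274.59655036 172.49659224]] [[137.66695014 248.01401217]
 [128.9334787  249.74839148]
 [123.33156147 250.86087572]
 [112.90202672 252.93207608]]
```

View pics/ts.png

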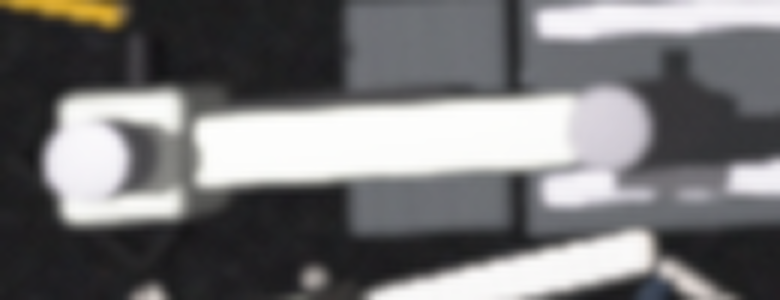

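View pics/ss.png

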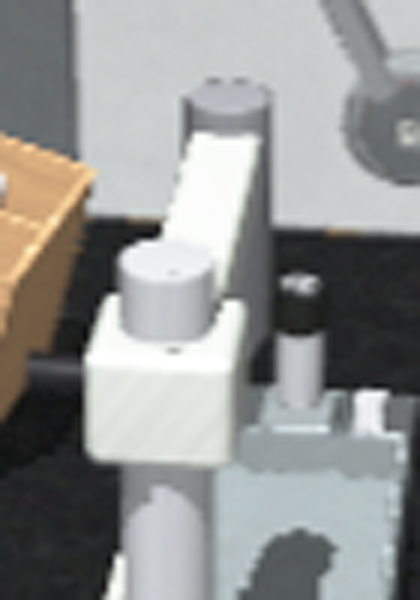

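```bash
python3 -m handwheel '[[0.06,0,0,-0.05,0.15],[0.06,0,0,-0.1,0.3],[0.06,0,0,-0.15,0.45],[0.06,0,0,-0.15,0.6],[0.06,0,0,-0.15,0.75],[0.06,0,0,-0.15,0.9],[0.06,0,0,-0.15,1.05],[0.06,0,0,-0.15,1.2],[0.06,0,0,-0.15,1.3],[0.06,0,0,-0.15,1.3]]' 20; python3 -c "
from h import *
to(.396,.288,.2,92.5)"
```

```text
time_s: 1.1
tool_pos: [0.1474, 0.6329, 0.372]
tool_rot: [180.0, 0.1, 92.4]
force: [-0.0, 0.5, -0.4]
grip_width: 0.0603
shift [-0.355   0.2339  0.172 ] twist -0.002
```

```bash
python3 -m handwheel '[[0.06,-0.04,0.026,0,0],[0.06,-0.08,0.053,0,0],[0.06,-0.12,0.079,0,0],[0.06,-0.16,0.106,0,0],[0.06,-0.2,0.132,0,0],[0.06,-0.24,0.159,0,0],[0.06,-0.28,0.185,0,0],[0.06,-0.32,0.212,0,0],[0.06,-0.355,0.234,0,0],[0.06,-0.355,0.234,0.05,0],[0.06,-0.355,0.234,0.1,0],[0.06,-0.355,0.234,0.15,0],[0.06,-0.355,0.234,0.20,0],[0.06,-0.355,0.234,0.21,0],[0.06,-0.355,0.234,0.21,0],[0.06,-0.355,0.234,0.21,0]]'; python3 -c "
from h import *
to(.396,.288,.064,92.5)
shot('top','t1',(180,180,310,300),6);shot('side','s1',(220,150,320,300),4)"
```

```text
time_s: 2.7
tool_pos: [0.3975, 0.2894, 0.1651]
tool_rot: [179.8, -0.1, 92.5]
force: [0.3, -0.3, 0.4]
grip_width: 0.0601
shift [-0.0013 -0.0016  0.1011] twist -0.001
```

View pics/s1.png

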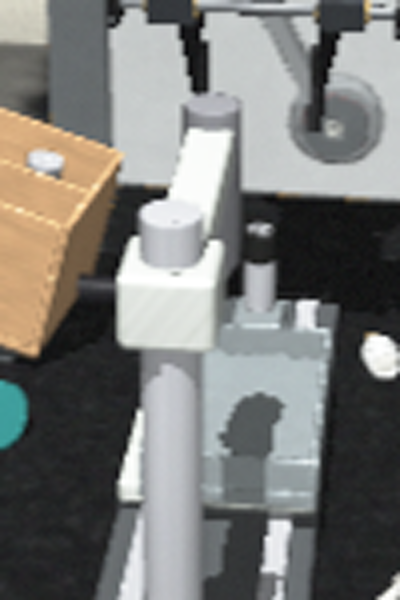

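View pics/t1.png

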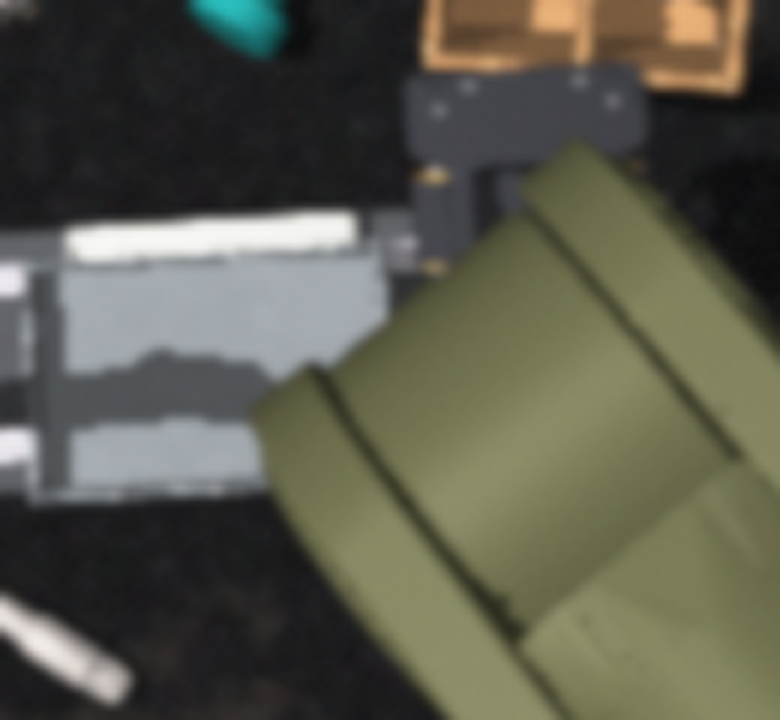

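```bash
python3 -m handwheel '[[0.06,-0.001,-0.002,0.03,0],[0.06,-0.001,-0.002,0.06,0],[0.06,-0.001,-0.002,0.09,0],[0.06,-0.001,-0.002,0.1,0],[0.0,-0.001,-0.002,0.1,0],[0.0,-0.001,-0.002,0.1,0],[0.0,-0.001,-0.002,0.1,0],[0.0,-0.001,-0.002,0.1,0],[0.0,-0.001,-0.002,0.1,0]]' 25; python3 -c "
from h import *
print(get_obs()['force'])
to(.395+.0025,.231,.064,92.5)"
```

```text
time_s: 3.7
tool_pos: [0.3947, 0.2876, 0.0635]
tool_rot: [179.9, -0.1, 92.4]
force: [0.5, -0.2, -0.3]
grip_width: 0.0279
[ 0.47729634 -0.22961557 -0.29260655]
shift [-0.0567  0.0004 -0.0005] twist -0.002
```

```bash
python3 -m handwheel '[[0.0,0,0,0,0],[0.0,0,0,0,0],[0.0,0,0,0,0]]'; python3 -m handwheel '[[0.0,-0.01,0,0,0],[0.0,-0.02,0,0,0],[0.0,-0.03,0,0,0],[0.0,-0.04,0,0,0],[0.0,-0.05,0,0,0],[0.0,-0.05,0,0,0]]'; python3 -c "
from h import *
to(.394+.0025,.231,.064,92.5)"
```

```text
time_s: 4.0
tool_pos: [0.3948, 0.2874, 0.0631]
tool_rot: [179.9, -0.0, 92.4]
force: [1.3, 0.5, 2.4]
grip_width: 0.0194
time_s: 4.6
tool_pos: [0.3969, 0.2345, 0.0629]
tool_rot: [-180.0, 0.1, 92.3]
force: [1.4, -1.1, 6.4]
grip_width: 0.0191
shift [-0.0034 -0.0005 -0.0011] twist -0.004
```

```bash
python3 -m handwheel '[[0.0,-0.003,0,0,0],[0.0,-0.006,0,0,0],[0.0,-0.006,0,0,0]]'; python3 -m handwheel '[[0.0,-0.003,0,0,0],[0.0,-0.006,0,0,0],[0.0,-0.006,0,0,0]]';
```

```text
time_s: 4.9
tool_pos: [0.3971, 0.2304, 0.0629]
tool_rot: [180.0, 0.0, 92.4]
force: [2.2, 1.6, 5.8]
grip_width: 0.0192
time_s: 5.2
tool_pos: [0.397, 0.2272, 0.063]
tool_rot: [179.9, -0.2, 92.4]
force: [1.6, 7.2, 2.6]
grip_width: 0.0195
```

```bash
python3 -m handwheel '[[0.05,0.004,0,0,0],[0.06,0.004,0,0,0],[0.06,0.004,0,0,0],[0.06,0.004,0,-0.05,0],[0.06,0.004,0,-0.1,0],[0.06,0.004,0,-0.15,0],[0.06,0.004,0,-0.2,0],[0.06,0.004,0,-0.25,0],[0.06,0.004,0,-0.28,0]]'; python3 -c "
from h import *
shot('top','t2');shot('side','s2')
to(.556,.296,.3,84.3)"
```

```text
time_s: 6.1
tool_pos: [0.3971, 0.2288, 0.346]
tool_rot: [179.9, -0.1, 92.4]
force: [0.5, 0.6, -0.0]
grip_width: 0.0598
shift [0.0599 0.1605 0.0466] twist 0.141
```

View pics/t2.png

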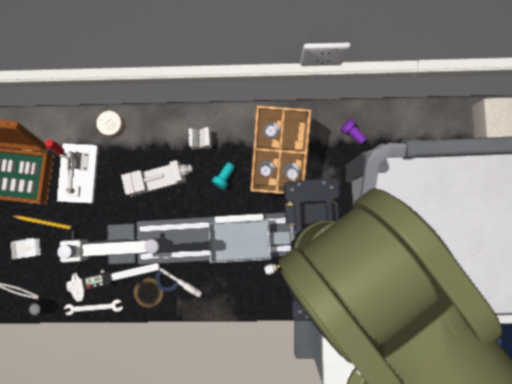

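View pics/s2.png

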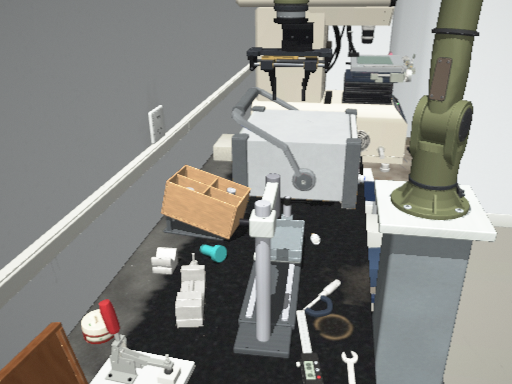

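```bash
python3 -m handwheel '[[0.036,0.02,0.05,0,0.14],[0.036,0.04,0.1,0,0.14],[0.036,0.06,0.15,0.02,0.14],[0.036,0.06,0.16,0.05,0.14],[0.036,0.06,0.1605,0.1,0.14],[0.036,0.06,0.1605,0.13,0.14],[0.036,0.06,0.1605,0.13,0.14],[0.036,0.06,0.1605,0.13,0.14]]'; python3 -c "
from h import *
to(.556,.296,.08,84.3)
shot('top','t3',(230,80,330,210),4);shot('side','s3',(140,90,290,250),5)"
```

```text
time_s: 7.0
tool_pos: [0.554, 0.2953, 0.212]
tool_rot: [-179.9, 0.1, 84.4]
force: [0.0, 0.1, 0.1]
grip_width: 0.0357
shift [0.0009 0.0019 0.132 ] twist 0.001
```

View pics/s3.png

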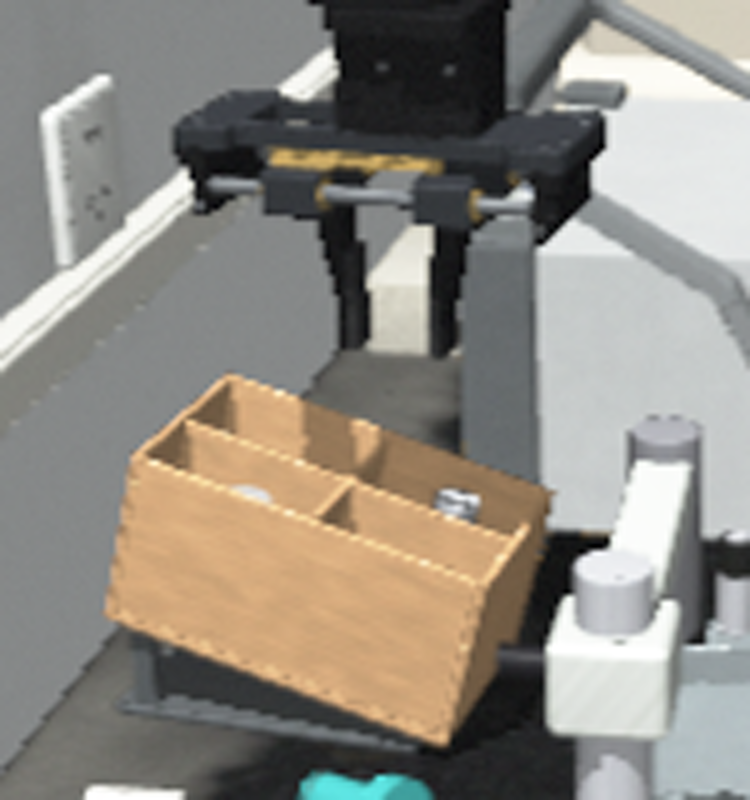

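View pics/t3.png

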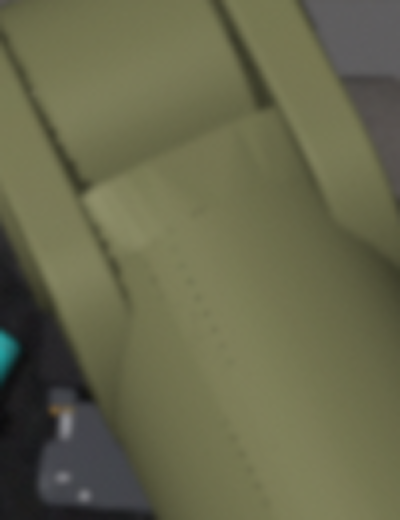

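```bash
python3 -m handwheel '[[0.036,0.001,0.003,0.04,0],[0.036,0.001,0.003,0.08,0],[0.036,0.001,0.003,0.105,0],[0.036,0.001,0.003,0.12,0],[0.036,0.001,0.003,0.12,0]]'; python3 -m handwheel '[[0.036,0,0,0.006,0],[0.036,0,0,0.012,0],[0.036,0,0,0.012,0],[0.036,0,0,0.012,0]]';  python3 -c "
from h import *
shot('side','s4',(140,90,290,250),5)"
```

```text
time_s: 7.6
tool_pos: [0.5572, 0.2965, 0.0922]
tool_rot: [-179.9, 0.0, 84.4]
force: [-0.2, -0.5, 1.1]
grip_width: 0.0361
time_s: 8.0
tool_pos: [0.5579, 0.2968, 0.0812]
tool_rot: [180.0, -0.0, 84.4]
force: [0.3, -1.3, 0.4]
grip_width: 0.0361
```

View pics/s4.png

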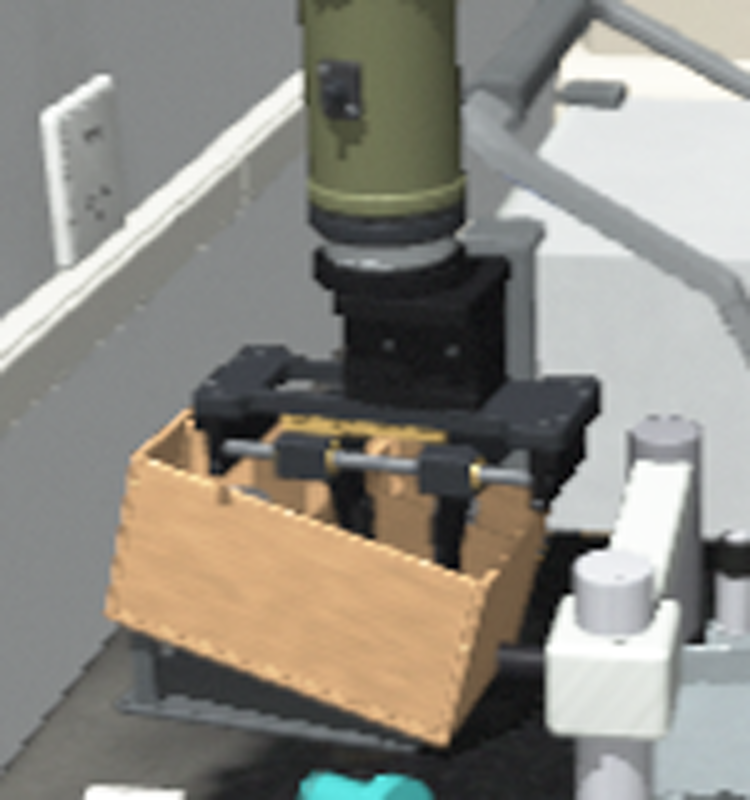

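```bash
python3 -m handwheel '[[0.036,0,0,0.002,0],[0.036,0,0,0.004,0],[0.036,0,0,0.004,0]]'; python3 -m handwheel '[[0.0,0,0,0,0],[0.0,0,0,0,0],[0.0,0,0,0,0],[0.0,0,0,0,0],[0.0,0,0,0,0]]' 30
```

```text
time_s: 8.35
tool_pos: [0.5573, 0.2965, 0.0762]
tool_rot: [-180.0, 0.0, 84.4]
force: [-0.2, -0.2, 1.3]
grip_width: 0.0362
time_s: 8.85
tool_pos: [0.5575, 0.2966, 0.0765]
tool_rot: [-180.0, -0.0, 84.4]
force: [0.8, 0.3, -1.3]
grip_width: 0.0238
```

```bash
python3 -m handwheel '[[0.0,0,-0.0013,-0.005,0],[0.0,0,-0.0027,-0.01,0],[0.0,0,-0.0054,-0.02,0],[0.0,0,-0.0080,-0.03,0],[0.0,0,-0.0107,-0.04,0],[0.0,0,-0.0134,-0.05,0],[0.0,0,-0.0161,-0.06,0],[0.0,0,-0.0187,-0.07,0],[0.0,0,-0.0214,-0.08,0],[0.0,0,-0.0241,-0.09,0],[0.0,0,-0.0268,-0.1,0],[0.0,0,-0.0295,-0.11,0],[0.0,0,-0.032,-0.12,0],[0.0,0,-0.032,-0.14,0],[0.0,0,-0.032,-0.14,0]]';  python3 -c "
from h import *
shot('side','s5',(140,90,290,250),5)"
```

```text
time_s: 10.35
tool_pos: [0.5271, 0.3005, 0.2197]
tool_rot: [179.8, -0.2, 84.4]
force: [0.4, 0.1, -0.8]
grip_width: 0.0242
```

View pics/s5.png

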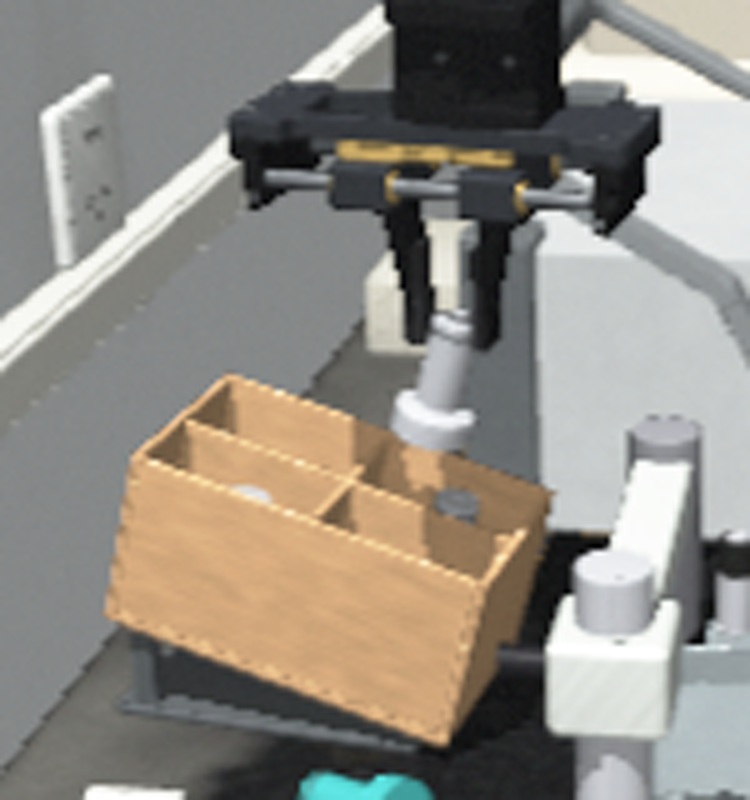

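```bash
 python3 -c "
from h import *
to(.3755,.409,.11,92.5)"
```

```text
shift [ 0.0936 -0.161   0.108 ] twist -0.142
```

```bash
python3 -m handwheel '[[0.0,0.01,-0.016,0,-0.02],[0.0,0.02,-0.034,0,-0.04],[0.0,0.035,-0.06,0,-0.06],[0.0,0.05,-0.086,0,-0.08],[0.0,0.065,-0.112,0,-0.1],[0.0,0.08,-0.137,0,-0.12],[0.0,0.09,-0.155,0,-0.14],[0.0,0.0936,-0.161,0,-0.142],[0.0,0.0936,-0.161,0.02,-0.142],[0.0,0.0936,-0.161,0.04,-0.142],[0.0,0.0936,-0.161,0.06,-0.142],[0.0,0.0936,-0.161,0.08,-0.142],[0.0,0.0936,-0.161,0.095,-0.142],[0.0,0.0936,-0.161,0.103,-0.142],[0.0,0.0936,-0.161,0.103,-0.142],[0.0,0.0936,-0.161,0.103,-0.142]]';  python3 -c "
from h import *
shot('side','s6',(200,120,330,270),5);shot('top','t6',(130,180,310,290),4)"
```

```text
time_s: 12.0
tool_pos: [0.3751, 0.4089, 0.1142]
tool_rot: [180.0, -0.0, 92.5]
force: [-0.3, -0.4, -0.0]
grip_width: 0.0241
```

View pics/s6.png

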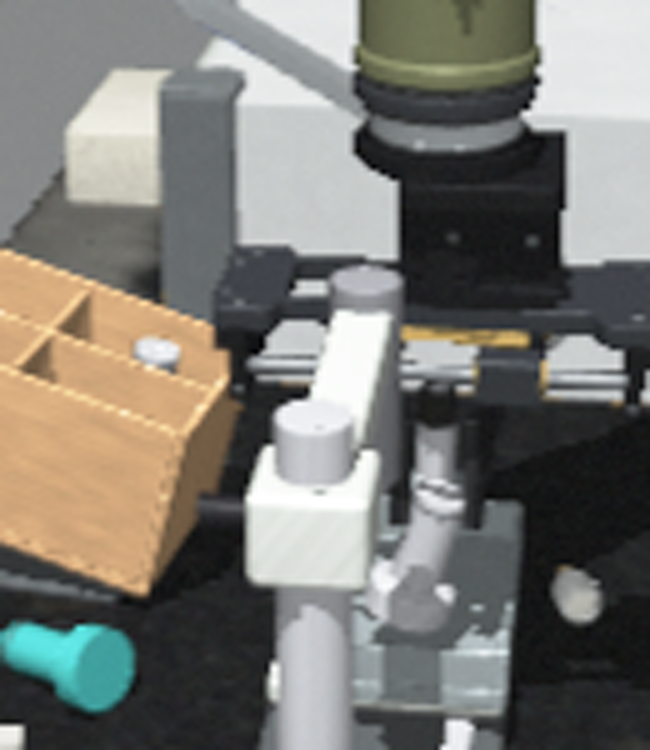

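View pics/t6.png

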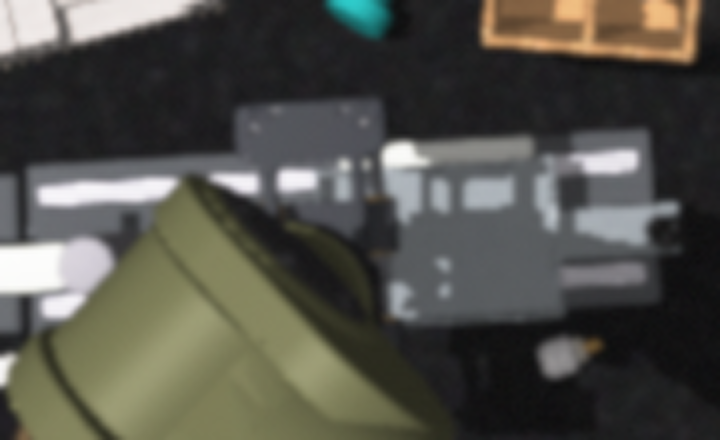

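```bash
python3 -m handwheel '[[0.0,0,0,0.005,0],[0.0,0,0,0.01,0],[0.0,0,0,0.015,0],[0.0,0,0,0.018,0],[0.0,0,0,0.018,0]]';python3 -m handwheel '[[0.0,0,0,0.002,0],[0.0,0,0,0.004,0],[0.0,0,0,0.004,0]]'
```

```text
time_s: 12.6
tool_pos: [0.3743, 0.4082, 0.0948]
tool_rot: [-180.0, 0.1, 92.5]
force: [-0.8, -0.7, -1.2]
grip_width: 0.0243
time_s: 12.9
tool_pos: [0.3753, 0.4099, 0.0933]
tool_rot: [179.9, -0.2, 92.5]
force: [-0.4, 0.0, 5.9]
grip_width: 0.0236
```

```bash
python3 -m handwheel '[[0.028,0,0,0,0],[0.032,0,0,0,0],[0.038,0,0,0,0],[0.044,0,0,0,0],[0.05,0,0,0,0],[0.06,0,0,0,0],[0.07,0,0,0,0],[0.07,0,0,0,0],[0.07,0,0,0,0]]';python3 -c "
from h import *
shot('side','s7',(200,120,330,270),5)"
```

```text
time_s: 13.8
tool_pos: [0.3745, 0.4086, 0.0915]
tool_rot: [-180.0, -0.0, 92.5]
force: [0.6, 0.7, -0.7]
grip_width: 0.068
```

View pics/s7.png

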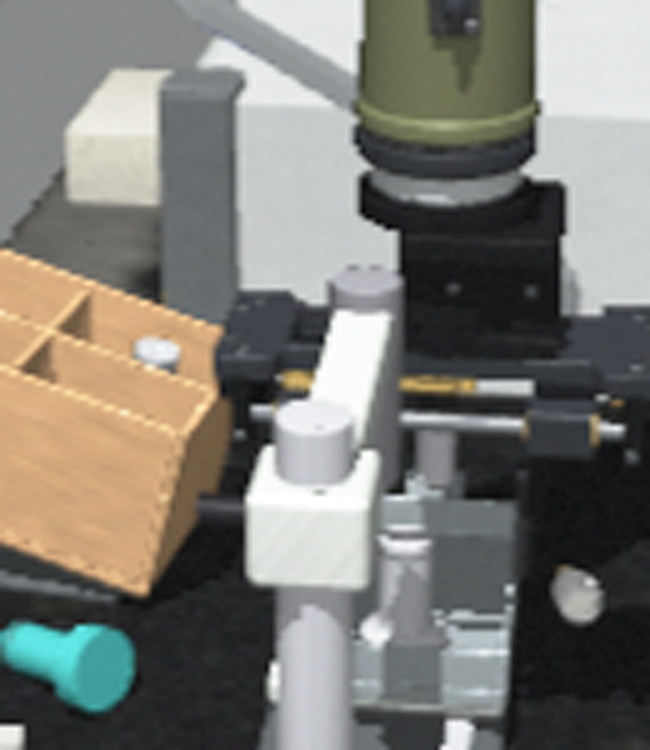

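```bash
python3 -m handwheel '[[0.07,0,0,-0.04,0],[0.07,0,0,-0.08,0],[0.07,0,0,-0.13,0],[0.07,0,0,-0.18,0],[0.06,0,0,-0.22,0],[0.05,0,0,-0.22,0],[0.04,0,0,-0.22,0]]';python3 -c "
from h import *
shot('top','t8');shot('side','s8')
to(.551,.2345,.2,84.3)"
```

```text
time_s: 14.55
tool_pos: [0.3749, 0.4089, 0.3125]
tool_rot: [179.9, -0.1, 92.5]
force: [-0.4, 0.2, -0.1]
grip_width: 0.0536
shift [-0.1812  0.1691  0.1101] twist 0.144
```

View pics/t8.png

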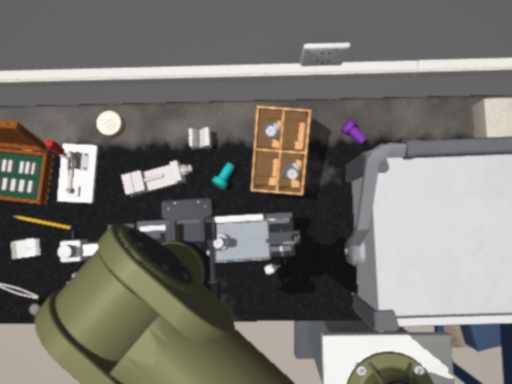

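```bash
python3 -m handwheel '[[0.038,-0.04,0.037,0,0.04],[0.038,-0.08,0.075,0,0.08],[0.038,-0.12,0.112,0,0.12],[0.038,-0.16,0.149,0,0.144],[0.038,-0.1812,0.169,0,0.144],[0.038,-0.1812,0.169,0.04,0.144],[0.038,-0.1812,0.169,0.08,0.144],[0.038,-0.1812,0.169,0.12,0.144],[0.038,-0.1812,0.169,0.15,0.144],[0.038,-0.1812,0.169,0.155,0.144],[0.038,-0.1812,0.169,0.155,0.144]]';python3 -c "
from h import *
shot('top','t9',(130,180,310,290),4);shot('side','s9',(140,90,290,250),5)
to(.551,.2345,.087,84.3)"
```

```text
time_s: 15.75
tool_pos: [0.5503, 0.2345, 0.155]
tool_rot: [-179.8, 0.1, 84.3]
force: [-0.2, -0.6, -0.1]
grip_width: 0.0381
shift [-0.0009 -0.0012  0.0709] twist -0.001
```

View pics/t9.png

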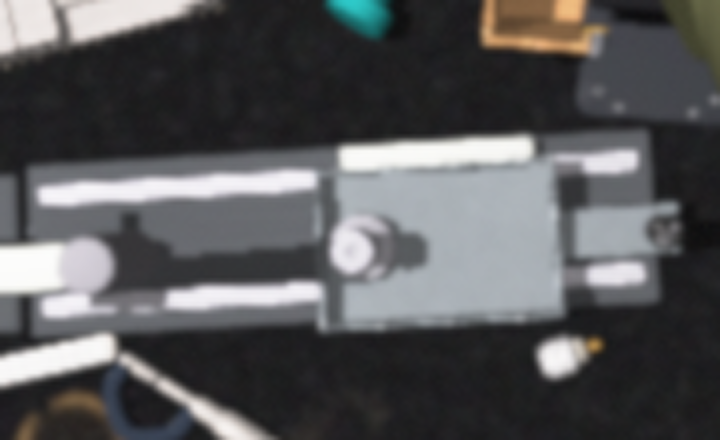

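View pics/s9.png

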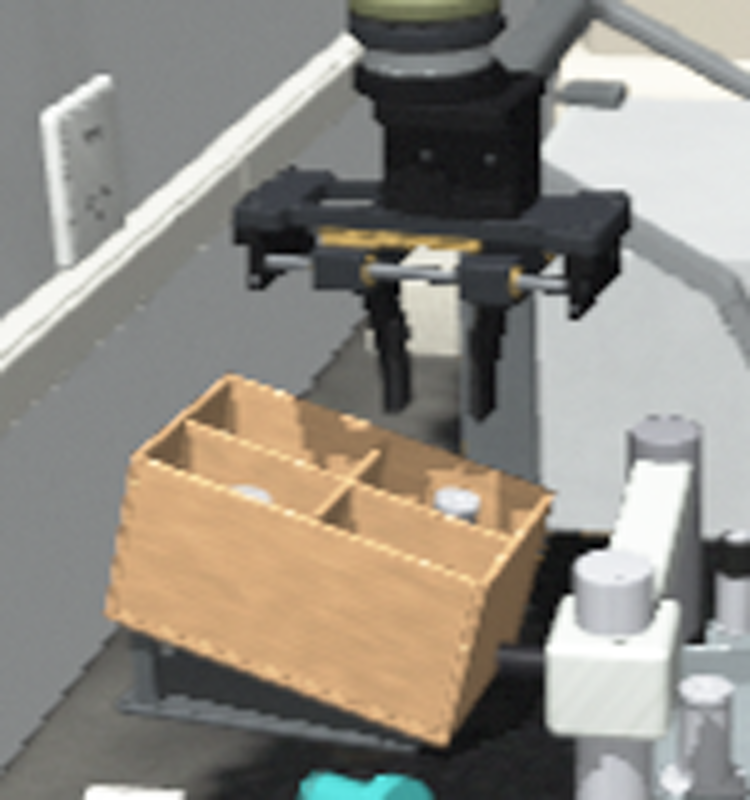

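```bash
python3 - <<'E'
from h import *
t=lambda u,v:((u+.5)/4-.5+130,(v+.5)/4-.5+180)
s=lambda u,v:((u+.5)/5-.5+140,(v+.5)/5-.5+90)
print("M1",onz("top",t(350,250),.102),tri(t(350,250),s(707,690)))
C=np.array([onz("top",t(*q),.06) for q in((318,170),(553,160),(565,316),(322,330))]);print(C.round(4),C.mean(0),[round(np.linalg.norm(C[i]-C[i-1]),4) for i in range(4)])
print("handle",onz("top",t(664,230),.0946))
E
```

```text
M1 [0.38883749 0.40924442 0.102     ] (array([0.38950223, 0.40939967, 0.10154881]), np.float64(0.0013868762848845513))
[[0.4351 0.4337 0.06  ]
 [0.439  0.2914 0.06  ]
 [0.3457 0.2859 0.06  ]
 [0.3393 0.4318 0.06  ]] [0.38978069 0.36072721 0.06      ] [np.float64(0.0958), np.float64(0.1423), np.float64(0.0934), np.float64(0.1461)]
handle [0.39736794 0.22827548 0.0946    ]
```

```bash
python3 -m handwheel '[[0.038,-0.001,-0.001,0.02,0],[0.038,-0.001,-0.001,0.04,0],[0.038,-0.001,-0.001,0.06,0],[0.038,-0.001,-0.001,0.069,0],[0.038,-0.001,-0.001,0.069,0]]';python3 -m handwheel '[[0.03,0,0,0,0],[0.0,0,0,0,0],[0.0,0,0,0,0],[0.0,0,0,0,0],[0.0,0,0,0,0]]' 30
```

```text
time_s: 16.35
tool_pos: [0.5504, 0.2342, 0.0878]
tool_rot: [-180.0, 0.0, 84.3]
force: [0.1, 0.3, -0.6]
grip_width: 0.0378
time_s: 16.85
tool_pos: [0.5516, 0.2347, 0.0892]
tool_rot: [179.9, -0.1, 84.3]
force: [-0.7, 0.0, 6.5]
grip_width: 0.0254
```

```bash
python3 -m handwheel '[[0.0,0,-0.0013,-0.005,0],[0.0,0,-0.0027,-0.01,0],[0.0,0,-0.0054,-0.02,0],[0.0,0,-0.0080,-0.03,0],[0.0,0,-0.0107,-0.04,0],[0.0,0,-0.0134,-0.05,0],[0.0,0,-0.0161,-0.06,0],[0.0,0,-0.0187,-0.07,0],[0.0,0,-0.0214,-0.08,0],[0.0,0,-0.0241,-0.09,0],[0.0,0,-0.0268,-0.1,0],[0.0,0,-0.0295,-0.11,0],[0.0,0,-0.032,-0.12,0],[0.0,0,-0.032,-0.14,0],[0.0,0,-0.032,-0.14,0]]';  python3 -c "
from h import *
shot('side','s10',(140,60,290,220),5)
to(.38,.364,.22,92.5)"
```

```text
time_s: 18.35
tool_pos: [0.52, 0.238, 0.2305]
tool_rot: [179.8, -0.2, 84.3]
force: [-0.0, 0.6, -0.8]
grip_width: 0.0244
shift [ 0.1118 -0.1512  0.009 ] twist -0.144
```

View pics/s10.png

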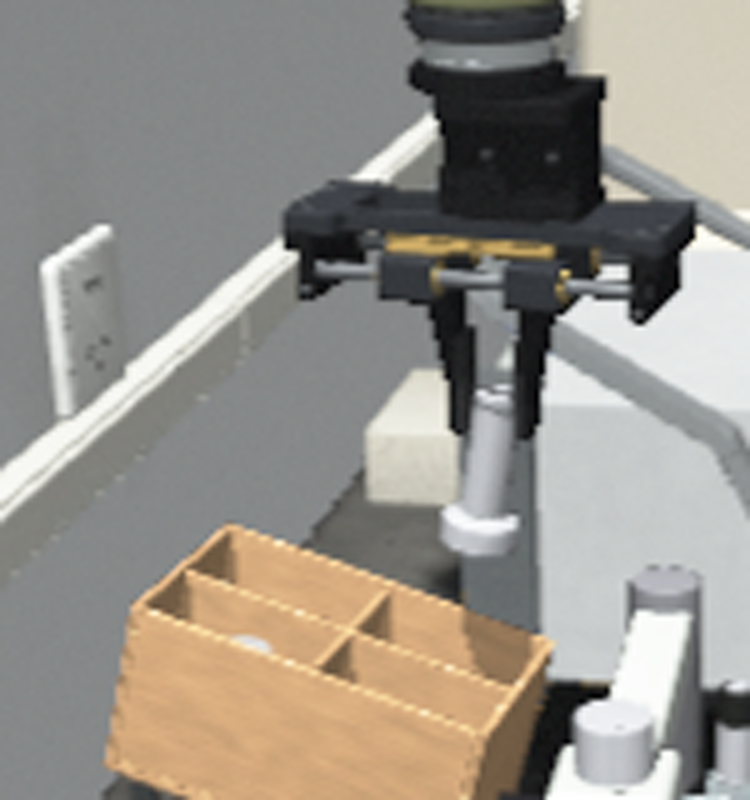

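```bash
python3 -c "
from h import *
to(.383,.3185,.112,92.5)"
```

```text
shift [ 0.0668 -0.1437  0.117 ] twist -0.144
```

```bash
python3 -m handwheel '[[0.0,0.005,-0.01,0,-0.02],[0.0,0.012,-0.026,0,-0.04],[0.0,0.022,-0.047,0,-0.06],[0.0,0.033,-0.072,0,-0.08],[0.0,0.044,-0.096,0,-0.1],[0.0,0.055,-0.12,0,-0.12],[0.0,0.063,-0.136,0,-0.14],[0.0,0.0668,-0.1437,0,-0.144],[0.0,0.0668,-0.1437,0.02,-0.144],[0.0,0.0668,-0.1437,0.04,-0.144],[0.0,0.0668,-0.1437,0.06,-0.144],[0.0,0.0668,-0.1437,0.08,-0.144],[0.0,0.0668,-0.1437,0.1,-0.144],[0.0,0.0668,-0.1437,0.112,-0.144],[0.0,0.0668,-0.1437,0.116,-0.144],[0.0,0.0668,-0.1437,0.116,-0.144],[0.0,0.0668,-0.1437,0.116,-0.144]]';  python3 -c "
from h import *
shot('side','s11',(200,120,330,270),5)"
```

```text
time_s: 20.1
tool_pos: [0.3828, 0.3186, 0.1124]
tool_rot: [179.9, -0.1, 92.5]
force: [-0.1, -0.2, -0.8]
grip_width: 0.0244
```

View pics/s11.png

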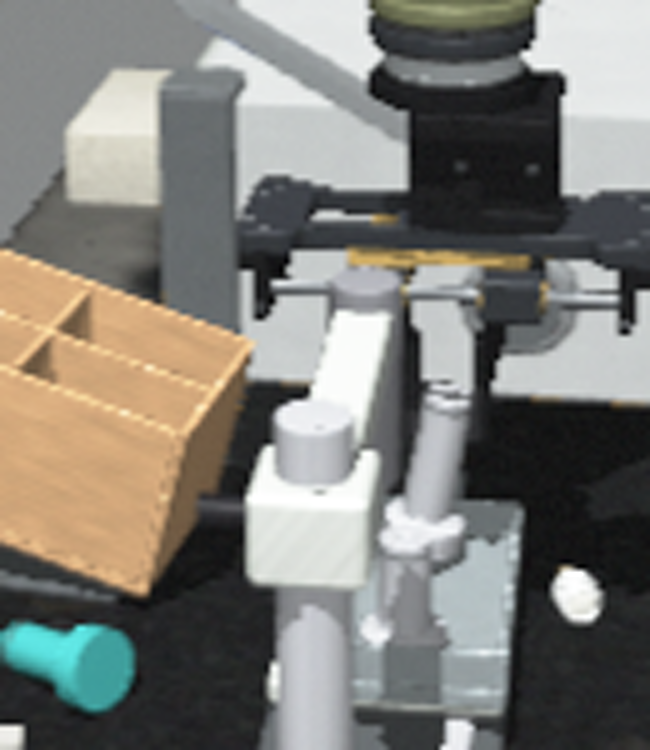

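```bash
python3 -m handwheel '[[0.0,0,-0.004,0.003,0],[0.0,0,-0.004,0.006,0],[0.0,0,-0.004,0.008,0],[0.0,0,-0.004,0.008,0]]';python3 -m handwheel '[[0.0,0,0,0.002,0],[0.0,0,0,0.004,0],[0.0,0,0,0.004,0]]'
```

```text
time_s: 20.55
tool_pos: [0.3787, 0.3185, 0.1042]
tool_rot: [179.9, -0.1, 92.5]
force: [0.7, -0.7, 0.7]
grip_width: 0.0242
time_s: 20.85
tool_pos: [0.3811, 0.3194, 0.1022]
tool_rot: [179.7, -0.2, 92.5]
force: [1.7, -1.0, 9.9]
grip_width: 0.0234
```

```bash
python3 -m handwheel '[[0.028,0,0,0,0],[0.032,0,0,0,0],[0.038,0,0,0,0],[0.044,0,0,0,0],[0.05,0,0,0,0],[0.06,0,0,0,0],[0.07,0,0,0,0],[0.07,0,0,0,0],[0.07,0,0,0,0]]';python3 -m handwheel '[[0.07,0,0,-0.04,0],[0.07,0,0,-0.08,0],[0.07,0,0,-0.13,0],[0.07,0,0,-0.18,0],[0.06,0,0,-0.2,0],[0.05,0,0,-0.2,0],[0.04,0,0,-0.2,0]]';python3 -c "
from h import *
shot('side','s12',(140,120,300,280),5)
X,q=.6417,0
to(.6465,.283,.2,84.3)"
```

```text
time_s: 21.75
tool_pos: [0.3782, 0.3179, 0.0995]
tool_rot: [-180.0, -0.0, 92.5]
force: [-0.4, 0.3, 0.2]
grip_width: 0.0686
time_s: 22.45
tool_pos: [0.3781, 0.3179, 0.2993]
tool_rot: [-180.0, -0.0, 92.5]
force: [-0.8, 0.4, -0.7]
grip_width: 0.0535
shift [-0.0463  0.267   0.0984] twist 0.144
```

View pics/s12.png

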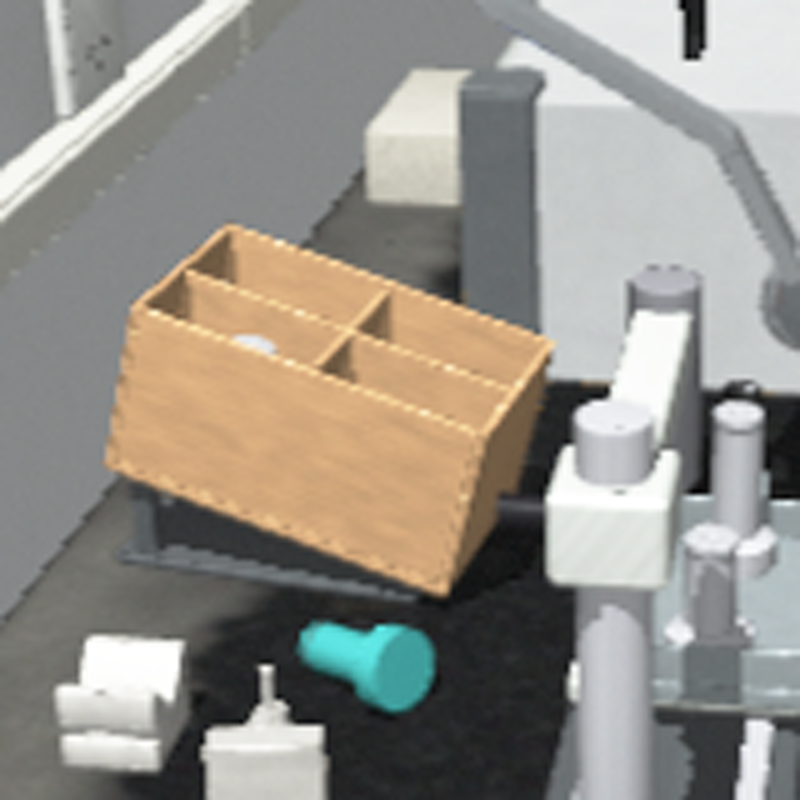

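```bash
python3 - <<'E'
from h import *
for uv in((140,244),(170,207),(203,167)):print(onz("side",uv,0))
for uv in((280,100),(150,103),(400,100)):print(onz("top",uv,0))
a=cv2.imread("pics/raw_t8.png");print(a[85:112,330].tolist(), a[85:112,230,0].tolist())
E
```

```text
[0.75622243 0.37098154 0.        ]
[0.75462299 0.15520908 0.        ]
[ 0.75016694 -0.17365431  0.        ]
[0.75285686 0.25369898 0.        ]
[7.52767093e-01 5.98073692e-01 1.11022302e-16]
[ 0.74555106 -0.05911267  0.        ]
[[103, 102, 104], [103, 102, 104], [103, 102, 104], [104, 103, 104], [103, 102, 104], [103, 103, 104], [104, 103, 104], [103, 102, 104], [103, 103, 103], [103, 102, 103], [104, 103, 104], [104, 103, 104], [103, 102, 104], [98, 98, 100], [88, 89, 93], [78, 82, 85], [76, 80, 84], [77, 80, 85], [78, 82, 86], [80, 84, 88], [81, 85, 88], [83, 87, 90], [84, 88, 92], [84, 88, 92], [85, 89, 93], [86, 89, 94], [86, 89, 94]] [103, 103, 104, 104, 103, 103, 104, 103, 103, 104, 103, 104, 104, 104, 103, 96, 85, 88, 95, 100, 101, 103, 105, 104, 107, 107, 106]
```

```bash
python3 - <<'E'
import cv2
b=cv2.imread("pics/raw_s8.png");cv2.imwrite("pics/w.png",cv2.resize(b[40:260,100:260],None,fx=3.5,fy=3.5,interpolation=cv2.INTER_CUBIC))
a=cv2.imread("pics/raw_t8.png");cv2.imwrite("pics/w2.png",cv2.resize(a[55:125,200:330],None,fx=6,fy=6,interpolation=cv2.INTER_CUBIC))
E
```

```text
(no output)
```

View pics/w.png

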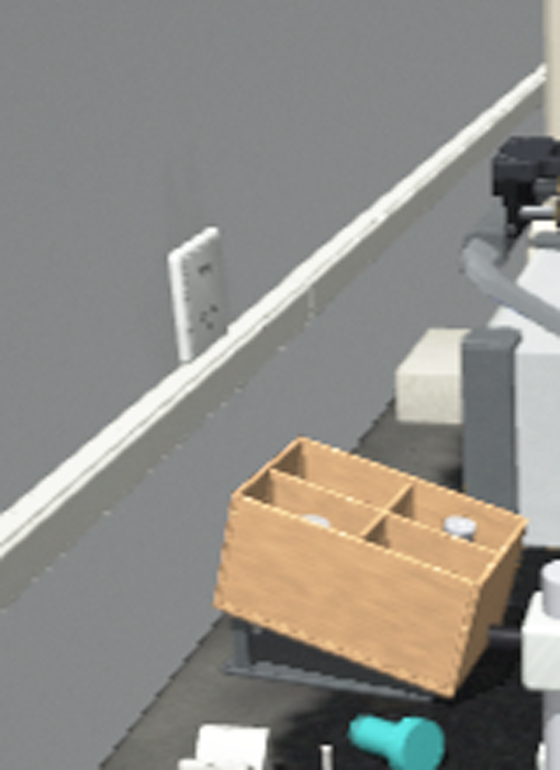

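View pics/w2.png

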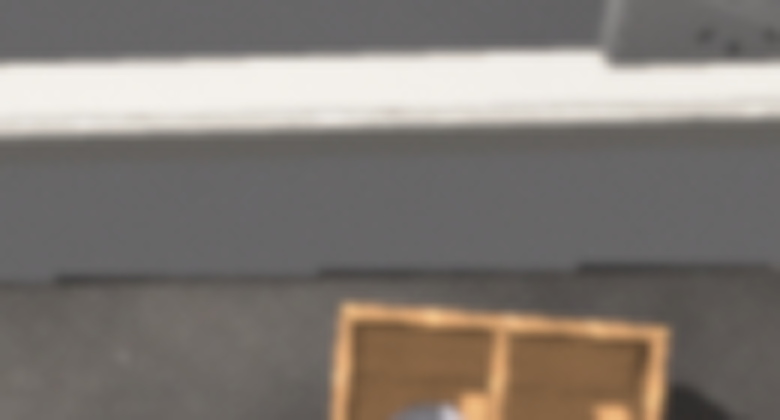

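```bash
python3 - <<'E'
from h import *
def inter(tuv,suv):
    o1,d1=ray("top",tuv);o2,d2=ray("side",suv)
    # x1+ s a = ..., ignoring y
    A=np.array([[d1[0],-d2[0]],[d1[2],-d2[2]]]);s=np.linalg.solve(A,[o2[0]-o1[0],o2[2]-o1[2]])
    return o1+s[0]*d1,o2+s[1]*d2
print(inter((270,76),(100+200/3.5,40+385/3.5)))
print(inter((270,79.5),(100+200/3.5,40+425/3.5)))
E
```

```text
(array([0.73496444, 0.28260759, 0.21170877]), array([0.73496444, 0.2499656 , 0.21170877]))
(array([0.74036346, 0.28214876, 0.17826268]), array([0.74036346, 0.24533109, 0.17826268]))
```

```bash
python3 - <<'E'
from h import *
b=cv2.imread("pics/raw_s8.png");a=cv2.imread("pics/raw_t8.png")
print("side col157",[(i,int(b[i,157].sum()//3)) for i in range(136,172)])
print("top col270",[(i,int(a[i,270].sum()//3)) for i in range(58,104)])
print("top col340",[(i,int(a[i,240].sum()//3)) for i in range(60,86)])
E
```

```text
side col157 [(136, 135), (137, 133), (138, 132), (139, 132), (140, 131), (141, 185), (142, 241), (143, 245), (144, 245), (145, 231), (146, 209), (147, 232), (148, 219), (149, 161), (150, 132), (151, 127), (152, 128), (153, 128), (154, 127), (155, 128), (156, 127), (157, 127), (158, 127), (159, 126), (160, 129), (161, 127), (162, 132), (163, 135), (164, 135), (165, 135), (166, 137), (167, 136), (168, 137), (169, 136), (170, 135), (171, 137)]
top col270 [(58, 102), (59, 103), (60, 103), (61, 103), (62, 109), (63, 141), (64, 194), (65, 229), (66, 237), (67, 238), (68, 238), (69, 238), (70, 238), (71, 237), (72, 230), (73, 217), (74, 210), (75, 177), (76, 127), (77, 100), (78, 95), (79, 96), (80, 98), (81, 101), (82, 103), (83, 103), (84, 102), (85, 103), (86, 103), (87, 103), (88, 103), (89, 103), (90, 102), (91, 103), (92, 103), (93, 103), (94, 103), (95, 103), (96, 103), (97, 103), (98, 100), (99, 92), (100, 77), (101, 81), (102, 90), (103, 94)]
top col340 [(60, 102), (61, 103), (62, 104), (63, 113), (64, 156), (65, 213), (66, 234), (67, 239), (68, 239), (69, 240), (70, 239), (71, 239), (72, 236), (73, 225), (74, 217), (75, 208), (76, 167), (77, 119), (78, 100), (79, 96), (80, 97), (81, 99), (82, 102), (83, 102), (84, 103), (85, 103)]
```

```bash
python3 - <<'E'
from h import *
def inter(tuv,suv):
    o1,d1=ray("top",tuv);o2,d2=ray("side",suv)
    A=np.array([[d1[0],-d2[0]],[d1[2],-d2[2]]]);s=np.linalg.solve(A,[o2[0]-o1[0],o2[2]-o1[2]])
    return (o1+s[0]*d1).round(4),(o2+s[1]*d2).round(4)
print(inter((270,75.4),(157,149.2)));print(inter((270,80.7),(157,161.5)));print(inter((270,63.5),(157,141)))
print(inter((270,99.5),(157,222.5)))
E
```

```text
(array([0.7355, 0.2826, 0.2135]), array([0.7355, 0.249 , 0.2135]))
(array([0.7362, 0.2823, 0.1822]), array([0.7362, 0.2559, 0.1822]))
(array([0.761 , 0.2822, 0.2134]), array([0.761 , 0.1844, 0.2134]))
(array([0.7536, 0.28  , 0.0037]), array([0.7536, 0.2602, 0.0037]))
```

```bash
python3 - <<'E'
from h import *
a=cv2.imread("pics/raw_t8.png");g=cv2.cvtColor(a,cv2.COLOR_BGR2HSV)
roi=a[115:150,258:285].copy();print(roi.shape)
cv2.imwrite("pics/m2.png",cv2.resize(roi,None,fx=16,fy=16,interpolation=cv2.INTER_CUBIC))
b=cv2.imread("pics/raw_s12.png");cv2.imwrite("pics/m2s.png",cv2.resize(b[178:200,175:215],None,fx=16,fy=16,interpolation=cv2.INTER_CUBIC))
E
```

```text
(35, 27, 3)
```

View pics/m2.png

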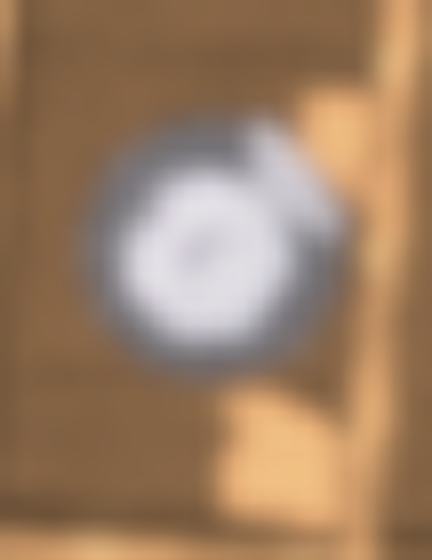

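View pics/m2s.png

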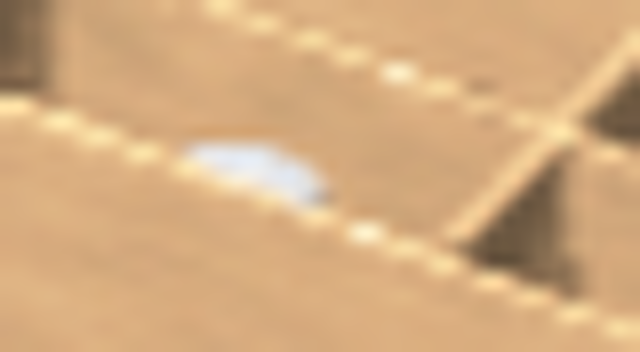

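```bash
python3 - <<'E'
from h import *
print(onplane("top",(270.34,130.47),-.02))
to(.6385,.2825,.2,90)
E
```

```text
(array([0.64218173, 0.28253617, 0.12180912]), array([ 0.04106204,  0.02581725, -0.02      ]))
shift [-0.0465  0.259   0.0984] twist 0.044
```

```bash
python3 -m handwheel '[[0.041,-0.008,0.045,0,0],[0.041,-0.016,0.09,0,0.02],[0.041,-0.024,0.135,0,0.044],[0.041,-0.032,0.18,0,0.044],[0.041,-0.04,0.225,0.01,0.044],[0.041,-0.0465,0.259,0.04,0.044],[0.041,-0.0465,0.259,0.08,0.044],[0.041,-0.0465,0.259,0.12,0.044],[0.041,-0.0465,0.259,0.14,0.044],[0.041,-0.0465,0.259,0.14,0.044],[0.041,-0.0465,0.259,0.14,0.044]]';python3 -c "
from h import *
shot('side','s13',(140,60,290,220),5);shot('top','t13',(110,150,320,290),3.5)
to(.6385,.2825,.115,90)"
```

```text
time_s: 23.6
tool_pos: [0.6385, 0.2825, 0.1587]
tool_rot: [-179.9, 0.1, 90.0]
force: [1.1, -0.2, -0.2]
grip_width: 0.0412
shift [-0.0006 -0.0013  0.0461] twist -0.0
```

View pics/s13.png

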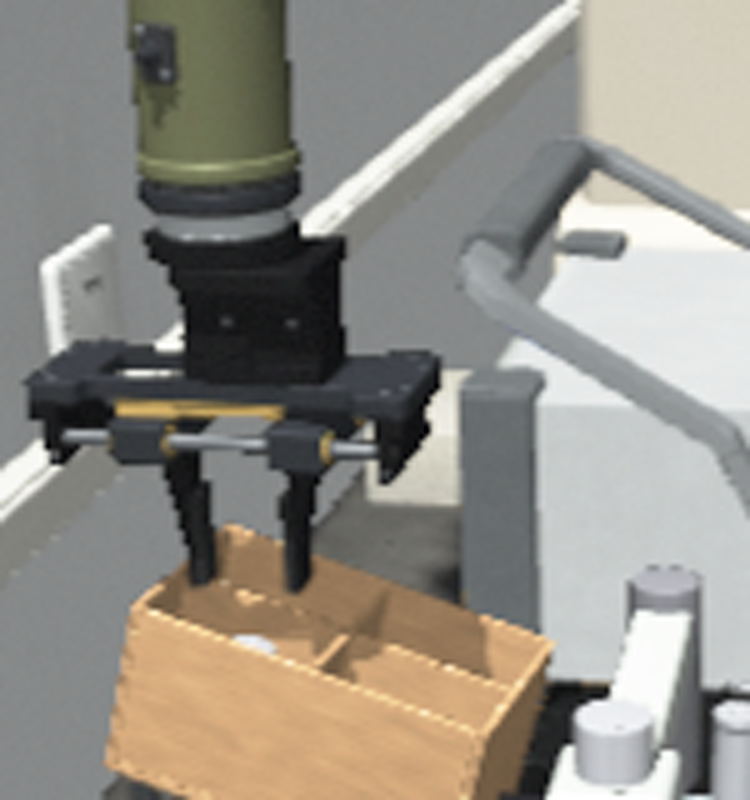

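View pics/t13.png

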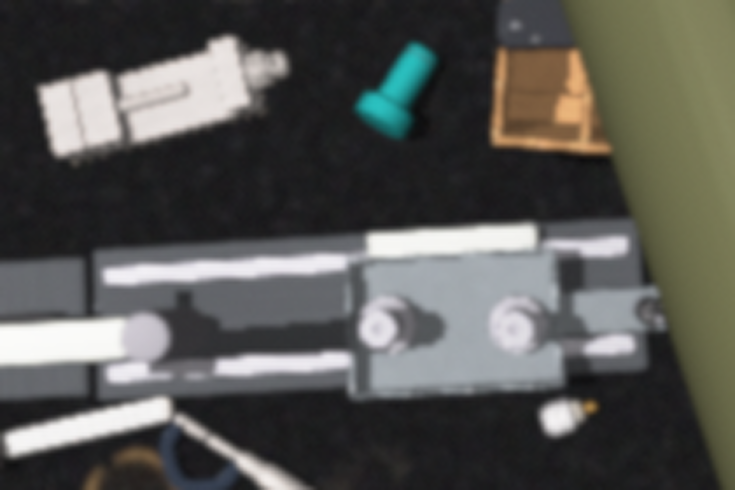

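```bash
python3 -m handwheel '[[0.041,0,-0.001,0.006,0],[0.041,0,-0.001,0.012,0],[0.041,0,-0.001,0.018,0],[0.041,0,-0.001,0.024,0],[0.041,0,-0.001,0.024,0]]';python3 -m handwheel '[[0.041,0,0,0.004,0],[0.041,0,0,0.008,0],[0.041,0,0,0.012,0],[0.041,0,0,0.012,0]]'
```

```text
time_s: 24.2
tool_pos: [0.6372, 0.2827, 0.1342]
tool_rot: [-179.9, 0.0, 90.0]
force: [-0.0, -0.5, -0.5]
grip_width: 0.0409
time_s: 24.6
tool_pos: [0.6375, 0.2828, 0.1227]
tool_rot: [-179.9, 0.0, 90.0]
force: [-0.3, -0.2, 0.1]
grip_width: 0.0412
```

No contact so far; look before going on.

```bash
python3 -c "
from h import *
shot('side','s14',(140,60,290,220),5)"; python3 -m handwheel '[[0.041,0,0.001,0.003,0],[0.041,0,0.001,0.006,0],[0.041,0,0.001,0.008,0],[0.041,0,0.001,0.008,0]]'
```

```text
time_s: 25.05
tool_pos: [0.6388, 0.2828, 0.1151]
tool_rot: [-180.0, 0.0, 90.0]
force: [0.0, -1.0, 1.3]
grip_width: 0.0406
```

View pics/s14.png

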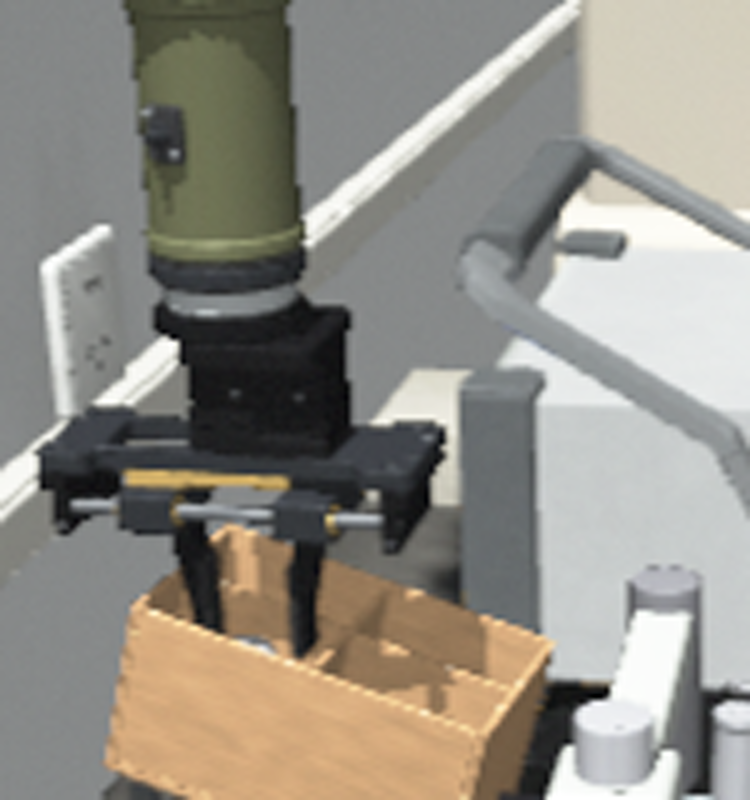

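```bash
python3 -m handwheel '[[0.041,0,0,0.002,0],[0.041,0,0,0.005,0],[0.041,0,0,0.005,0]]'; python3 -m handwheel '[[0.036,0,0,0,0],[0.03,0,0,0,0],[0.026,0,0,0,0],[0.0,0,0,0,0],[0.0,0,0,0,0],[0.0,0,0,0,0]]' 30; python3 -c "
from h import *
shot('side','s15',(140,60,290,220),5)"
```

```text
time_s: 25.35
tool_pos: [0.6387, 0.2828, 0.11]
tool_rot: [-180.0, 0.0, 90.0]
force: [-0.3, 0.6, 0.1]
grip_width: 0.041
time_s: 25.95
tool_pos: [0.6401, 0.2828, 0.1113]
tool_rot: [179.9, -0.0, 90.0]
force: [3.1, -0.3, 1.3]
grip_width: 0.0239
```

View pics/s15.png

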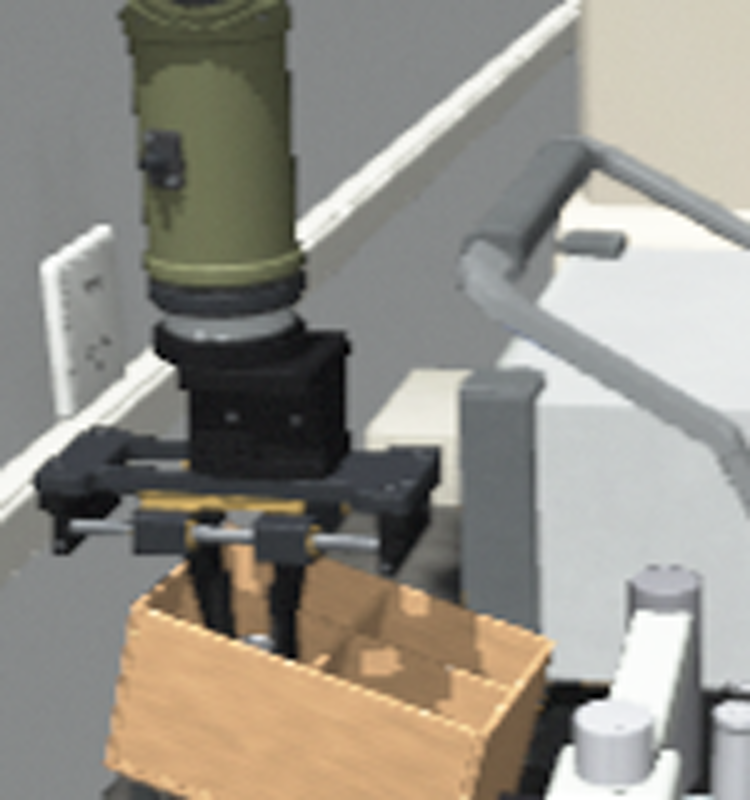

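```bash
python3 -m handwheel '[[0.0,0,-0.0013,-0.005,0],[0.0,0,-0.0027,-0.01,0],[0.0,0,-0.0054,-0.02,0],[0.0,0.001,-0.0080,-0.03,0],[0.0,0.001,-0.0107,-0.04,0],[0.0,0.001,-0.0134,-0.05,0],[0.0,0.002,-0.0161,-0.06,0],[0.0,0.002,-0.0187,-0.07,0],[0.0,0.002,-0.0214,-0.08,0],[0.0,0.002,-0.0241,-0.09,0],[0.0,0.003,-0.0268,-0.1,0],[0.0,0.003,-0.0295,-0.11,0],[0.0,0.003,-0.032,-0.12,0],[0.0,0.003,-0.032,-0.14,0],[0.0,0.003,-0.032,-0.14,0]]';  python3 -c "
from h import *
shot('side','s16',(140,40,290,200),5)
to(.377,.364,.22,92.5)"
```

```text
time_s: 27.5
tool_pos: [0.6084, 0.2863, 0.254]
tool_rot: [179.7, -0.2, 90.0]
force: [0.7, -0.5, -1.0]
grip_width: 0.0242
shift [ 0.0779 -0.2308  0.0322] twist -0.044
```

View pics/s16.png

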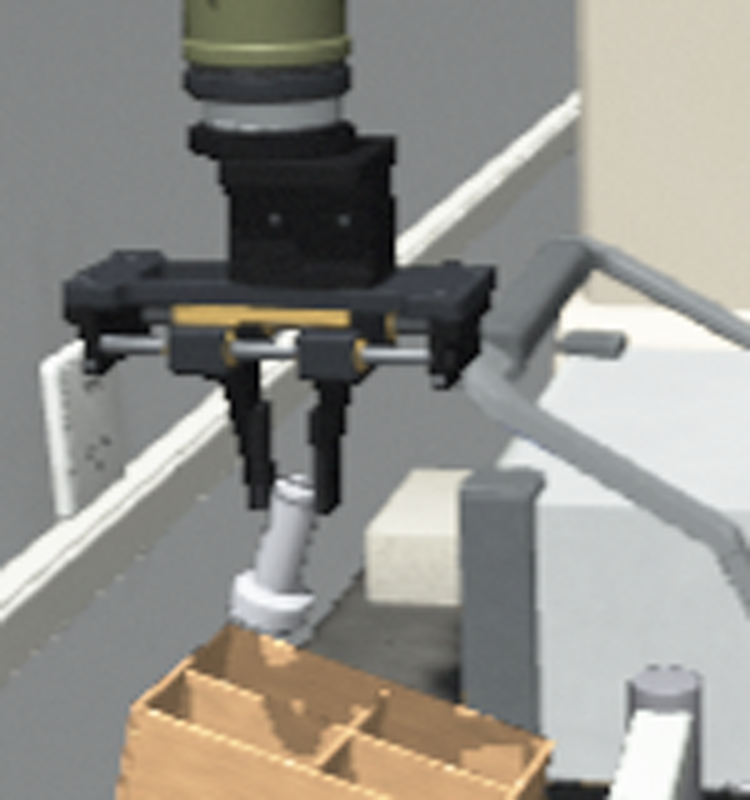

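```bash
python3 -m handwheel '[[0.0,0.004,-0.012,0,0],[0.0,0.01,-0.03,0,0],[0.0,0.018,-0.055,0,0],[0.0,0.027,-0.08,0,-0.01],[0.0,0.036,-0.107,0,-0.02],[0.0,0.045,-0.134,0,-0.03],[0.0,0.054,-0.16,0,-0.04],[0.0,0.063,-0.187,0,-0.044],[0.0,0.071,-0.21,0,-0.044],[0.0,0.0755,-0.225,0,-0.044],[0.0,0.0775,-0.2355,0.01,-0.044],[0.0,0.0775,-0.2355,0.03,-0.044],[0.0,0.0775,-0.2355,0.05,-0.044],[0.0,0.0775,-0.2355,0.07,-0.044],[0.0,0.0775,-0.2355,0.09,-0.044],[0.0,0.0775,-0.2355,0.11,-0.044],[0.0,0.0775,-0.2355,0.125,-0.044],[0.0,0.0775,-0.2355,0.135,-0.044],[0.0,0.0775,-0.2355,0.135,-0.044]]';  python3 -c "
from h import *
shot('side','s17',(200,120,330,270),5);shot('top','t17',(130,180,310,290),4)
to(.372,.364,.105)"
```

```text
time_s: 29.45
tool_pos: [0.3703, 0.362, 0.1134]
tool_rot: [-179.9, 0.2, 92.5]
force: [-0.0, 1.3, -2.5]
grip_width: 0.0236
shift [0.0007 0.0005 0.0106] twist 0
```

View pics/s17.png

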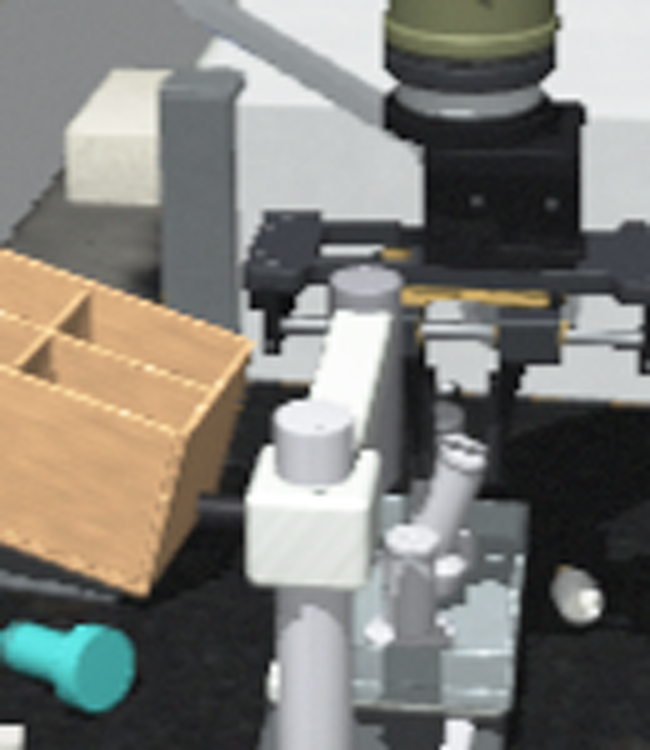

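View pics/t17.png

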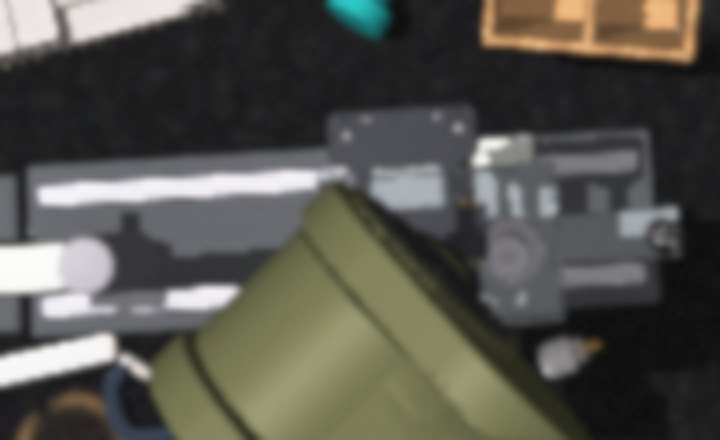

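```bash
python3 -m handwheel '[[0.0,0.0015,-0.001,0.002,0],[0.0,0.0015,-0.001,0.004,0],[0.0,0.0015,-0.001,0.005,0],[0.0,0.0015,-0.001,0.005,0]]';python3 -m handwheel '[[0.0,0,0,0.002,0],[0.0,0,0,0.003,0],[0.0,0,0,0.003,0]]';python3 -c "
from h import *
shot('side','s18',(220,180,320,280),6)"
```

```text
time_s: 29.95
tool_pos: [0.3704, 0.3649, 0.1107]
tool_rot: [180.0, -0.0, 92.5]
force: [-0.3, 0.4, -1.3]
grip_width: 0.0243
time_s: 30.25
tool_pos: [0.3703, 0.3647, 0.1074]
tool_rot: [-180.0, 0.0, 92.5]
force: [-0.3, 0.0, -1.7]
grip_width: 0.0241
```

View pics/s18.png

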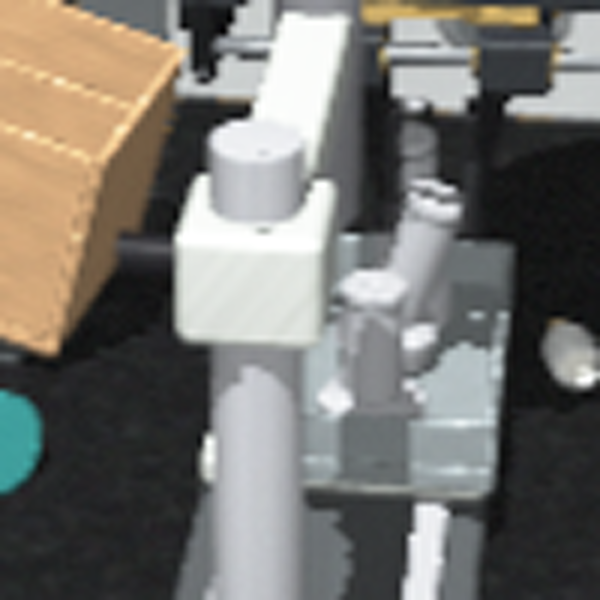

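```bash
python3 -m handwheel '[[0.0,0,0,0.002,0],[0.0,0,0,0.003,0],[0.0,0,0,0.003,0]]';python3 -m handwheel '[[0.0,0,0,0.002,0],[0.0,0,0,0.003,0],[0.0,0,0,0.003,0]]'
```

```text
time_s: 30.6
tool_pos: [0.3704, 0.3648, 0.1045]
tool_rot: [-180.0, 0.0, 92.5]
force: [-0.0, -0.0, -2.2]
grip_width: 0.0236
time_s: 30.9
tool_pos: [0.3711, 0.3665, 0.1038]
tool_rot: [179.9, -0.2, 92.5]
force: [-1.3, -1.1, 9.5]
grip_width: 0.0244
```

```bash
python3 -m handwheel '[[0.028,0,0,0,0],[0.032,0,0,0,0],[0.038,0,0,0,0],[0.044,0,0,0,0],[0.05,0,0,0,0],[0.06,0,0,0,0],[0.08,0,0,0,0],[0.08,0,0,0,0],[0.08,0,0,0,0]]';python3 -m handwheel '[[0.08,0,0,-0.02,0],[0.08,0,0,-0.06,0],[0.08,0,0,-0.11,0],[0.07,0,0,-0.16,0],[0.06,0,0,-0.2,0],[0.05,0,0,-0.22,0]]';python3 -c "
from h import *
shot('side','s19',(220,180,320,280),6)
to(.397,.229,.32,92.5)"
```

```text
time_s: 31.8
tool_pos: [0.3703, 0.3648, 0.1015]
tool_rot: [-180.0, 0.0, 92.5]
force: [0.6, -0.2, 0.2]
grip_width: 0.0738
time_s: 32.4
tool_pos: [0.3713, 0.3657, 0.3261]
tool_rot: [179.8, -0.3, 92.5]
force: [1.1, 0.2, 0.2]
grip_width: 0.0635
shift [-0.1384  0.0191  0.0079] twist 0.001
```

View pics/s19.png

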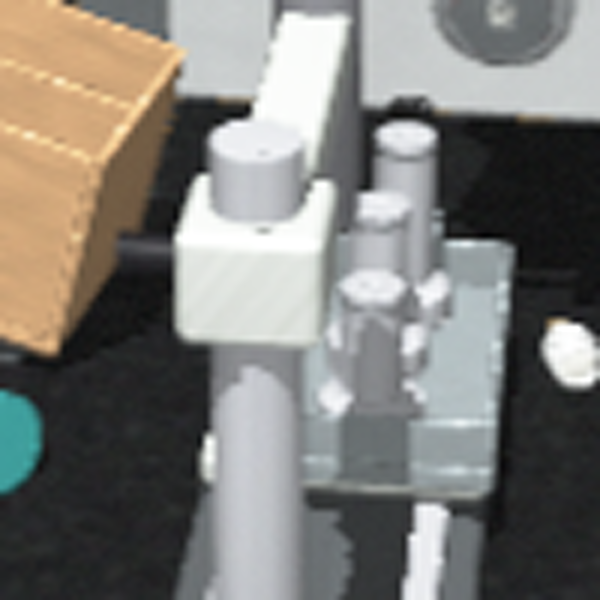

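All three stand upright. To the handle, and a clear top view for positions.

```bash
python3 -m handwheel '[[0.06,-0.04,0.006,0,0],[0.06,-0.09,0.012,0,0],[0.06,-0.138,0.019,0,0],[0.06,-0.138,0.019,0.04,0],[0.06,-0.138,0.019,0.08,0],[0.06,-0.138,0.019,0.12,0],[0.06,-0.138,0.019,0.15,0],[0.06,-0.138,0.019,0.15,0],[0.06,-0.138,0.019,0.15,0]]';python3 -c "
from h import *
shot('side','s20',(220,180,320,280),6);shot('top','t20',(130,200,290,280),5)
to(.397,.229,.065,92.5)"
```

```text
time_s: 33.35
tool_pos: [0.3954, 0.2277, 0.1718]
tool_rot: [-180.0, 0.0, 92.5]
force: [0.7, 1.0, 1.1]
grip_width: 0.0602
shift [0.0004 0.0005 0.1084] twist 0.0
```

View pics/t20.png

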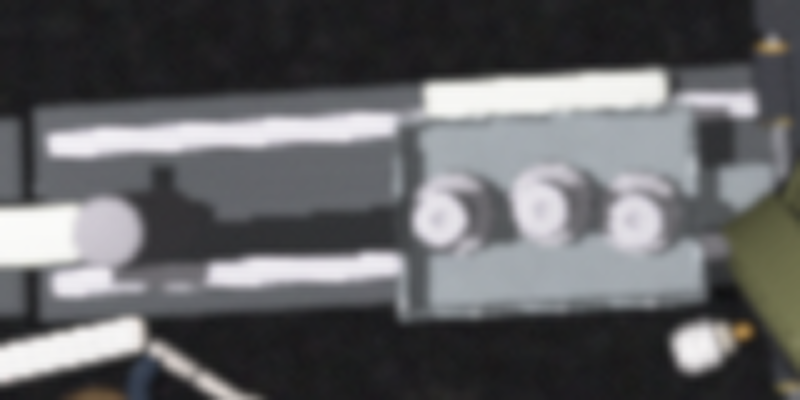

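View pics/s20.png

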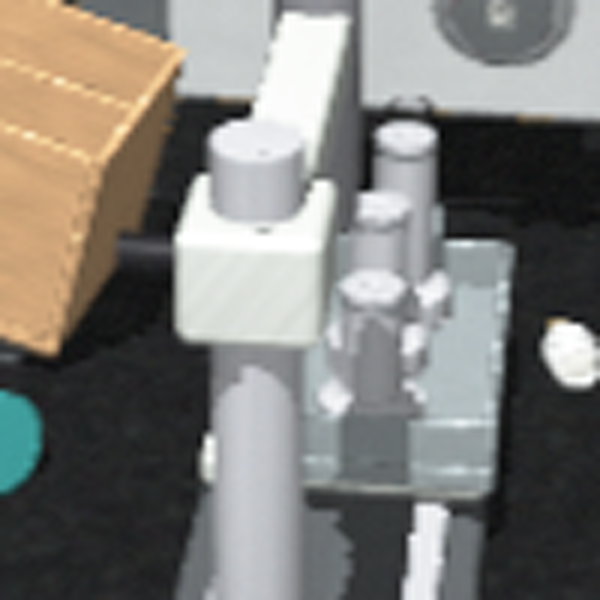

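```bash
python3 - <<'E'
from h import *
t=lambda u,v:((u+.5)/5-.5+130,(v+.5)/5-.5+200)
s=lambda u,v:((u+.5)/6-.5+220,(v+.5)/6-.5+180)
for n,a,b,z in(("M1",(440,220),(375,285),.102),("M2",(545,210),(381,208),.112),("M3",(637,222),(407,135),.122)):
    p,e=tri(t(*a),s(*b));print(n,onz("top",t(*a),z).round(4),p.round(4),round(e,4))
S=(235+(228.5)/6-.5,160+(98.5)/6-.5)
p,e=tri(t(108,232),S);print("sensor",p,e, S)
a=cv2.imread("pics/raw_s20.png")
for r in(182,190,198,205,212):print(r,a[r,262:290].sum(1)//3)
E
```

```text
M1 [0.3855 0.4082 0.102 ] [0.3867 0.4083 0.1025] 0.0024
M2 [0.3898 0.3591 0.112 ] [0.3909 0.3594 0.1098] 0.0025
M3 [0.3844 0.3171 0.122 ] [0.3859 0.3173 0.1217] 0.0031
sensor [0.39299795 0.51175175 0.26861431] 0.002883437713042683 (272.5833333333333, 175.91666666666666)
182 [202 200 202 148 109 217 237 229 208 176 176 177 174 190 199 172 132 104
 162 199 200 199 200 200 200 200 200 201]
190 [201 202 196 238 251 251 250 250 250 250 250 250 249 242 189 115 104  89
 159 197 198 199 199 201 202 202 203 203]
198 [211 250 251 251 251 251 251 251 251 251 250 244 190 116 109  99  93  83
  69  68  73  73  57  56  77  85  96 113]
205 [239 217 221 241 241 237 217 170 175 227 205 128 116 107  97  97  90  75
  46  19  58  98 140 161 184 201 195 186]
212 [196 197 196 191 184 176 162 142 123 211 247 247 237 194 117  96  90 125
 196 221 225 227 226 223 218 206 190 181]
```

```bash
cat >> h.py <<'E'
def blob(im,c,r=6,thr=200,sat=40):
    hs=cv2.cvtColor(im,cv2.COLOR_BGR2HSV);m=((hs[...,2]>thr)&(hs[...,1]<sat)).astype(np.uint8)
    k=np.zeros_like(m);cv2.circle(k,(int(round(c[0])),int(round(c[1]))),r,1,-1);m&=k
    M=cv2.moments(m,True);return (M["m10"]/M["m00"],M["m01"]/M["m00"]),int(M["m00"])
E
python3 - <<'E'
from h import *
for f in("raw_t9","raw_t20"):
    a=cv2.imread(f"pics/{f}.png");print(f)
    for n,c,z in(("M1",(217.8,243.7),.102),("M2",(238.6,241.6),.112),("M3",(257,244),.122)):
        for th in(195,210):
            q,k=blob(a,c,5,th);print(n,th,np.round(q,2),k,onz("top",q,z).round(4))
cv2.imwrite("pics/cmp.png",np.vstack([cv2.resize(cv2.imread(f"pics/{f}.png")[225:265,190:270],None,fx=9,fy=7,interpolation=cv2.INTER_CUBIC) for f in("raw_t9","raw_t20")]))
E
```

```text
raw_t9
M1 195 [217.71 243.11] 62 [0.3866 0.4079 0.102 ]
M1 210 [217.65 243.  ] 57 [0.3868 0.4081 0.102 ]Traceback (most recent call last):
  File "<stdin>", line 6, in <module>
  File "h.py", line 36, in blob
    M=cv2.moments(m,True);return (M["m10"]/M["m00"],M["m01"]/M["m00"]),int(M["m00"])
                                  ~~~~~~~~^~~~~~~~~
ZeroDivisionError: float division by zero
```

```bash

python3 - <<'E'
from h import *
for f in("raw_t20",):
    a=cv2.imread(f"pics/{f}.png");print(f)
    for n,c,z in(("M1",(217.8,243.7),.102),("M2",(238.6,241.6),.112),("M3",(257,244),.122)):
        for th in(195,215,225):
            q,k=blob(a,c,5,th);print(n,th,np.round(q,2),k,onz("top",q,z).round(4))
cv2.imwrite("pics/cmp.png",np.vstack([cv2.resize(cv2.imread(f"pics/{f}.png")[225:265,190:270],None,fx=9,fy=7,interpolation=cv2.INTER_CUBIC) for f in("raw_t9","raw_t20")]))
E
```

```text
raw_t20
M1 195 [217.58 243.58] 66 [0.3855 0.4082 0.102 ]
M1 215 [217.42 243.4 ] 53 [0.3859 0.4086 0.102 ]
M1 225 [217.36 243.22] 36 [0.3863 0.4087 0.102 ]
M2 195 [238.25 241.91] 67 [0.3891 0.3598 0.112 ]
M2 215 [237.91 241.83] 53 [0.3893 0.3606 0.112 ]
M2 225 [237.15 241.19] 27 [0.3908 0.3623 0.112 ]
M3 195 [256.68 244.05] 75 [0.3843 0.3178 0.122 ]
M3 215 [256.47 244.14] 57 [0.3841 0.3183 0.122 ]
M3 225 [256.5  245.83] 12 [0.3803 0.3183 0.122 ]
```

View pics/cmp.png

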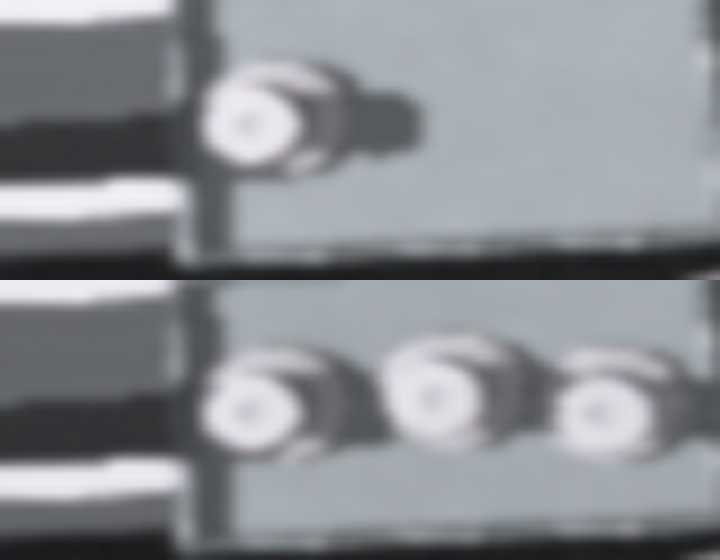

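```bash

python3 - <<'E'
from h import *
for x in(.388,.393,.398):print(x,proj("side",[[x,.512,.268],[x,.512,.2],[x,.512,.168]]).round(1).tolist())
b=cv2.imread("pics/raw_s20.png");cv2.imwrite("pics/ssz.png",cv2.resize(b[165:245,255:295],None,fx=12,fy=7.4,interpolation=cv2.INTER_CUBIC))
E
```

```text
0.388 [[275.9, 176.4], [275.7, 208.5], [275.6, 222.9]]
0.393 [[273.3, 176.3], [273.1, 208.3], [273.1, 222.7]]
0.398 [[270.7, 176.1], [270.6, 208.2], [270.6, 222.5]]
```

View pics/ssz.png

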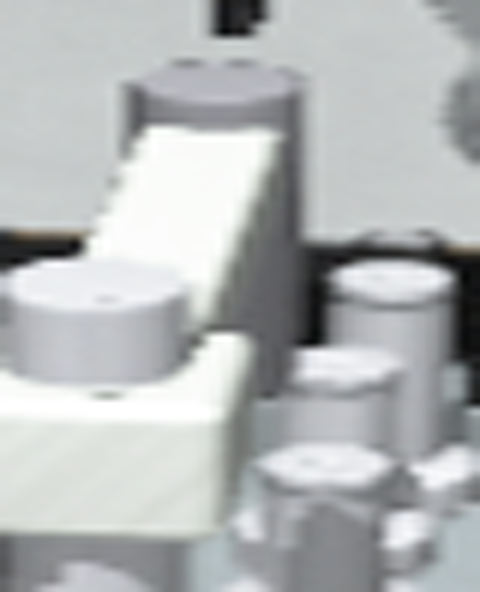

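```bash
python3 -m handwheel '[[0.06,0,0,0.03,0],[0.06,0,0,0.06,0],[0.06,0,0,0.09,0],[0.06,0,0,0.107,0],[0.03,0,0,0.107,0],[0.0,0,0,0.107,0],[0.0,0,0,0.107,0],[0.0,0,0,0.107,0],[0.0,0,0,0.107,0],[0.0,0,0,0.107,0],[0.0,0,0,0.107,0]]' 35
```

```text
time_s: 34.55
tool_pos: [0.3955, 0.2281, 0.065]
tool_rot: [180.0, -0.0, 92.5]
force: [-0.9, -0.4, 3.1]
grip_width: 0.0191
```

```bash
python3 -m handwheel '[[0.0,0.001,0,0,0],[0.0,0.004,0.001,0,0],[0.0,0.009,0.002,0,0],[0.0,0.016,0.003,0,0],[0.0,0.023,0.004,0,0],[0.0,0.03,0.005,0,0],[0.0,0.037,0.006,0,0],[0.0,0.044,0.007,0,0],[0.0,0.051,0.008,0,0],[0.0,0.058,0.009,0,0],[0.0,0.065,0.01,0,0],[0.0,0.072,0.0107,0,0],[0.0,0.079,0.0107,0,0],[0.0,0.086,0.0107,0,0],[0.0,0.092,0.0107,0,0],[0.0,0.097,0.0107,0,0],[0.0,0.1005,0.0107,0,0],[0.0,0.1025,0.0107,0,0],[0.0,0.1035,0.0107,0,0],[0.0,0.1035,0.0107,0,0]]';python3 -c "
from h import *
print(get_obs()['tool_pos']-np.array([.3955,.2281,.065]))
shot('side','s21',(240,160,310,260),6);shot('top','t21',(130,200,290,280),5)"
```

```text
time_s: 36.55
tool_pos: [0.4018, 0.3318, 0.0649]
tool_rot: [180.0, 0.0, 92.5]
force: [-0.9, -1.7, 4.6]
grip_width: 0.0189
[ 6.27651153e-03  1.03668619e-01 -6.65996064e-05]
```

View pics/s21.png

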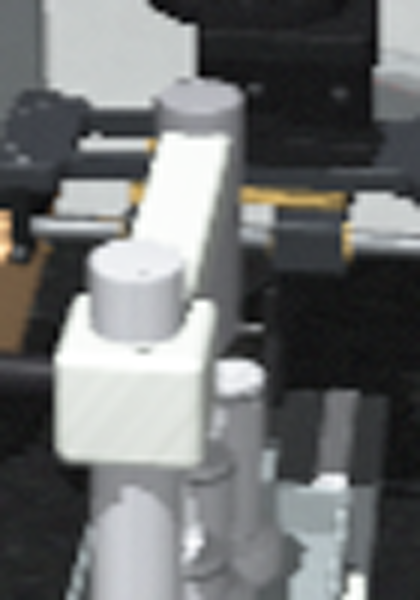

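View pics/t21.png

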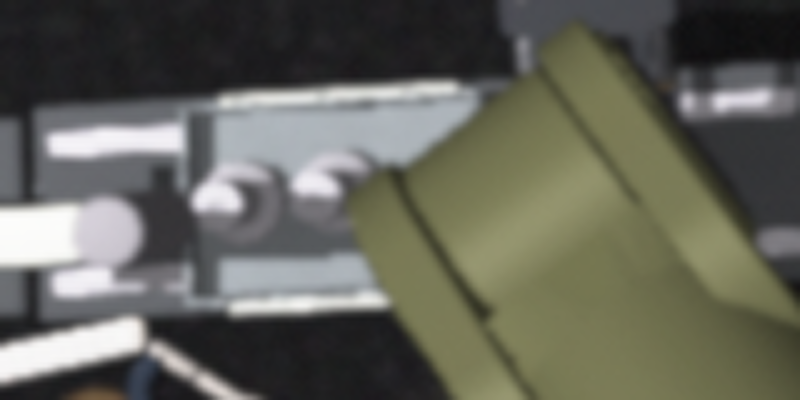

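```bash

python3 - <<'E'
from h import *
a=cv2.imread("pics/raw_t21.png")
t=lambda u,v:((u+.5)/5-.5+130,(v+.5)/5-.5+200)
cv2.imwrite("pics/tz.png",cv2.resize(a[230:255,160:210],None,fx=14,fy=14,interpolation=cv2.INTER_CUBIC))
b=cv2.imread("pics/raw_s21.png");cv2.imwrite("pics/sz.png",cv2.resize(b[215:265,258:292],None,fx=14,fy=11,interpolation=cv2.INTER_CUBIC))
print("expect M1 top px if centred",proj("top",[.393,.512,.102]),proj("side",[.393,.512,.102]))
E
```

```text
expect M1 top px if centred [[172.69461343 240.94437459]] [[272.90814451 251.13368884]]
```

View pics/tz.png

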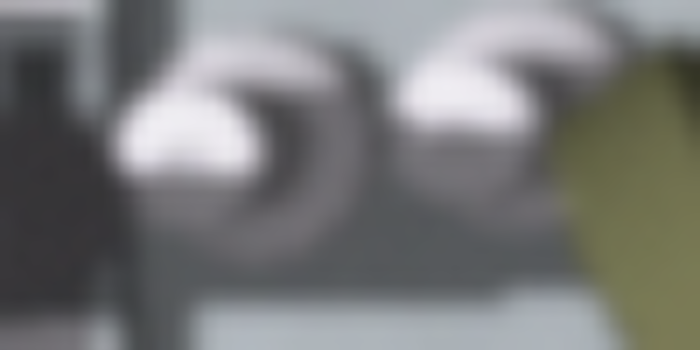

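View pics/sz.png

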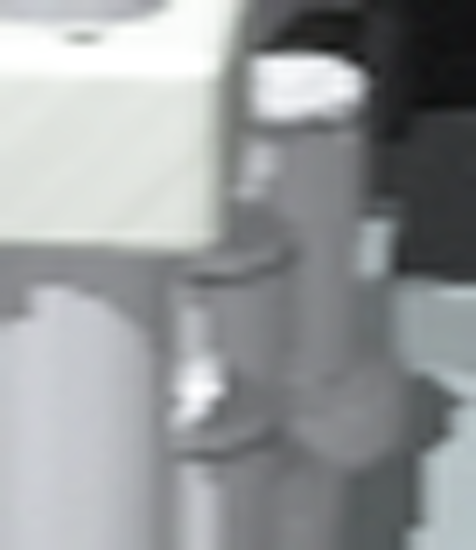

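```bash
python3 -m handwheel '[[0,0.0008,-0.0004,0,0],[0,0.0008,-0.0004,0,0],[0,0.0008,-0.0004,0,0],[0,0.0008,-0.0004,0,0],[0,0.0008,-0.0004,0,0],[0,0.0008,-0.0004,0,0],[0,0.0008,-0.0004,0,0],[0,0.0008,-0.0004,0,0],[0,0.0008,-0.0004,0,0],[0,0.0008,-0.0004,0,0],[0,0.0008,-0.0004,0,0],[0,0.0008,-0.0004,0,0],[0,0.0008,-0.0004,0,0],[0,0.0008,-0.0004,0,0],[0,0.0008,-0.0004,0,0],[0,0.0008,-0.0004,0,0],[0,0.0008,-0.0004,0,0],[0,0.0008,-0.0004,0,0],[0,0.0008,-0.0004,0,0],[0,0.0008,-0.0004,0,0]]';python3 -m handwheel '[[0,0,0,0,0],[0,0,0,0,0],[0,0,0,0,0]]'
```

```text
time_s: 38.65
tool_pos: [0.4018, 0.3323, 0.065]
tool_rot: [180.0, -0.0, 92.5]
force: [0.2, -1.6, 5.6]
grip_width: 0.0192
time_s: 38.95
tool_pos: [0.4018, 0.3323, 0.065]
tool_rot: [180.0, -0.0, 92.5]
force: [-0.3, -1.8, 4.6]
grip_width: 0.0191
```

```bash

python3 - <<'E'
from h import *
print(onz("top",(173.1,241.0),.102),onz("top",(193.1,238.9),.112))
E
```

```text
[0.3928591  0.51105946 0.102     ] [0.3974057 0.4627991 0.112    ]
```

```bash
python3 -m handwheel '[[0.0,0.001,0,0,0],[0.0,0.004,0,0,0],[0.0,0.009,-0.001,0,0],[0.0,0.016,-0.001,0,0],[0.0,0.023,-0.002,0,0],[0.0,0.03,-0.002,0,0],[0.0,0.037,-0.002,0,0],[0.0,0.042,-0.002,0,0],[0.0,0.0455,-0.002,0,0],[0.0,0.0475,-0.002,0,0],[0.0,0.0485,-0.002,0,0],[0.0,0.0485,-0.002,0,0],[0.0,0.0485,-0.002,0,0]]';python3 -c "
from h import *
shot('side','s22',(240,160,310,260),6);shot('top','t22',(130,200,290,280),5)
a=cv2.imread('pics/raw_t22.png')
cv2.imwrite('pics/tz2.png',cv2.resize(a[230:255,150:200],None,fx=14,fy=14,interpolation=cv2.INTER_CUBIC))
print('expect',proj('top',[.393,.512,.112]),proj('side',[.393,.512,.112]))"
```

```text
time_s: 40.25
tool_pos: [0.3975, 0.382, 0.065]
tool_rot: [179.9, -0.1, 92.6]
force: [1.6, 0.1, 5.5]
grip_width: 0.0187
expect [[171.62461986 241.15556123]] [[272.93128319 246.93881805]]
```

View pics/tz2.png

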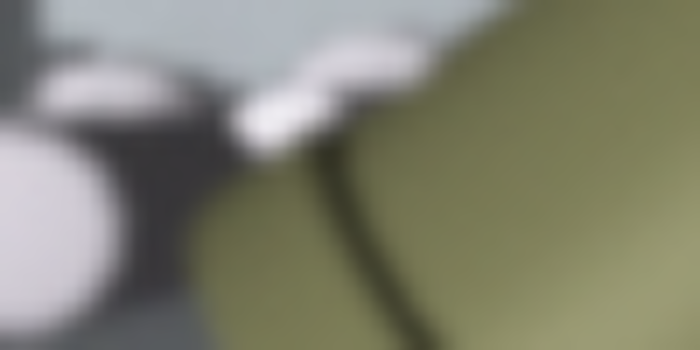

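View pics/s22.png

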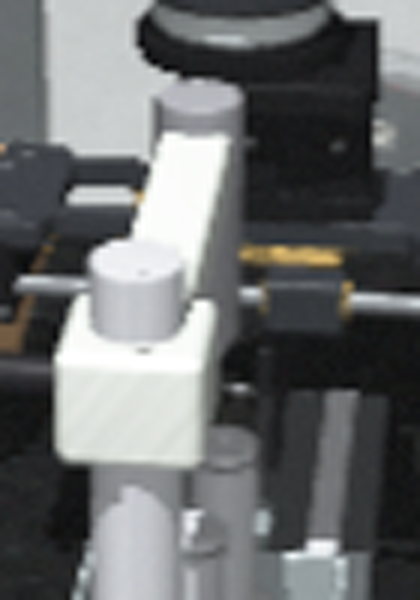

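```bash
python3 -m handwheel '[[0,-0.0007,0,0,0],[0,-0.0007,0,0,0],[0,-0.0007,0,0,0],[0,-0.0007,0,0,0],[0,-0.0007,0,0,0],[0,-0.0007,0,0,0],[0,-0.0007,0,0,0],[0,-0.0007,0,0,0],[0,-0.0007,0,0,0],[0,-0.0007,0,0,0],[0,-0.0007,0,0,0],[0,-0.0007,0,0,0],[0,-0.0007,0,0,0],[0,-0.0007,0,0,0],[0,-0.0007,0,0,0],[0,-0.0007,0,0,0],[0,-0.0007,0,0,0],[0,-0.0007,0,0,0],[0,-0.0007,0,0,0],[0,-0.0007,0,0,0]]';python3 -m handwheel '[[0,0,0,0,0],[0,0,0,0,0],[0,0,0,0,0]]'; python3 -c "
from h import *
shot('side','s23',(180,0,510,300),2.2)"
```

```text
time_s: 42.35
tool_pos: [0.3971, 0.3809, 0.0649]
tool_rot: [180.0, -0.1, 92.5]
force: [2.3, 2.5, 5.7]
grip_width: 0.0189
time_s: 42.65
tool_pos: [0.3971, 0.3809, 0.0649]
tool_rot: [180.0, -0.1, 92.5]
force: [2.3, 2.4, 5.2]
grip_width: 0.0192
```

View pics/s23.png

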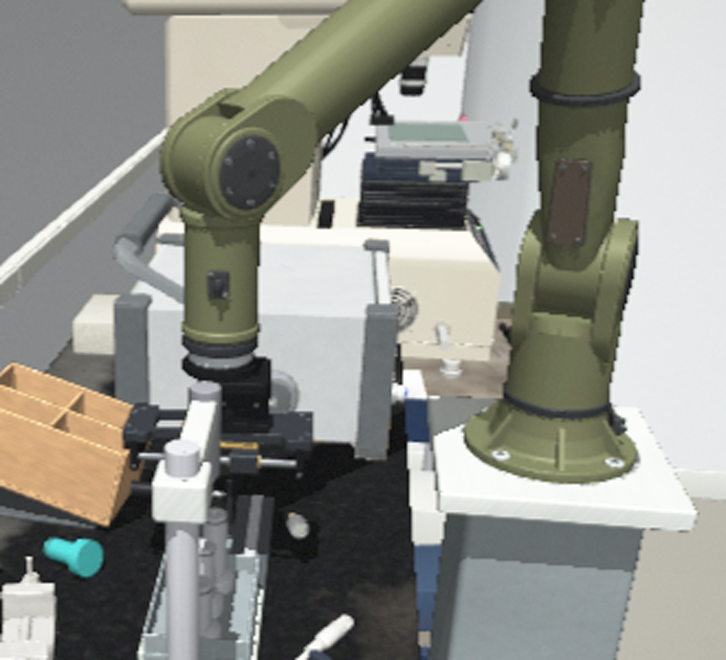

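```bash
python3 -m handwheel '[[0.0,0.001,0,0,0],[0.0,0.004,0.001,0,0],[0.0,0.009,0.002,0,0],[0.0,0.016,0.003,0,0],[0.0,0.023,0.004,0,0],[0.0,0.03,0.005,0,0],[0.0,0.036,0.006,0,0],[0.0,0.039,0.0067,0,0],[0.0,0.041,0.0067,0,0],[0.0,0.0418,0.0067,0,0],[0.0,0.0418,0.0067,0,0],[0.0,0.0418,0.0067,0,0]]';python3 -c "
from h import *
shot('side','s24',(240,160,310,260),6);shot('top','t24',(130,200,290,280),5)
a=cv2.imread('pics/raw_t24.png')
cv2.imwrite('pics/tz3.png',cv2.resize(a[225:260,130:190],None,fx=12,fy=12,interpolation=cv2.INTER_CUBIC))
print('expect',proj('top',[.393,.512,.122]),proj('side',[.393,.512,.122]))"
```

```text
time_s: 43.9
tool_pos: [0.4008, 0.4217, 0.0649]
tool_rot: [-179.9, 0.1, 92.5]
force: [-1.8, -1.2, 9.4]
grip_width: 0.0188
expect [[170.52976735 241.37165433]] [[272.95463038 242.70614516]]
```

View pics/tz3.png

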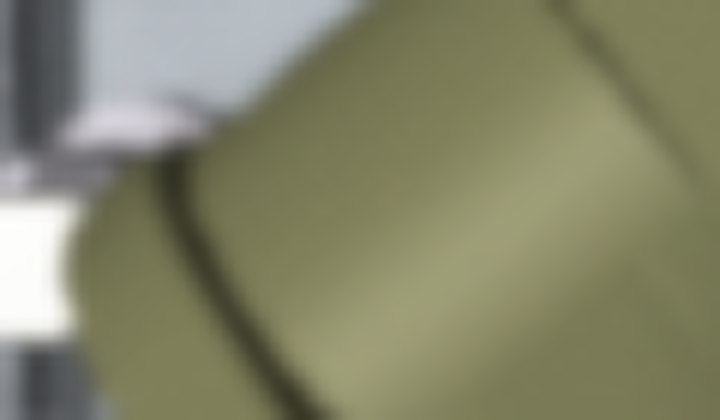

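View pics/s24.png

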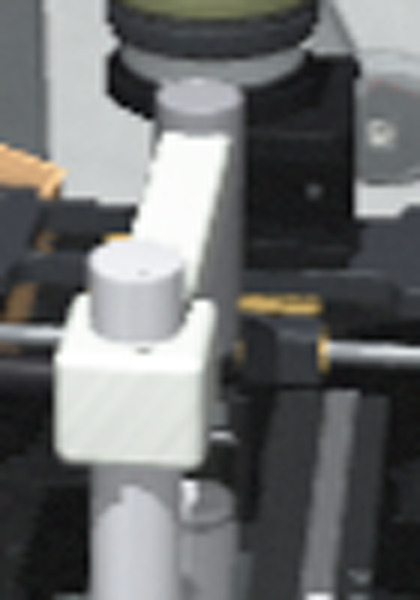

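```bash
python3 -m handwheel '[[0,0.0003,0,0,0],[0,0.0003,0,0,0],[0,0.0003,0,0,0],[0,0.0003,0,0,0],[0,0.0003,0,0,0],[0,0.0003,0,0,0],[0,0.0003,0,0,0],[0,0.0003,0,0,0],[0,0.0003,0,0,0],[0,0.0003,0,0,0],[0,0.0003,0,0,0],[0,0.0003,0,0,0],[0,0.0003,0,0,0],[0,0.0003,0,0,0],[0,0.0003,0,0,0],[0,0.0003,0,0,0],[0,0.0003,0,0,0],[0,0.0003,0,0,0],[0,0.0003,0,0,0],[0,0.0003,0,0,0]]';python3 -m handwheel '[[0,0,0,0,0],[0,0,0,0,0]]'
```

```text
time_s: 46.0
tool_pos: [0.4008, 0.4217, 0.0649]
tool_rot: [-179.9, 0.1, 92.5]
force: [-2.1, -1.8, 9.8]
grip_width: 0.0192
time_s: 46.2
tool_pos: [0.4009, 0.4217, 0.0649]
tool_rot: [-179.9, 0.1, 92.5]
force: [-2.5, -1.5, 9.2]
grip_width: 0.0191
```

```bash
python3 -m handwheel '[[0.0,-0.001,0,0,0],[0.0,-0.005,-0.001,0,0],[0.0,-0.012,-0.001,0,0],[0.0,-0.021,-0.002,0,0],[0.0,-0.031,-0.002,0,0],[0.0,-0.041,-0.003,0,0],[0.0,-0.051,-0.003,0,0],[0.0,-0.061,-0.004,0,0],[0.0,-0.071,-0.004,0,0],[0.0,-0.081,-0.005,0,0],[0.0,-0.091,-0.005,0,0],[0.0,-0.101,-0.006,0,0],[0.0,-0.111,-0.006,0,0],[0.0,-0.121,-0.006,0,0],[0.0,-0.131,-0.006,0,0],[0.0,-0.141,-0.006,0,0],[0.0,-0.151,-0.006,0,0],[0.0,-0.161,-0.006,0,0],[0.0,-0.169,-0.006,0,0],[0.0,-0.175,-0.006,0,0]]';python3 -m handwheel '[[0.0,-0.005,0,0,0],[0.0,-0.009,0,0,0],[0.0,-0.013,0,0,0],[0.0,-0.016,0,0,0],[0.0,-0.018,0,0,0],[0.0,-0.02,0,0,0],[0.0,-0.021,0,0,0],[0.0,-0.022,0,0,0],[0.0,-0.022,0,0,0]]'
```

```text
time_s: 48.2
tool_pos: [0.4037, 0.247, 0.0649]
tool_rot: [180.0, -0.1, 92.5]
force: [1.4, 2.6, 6.0]
grip_width: 0.0191
time_s: 49.1
tool_pos: [0.4044, 0.2283, 0.0649]
tool_rot: [179.9, -0.3, 92.6]
force: [1.3, 8.6, 2.1]
grip_width: 0.0191
```

```bash
python3 -m handwheel '[[0.0,-0.002,0,0,0],[0.0,-0.004,0,0,0],[0.0,-0.004,0,0,0]]'
```

```text
time_s: 49.4
tool_pos: [0.4039, 0.2282, 0.065]
tool_rot: [179.9, -0.6, 92.7]
force: [1.1, 17.6, -3.4]
grip_width: 0.019
```

```bash
python3 -m handwheel '[[0.0,0.004,0,0,0],[0.03,0.005,0,0,0],[0.06,0.005,0,0,0],[0.06,0.005,0,0,0],[0.06,0.005,0,0,0],[0.06,0.005,0,-0.04,0],[0.06,0.005,0,-0.08,0],[0.06,0.005,0,-0.13,0],[0.06,0.005,0,-0.18,0],[0.06,0.005,0,-0.2,0],[0.06,0.005,0,-0.2,0]]';python3 -c "
from h import *
shot('side','s25',(220,180,320,280),6);shot('top','t25',(110,200,290,280),4.4)
a=cv2.imread('pics/raw_t25.png')
for n,c,z in(('M1',(217.8,243.7),.102),('M2',(238.6,241.6),.112),('M3',(257,244),.122)):
    for k in range(3): 
        q,kk=blob(a,c,5,195);c=q
    print(n,np.round(q,2),kk,onz('top',q,z).round(4))
"
```

```text
time_s: 50.5
tool_pos: [0.4061, 0.227, 0.2678]
tool_rot: [179.8, -0.2, 92.5]
force: [0.4, 0.5, -0.3]
grip_width: 0.0596
M1 [217.62 240.08] 60 [0.3935 0.4081 0.102 ]
M2 [237.94 239.55] 69 [0.3945 0.3605 0.112 ]
M3 [256.03 241.68] 73 [0.3896 0.3192 0.122 ]
```

View pics/t25.png

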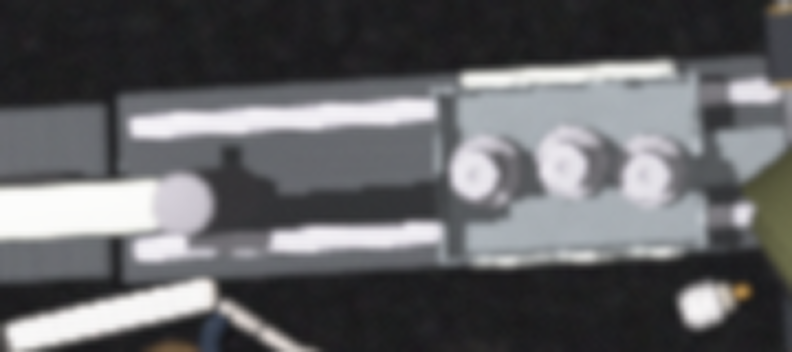

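View pics/s25.png

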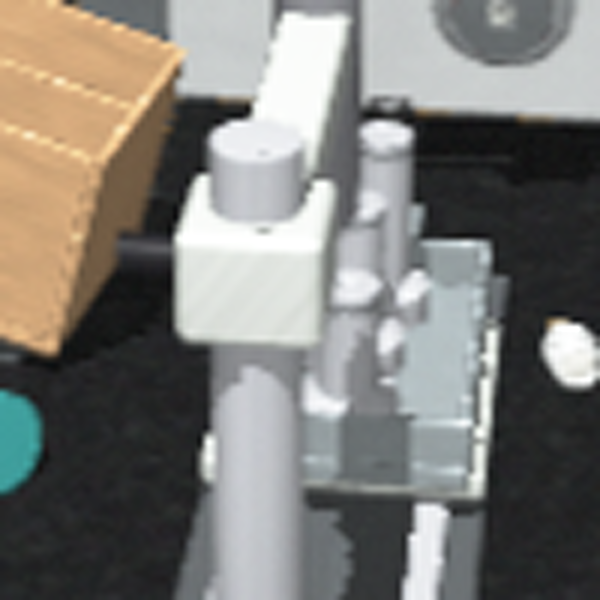

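```bash
python3 -c "
from h import *
to(.394,.4083,.2,92.5)"
```

```text
shift [ 0.1827 -0.0023  0.0638] twist -0.0
```

```bash
python3 -m handwheel '[[0.05,0.04,0,0,0],[0.05,0.08,0,0,0],[0.05,0.12,-0.002,0,0],[0.05,0.16,-0.002,0,0],[0.05,0.181,-0.0023,0,0],[0.05,0.182,-0.0023,0.04,0],[0.05,0.182,-0.0023,0.08,0],[0.05,0.182,-0.0023,0.12,0],[0.05,0.182,-0.0023,0.15,0],[0.05,0.182,-0.0023,0.15,0],[0.05,0.182,-0.0023,0.15,0]]';python3 -c "
from h import *
shot('side','s26',(220,180,320,280),6)
to(.394,.4083,.089,92.5)"
```

```text
time_s: 51.7
tool_pos: [0.3938, 0.407, 0.1134]
tool_rot: [-179.9, 0.2, 92.5]
force: [0.1, -0.3, 0.7]
grip_width: 0.0497
shift [ 0.0003 -0.0006  0.026 ] twist -0.0
```

View pics/s26.png

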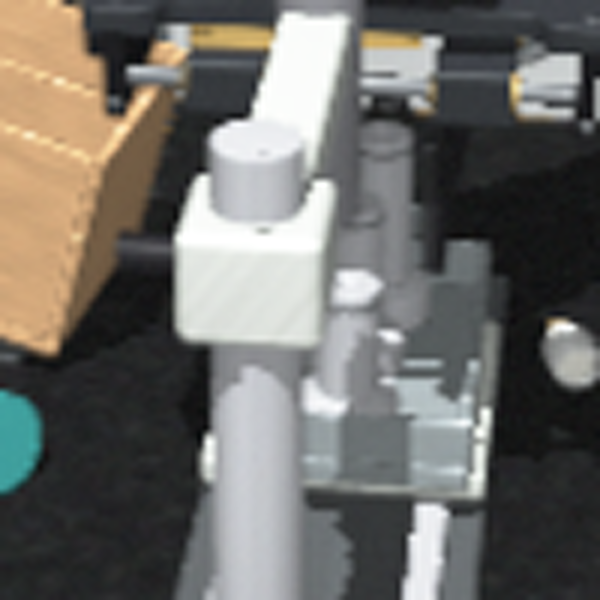

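```bash
python3 -m handwheel '[[0.05,0,0,0.01,0],[0.05,0,0,0.02,0],[0.05,0,0,0.025,0],[0.05,0,0,0.025,0],[0.03,0,0,0.025,0],[0,0,0,0.025,0],[0,0,0,0.025,0],[0,0,0,0.025,0],[0,0,0,0.025,0],[0,0,0,0.025,0]]' 30;python3 -m handwheel '[[0,0,0,-0.02,0],[0,0,0,-0.05,0],[0,0,0,-0.08,0],[0,0,0,-0.11,0],[0,0,0,-0.14,-0.1],[0,0,0,-0.15,-0.2],[0,0,0,-0.15,-0.2]]';python3 -c "
from h import *
shot('side','s27',(200,80,330,280),4)
for nm,dx,dy,h,b in(('NL',-.048,.0295,.062,.013),('FL',.046,.0295,.072,.016),('NR',-.048,-.0295,.082,.02)):
    B=carton((dx,dy,-.092+.0055));print(nm,B.round(4),'TCP',(B+[0,0,h-b]).round(4))
to(.5617,.296,.25,174.3)
"
```

```text
time_s: 52.75
tool_pos: [0.3946, 0.4083, 0.0898]
tool_rot: [180.0, -0.0, 92.5]
force: [0.1, 1.1, 0.2]
grip_width: 0.0227
time_s: 53.45
tool_pos: [0.3948, 0.4088, 0.2413]
tool_rot: [179.9, -0.1, 104.0]
force: [0.9, -0.3, -1.0]
grip_width: 0.0227
NL [0.5741 0.293  0.0345] TCP [0.5741 0.293  0.0835]
FL [0.6644 0.284  0.0589] TCP [0.6644 0.284  0.1149]
NR [0.5682 0.2343 0.0345] TCP [0.5682 0.2343 0.0965]
shift [-0.149   0.1357 -0.0103] twist -1.229
```

View pics/s27.png

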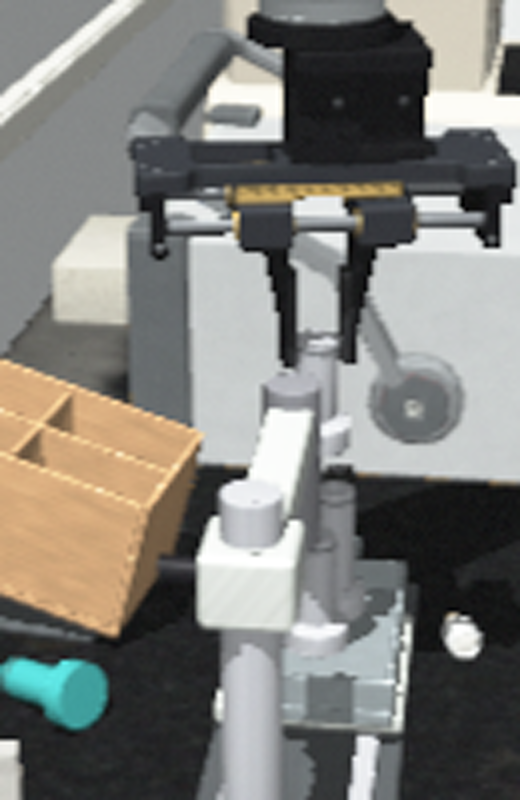

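```bash
python3 -c "
from h import *
to(.548,.2956,.22,174.3)
"
```

```text
shift [-0.1461  0.1223  0.0197] twist -1.229
```

```bash
python3 -m handwheel '[[0,-0.01,0.009,0,-0.1],[0,-0.025,0.022,0,-0.22],[0,-0.045,0.038,0,-0.34],[0,-0.065,0.055,0,-0.46],[0,-0.085,0.072,0,-0.58],[0,-0.105,0.089,0,-0.7],[0,-0.125,0.105,0,-0.82],[0,-0.14,0.117,0,-0.94],[0,-0.146,0.1223,0.0,-1.06],[0,-0.146,0.1223,0.01,-1.18],[0,-0.146,0.1223,0.02,-1.229],[0,-0.146,0.1223,0.02,-1.229],[0,-0.146,0.1223,0.02,-1.229]]';python3 -c "
from h import *
shot('side','s28',(140,60,290,220),5);shot('top','t28',(200,80,400,230),3.9)
to(.548,.2956,.18,174.3)
"
```

```text
time_s: 54.8
tool_pos: [0.5475, 0.2957, 0.2183]
tool_rot: [-179.9, -0.1, 174.2]
force: [0.4, -0.1, -1.0]
grip_width: 0.023
shift [ 0.0001 -0.0005  0.0395] twist 0.0
```

View pics/s28.png

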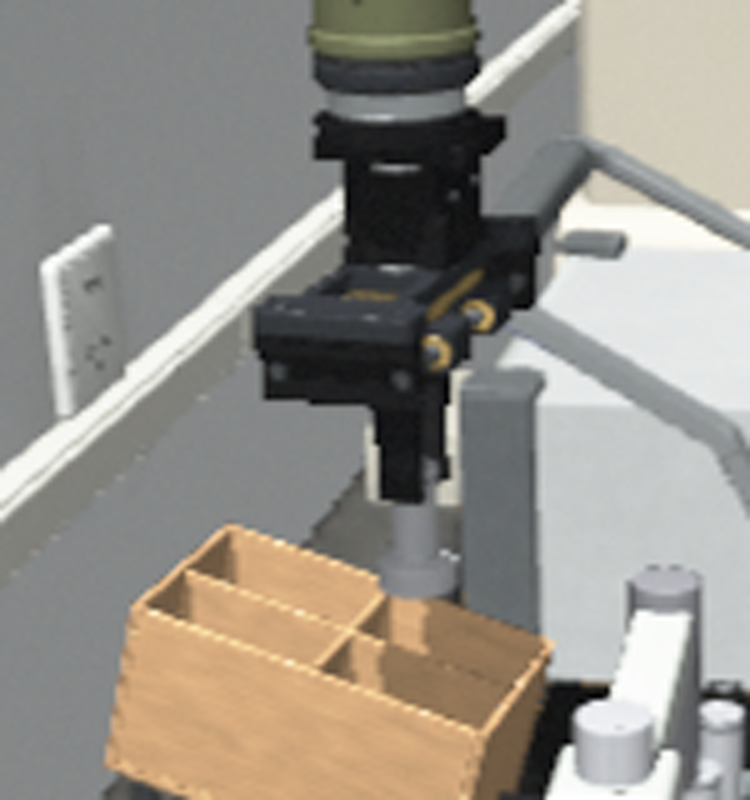

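View pics/t28.png

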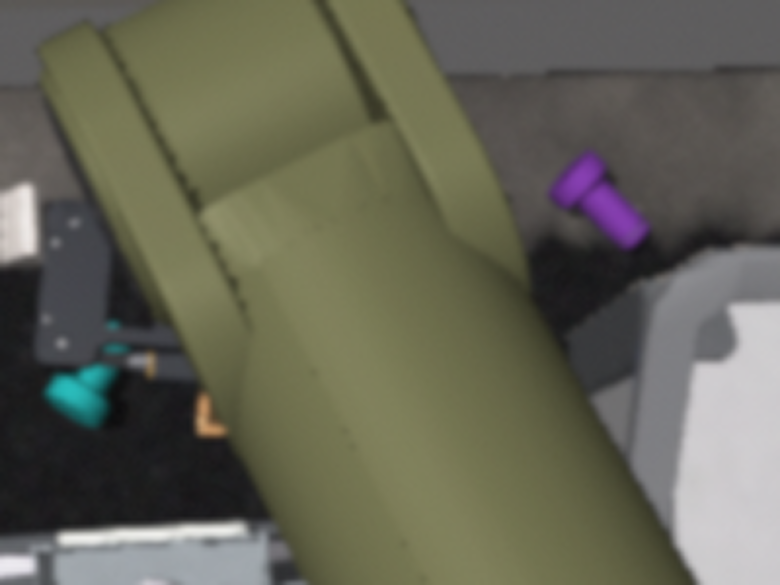

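```bash
python3 -m handwheel '[[0,0,-0.0005,0.015,0],[0,0,-0.0005,0.03,0],[0,0,-0.0005,0.0385,0],[0,-0.0027,-0.0005,0.0485,0],[0,-0.0054,-0.0005,0.0585,0],[0,-0.0081,-0.0005,0.0685,0],[0,-0.0108,-0.0005,0.0785,0],[0,-0.0136,-0.0005,0.0885,0],[0,-0.0163,-0.0005,0.0985,0],[0,-0.0163,-0.0005,0.0985,0]]';python3 -c "
from h import *
shot('side','s29',(140,60,290,220),5)"
```

```text
time_s: 55.9
tool_pos: [0.5638, 0.2932, 0.1191]
tool_rot: [-179.9, -0.1, 174.4]
force: [0.0, -0.4, -2.1]
grip_width: 0.023
```

View pics/s29.png

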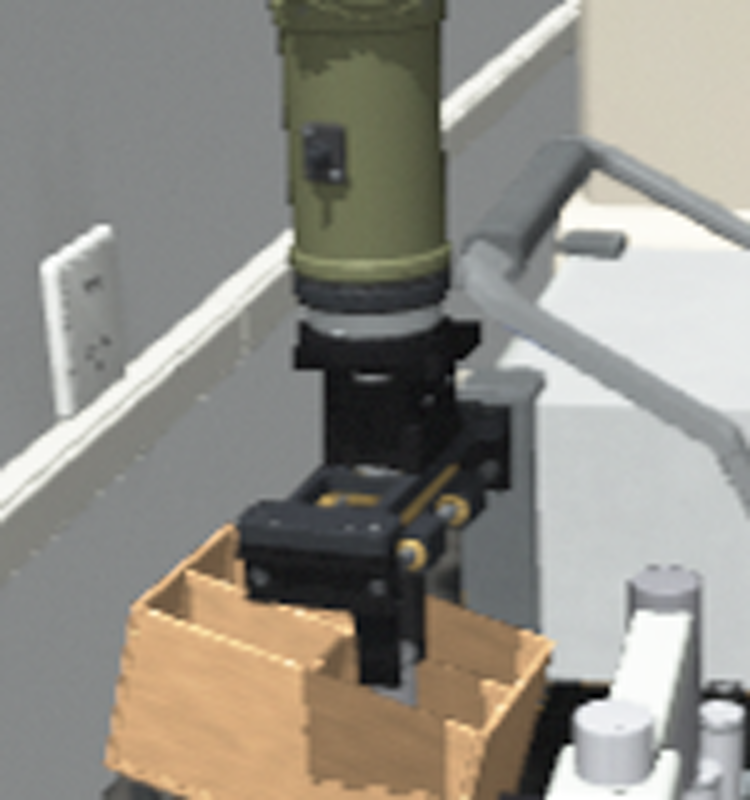

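```bash
python3 -m handwheel '[[0,-0.0014,0,0.005,0],[0,-0.0027,0,0.01,0],[0,-0.0041,0,0.015,0],[0,-0.0041,0,0.015,0]]';python3 -m handwheel '[[0,-0.0014,0,0.005,0],[0,-0.0027,0,0.01,0],[0,-0.0027,0,0.01,0]]';python3 -c "
from h import *
to(.574,.293,.0835,174.3)
shot('side','s30',(140,60,290,220),5)"
```

```text
time_s: 56.35
tool_pos: [0.5681, 0.2932, 0.1052]
tool_rot: [-180.0, -0.1, 174.4]
force: [-0.1, -0.2, -1.2]
grip_width: 0.0229
time_s: 56.65
tool_pos: [0.5708, 0.2929, 0.0951]
tool_rot: [-179.9, -0.1, 174.4]
force: [0.1, 0.2, -1.2]
grip_width: 0.023
shift [-0.0032  0.0004  0.0116] twist 0.002
```

View pics/s30.png

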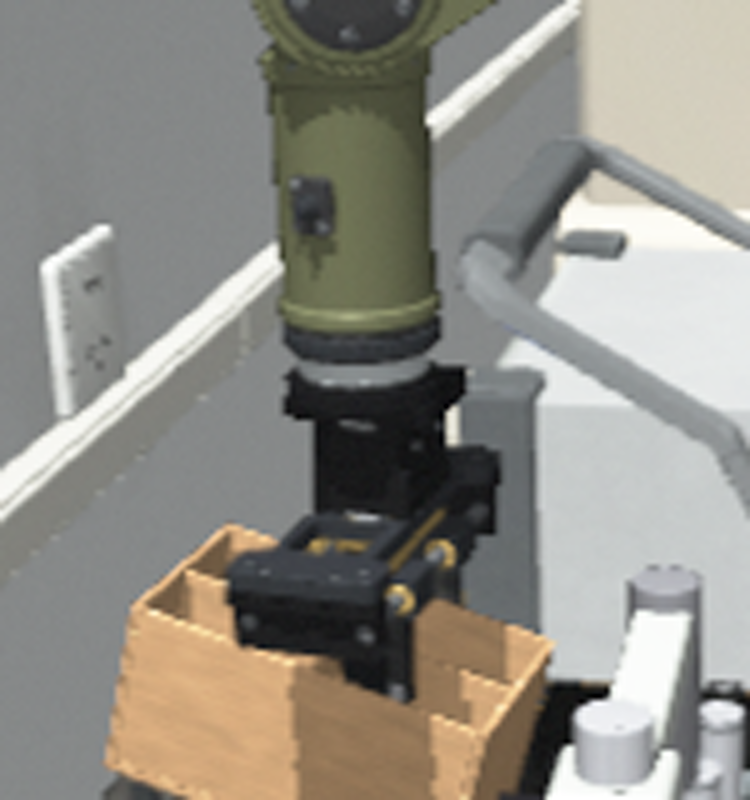

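```bash
python3 -m handwheel '[[0,-0.0012,0,0.004,0],[0,-0.0024,0,0.008,0],[0,-0.0024,0,0.008,0]]';python3 -m handwheel '[[0,-0.0006,0,0.002,0],[0,-0.001,0,0.003,0],[0,-0.001,0,0.003,0]]'
```

```text
time_s: 57.0
tool_pos: [0.5733, 0.2927, 0.0873]
tool_rot: [-180.0, -0.0, 174.4]
force: [0.3, 0.0, -1.0]
grip_width: 0.0234
time_s: 57.3
tool_pos: [0.5745, 0.2929, 0.0849]
tool_rot: [-180.0, -0.0, 174.4]
force: [0.2, -0.1, -0.6]
grip_width: 0.0228
```

```bash
python3 -m handwheel '[[0,0,0,0.002,0],[0,0,0,0.002,0]]';python3 -m handwheel '[[0,0,0,0.002,0],[0,0,0,0.002,0]]';python3 -m handwheel '[[0,0,0,0.002,0],[0,0,0,0.002,0]]'
```

```text
time_s: 57.5
tool_pos: [0.5745, 0.2931, 0.0831]
tool_rot: [180.0, 0.0, 174.4]
force: [0.5, 0.1, -0.4]
grip_width: 0.0229
time_s: 57.7
tool_pos: [0.5748, 0.2933, 0.0828]
tool_rot: [179.9, 0.0, 174.4]
force: [-3.1, -0.9, 6.3]
grip_width: 0.0233
time_s: 57.9
tool_pos: [0.575, 0.2935, 0.0825]
tool_rot: [179.9, 0.0, 174.4]
force: [-4.7, -2.5, 15.4]
grip_width: 0.023
```

```bash
python3 -m handwheel '[[0.028,0,0,-0.002,0],[0.029,0,0,-0.002,0],[0.029,0,0,-0.002,0],[0.029,0,0,-0.002,0],[0.029,0,0,-0.002,0]]';python3 -m handwheel '[[0.029,0.0027,0,-0.01,0],[0.029,0.0054,0,-0.02,0],[0.029,0.008,0,-0.03,0],[0.03,0.0135,0,-0.05,0],[0.03,0.02,0,-0.08,0],[0.03,0.02,0,-0.12,0],[0.04,0.02,0,-0.16,0],[0.04,0.02,0,-0.2,0],[0.04,0.02,0,-0.2,0]]';python3 -c "
from h import *
to(.3945,.3605,.25,92.5)
shot('side','s31',(140,60,290,220),5)"
```

```text
time_s: 58.4
tool_pos: [0.5752, 0.2923, 0.0822]
tool_rot: [180.0, 0.1, 174.4]
force: [-1.5, -2.5, 6.7]
grip_width: 0.0289
time_s: 59.3
tool_pos: [0.5571, 0.2961, 0.2889]
tool_rot: [179.6, 0.5, 174.4]
force: [-0.2, 0.3, 0.6]
grip_width: 0.0389
shift [0.1681 0.0483 0.0389] twist 1.43
```

View pics/s31.png

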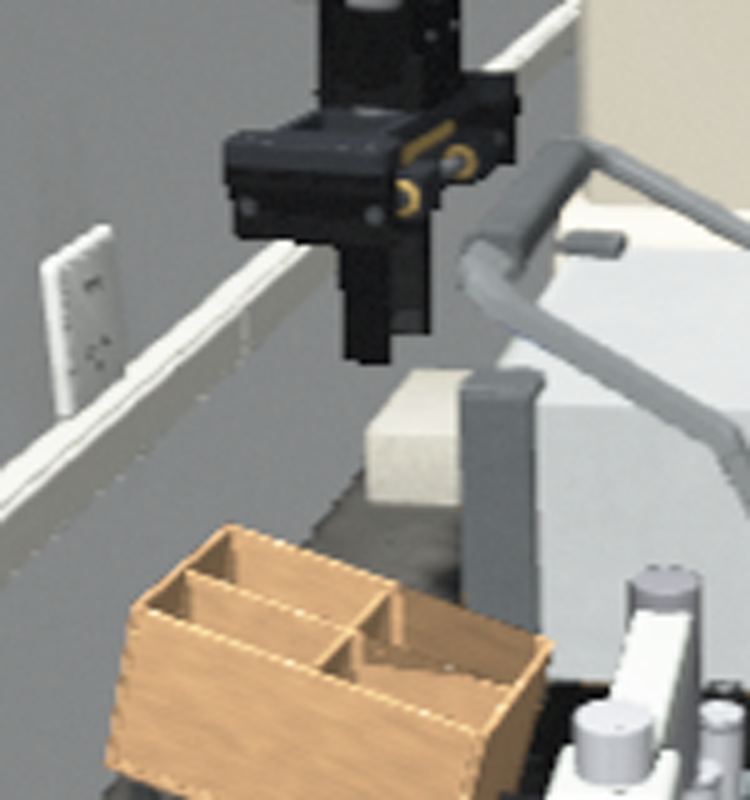

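Released; not carried up. Now M2 in the tray — check from above when the arm is at the tray.

```bash
python3 -m handwheel '[[0.05,0.02,0.006,0,0.1],[0.05,0.05,0.014,0,0.25],[0.05,0.08,0.023,0,0.4],[0.05,0.11,0.032,0,0.55],[0.05,0.14,0.04,0,0.7],[0.05,0.16,0.046,0,0.85],[0.05,0.168,0.0483,0,1.0],[0.05,0.168,0.0483,0,1.15],[0.05,0.168,0.0483,0,1.3],[0.05,0.168,0.0483,0,1.43],[0.05,0.168,0.0483,0.02,1.43],[0.05,0.168,0.0483,0.02,1.43]]';python3 -c "
from h import *
shot('side','s32',(200,120,330,280),4.5);shot('top','t32',(130,90,330,280),3.9)
to(.3945,.3605,.25,92.5)"
```

```text
time_s: 60.55
tool_pos: [0.3904, 0.358, 0.258]
tool_rot: [-179.8, 0.2, 92.5]
force: [-0.9, 1.0, 0.1]
grip_width: 0.0502
shift [0.0014 0.0031 0.0104] twist -0.0
```

View pics/s32.png

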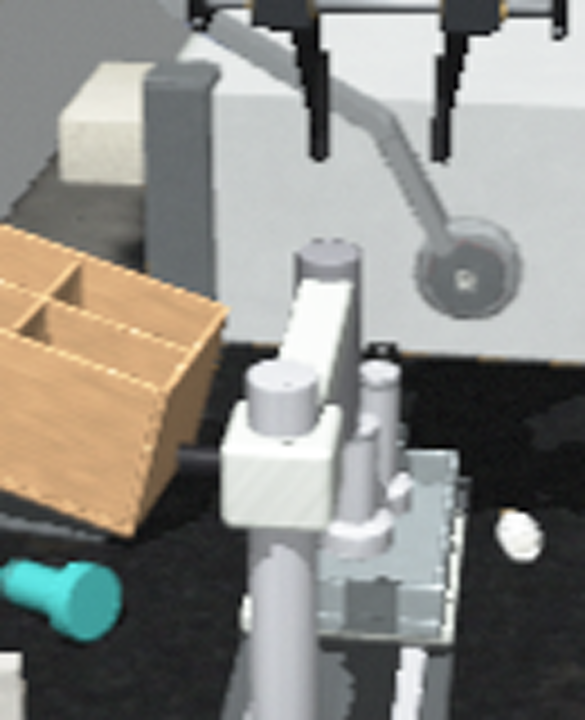

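View pics/t32.png

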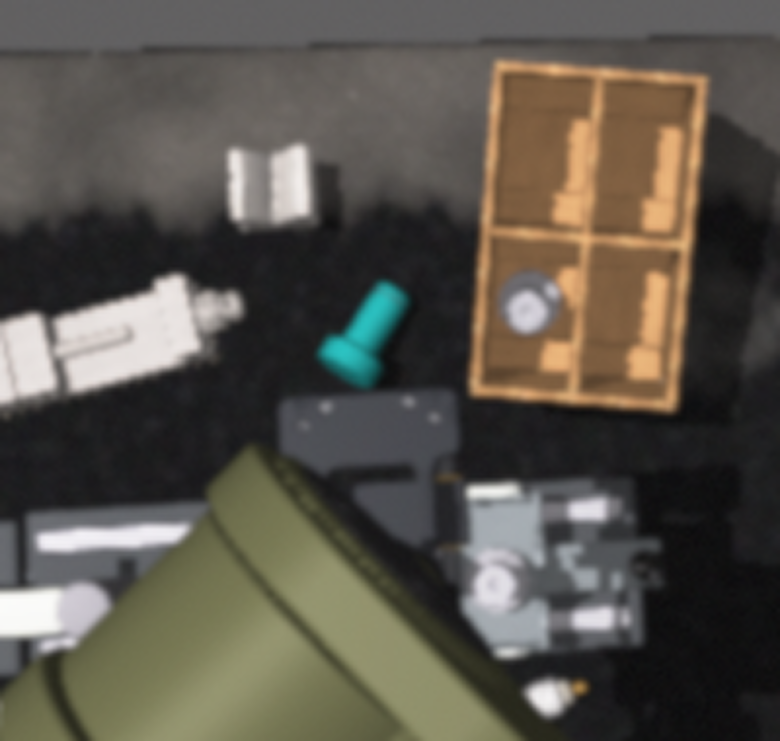

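```bash
python3 -m handwheel '[[0.05,0.001,0.004,0.04,0],[0.05,0.001,0.004,0.08,0],[0.05,0.001,0.004,0.12,0],[0.05,0.001,0.004,0.145,0],[0.05,0.001,0.004,0.158,0],[0.05,0.001,0.004,0.16,0],[0.05,0.001,0.004,0.16,0],[0.03,0.001,0.004,0.16,0],[0,0.001,0.004,0.16,0],[0,0.001,0.004,0.16,0],[0,0.001,0.004,0.16,0],[0,0.001,0.004,0.16,0],[0,0.001,0.004,0.16,0]]' 30;python3 -m handwheel '[[0,0,0,-0.02,0],[0,0,0,-0.05,0],[0,0,0,-0.08,0],[0,0,0,-0.11,0],[0,0,0,-0.14,0],[0,0,0,-0.16,0],[0,0,0,-0.16,0]]';python3 -c "
from h import *
shot('side','s33',(200,80,330,280),4)
T=np.array([.6644,.284,.1149]);W=T+.1*CZ;print(W)
to(W[0],W[1],.255,174.3)
"
```

```text
time_s: 61.95
tool_pos: [0.3969, 0.3608, 0.1017]
tool_rot: [179.9, -0.1, 92.5]
force: [1.9, -0.1, 3.2]
grip_width: 0.0228
time_s: 62.65
tool_pos: [0.3968, 0.3614, 0.2635]
tool_rot: [179.9, -0.2, 92.5]
force: [0.3, 0.6, -2.6]
grip_width: 0.023
[0.63864607 0.28657058 0.21149258]
shift [-0.0846  0.2391  0.0063] twist -1.428
```

View pics/s33.png

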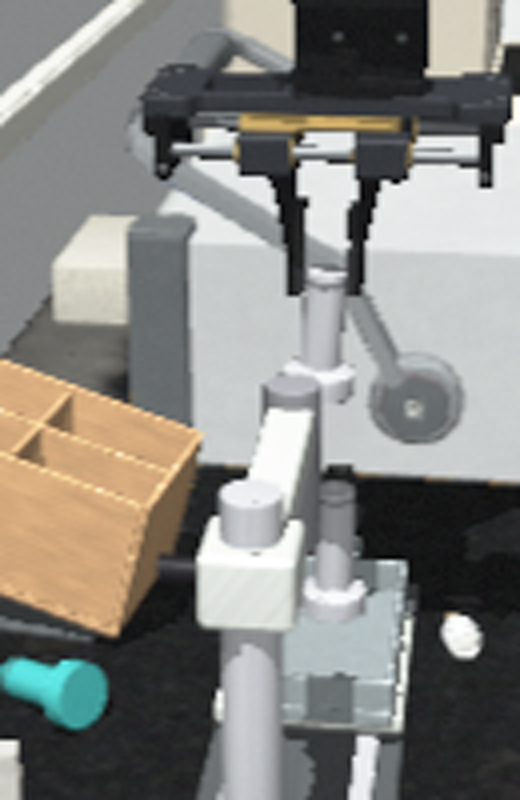

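```bash
python3 -m handwheel '[[0,-0.005,0.014,0,-0.1],[0,-0.012,0.034,0,-0.22],[0,-0.02,0.056,0,-0.34],[0,-0.028,0.079,0,-0.46],[0,-0.036,0.102,0,-0.58],[0,-0.044,0.124,0,-0.7],[0,-0.052,0.147,0,-0.82],[0,-0.06,0.17,0,-0.94],[0,-0.068,0.192,0,-1.06],[0,-0.076,0.215,0,-1.18],[0,-0.082,0.231,0,-1.3],[0,-0.0846,0.2391,0,-1.428],[0,-0.0846,0.2391,0,-1.428],[0,-0.0846,0.2391,0.01,-1.428],[0,-0.0846,0.2391,0.01,-1.428]]';python3 -c "
from h import *
to(.6386,.2866,.217,174.3)
shot('side','s34',(140,40,290,200),5)
"
```

```text
time_s: 64.2
tool_pos: [0.6367, 0.2866, 0.248]
tool_rot: [-179.9, -0.2, 174.2]
force: [-0.0, 0.4, -2.0]
grip_width: 0.023
shift [-0.0019  0.0002  0.031 ] twist -0.001
```

View pics/s34.png

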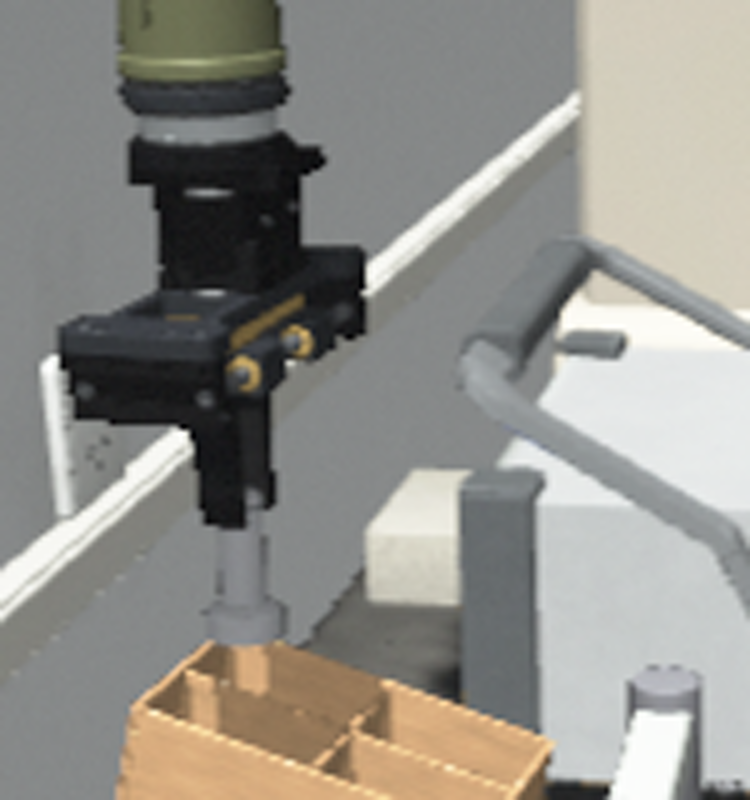

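```bash
python3 -m handwheel '[[0,-0.001,0,0.015,0],[0,-0.0019,0,0.031,0],[0,-0.0046,0,0.041,0],[0,-0.0073,0,0.051,0],[0,-0.01,0,0.061,0],[0,-0.0127,0,0.071,0],[0,-0.0154,0,0.081,0],[0,-0.018,0,0.091,0],[0,-0.018,0,0.091,0]]';python3 -m handwheel '[[0,-0.0014,0,0.005,0],[0,-0.0027,0,0.01,0],[0,-0.0041,0,0.015,0],[0,-0.0041,0,0.015,0]]';python3 -m handwheel '[[0,-0.0014,0,0.005,0],[0,-0.0027,0,0.01,0],[0,-0.0034,0,0.0125,0],[0,-0.0034,0,0.0125,0]]';python3 -c "
from h import *
to(.6644,.284,.1206,174.3)
shot('side','s35',(140,40,290,200),5)
"
```

```text
time_s: 65.15
tool_pos: [0.6559, 0.2839, 0.1578]
tool_rot: [-179.9, -0.1, 174.3]
force: [-0.3, 0.3, -2.2]
grip_width: 0.0233
time_s: 65.55
tool_pos: [0.6603, 0.2838, 0.1441]
tool_rot: [-180.0, -0.1, 174.3]
force: [-0.1, 1.2, -1.7]
grip_width: 0.0228
time_s: 65.95
tool_pos: [0.6637, 0.2835, 0.1318]
tool_rot: [-180.0, -0.1, 174.3]
force: [-0.1, -0.2, -1.6]
grip_width: 0.0228
shift [-0.0006  0.0005  0.0112] twist -0.0
```

View pics/s35.png

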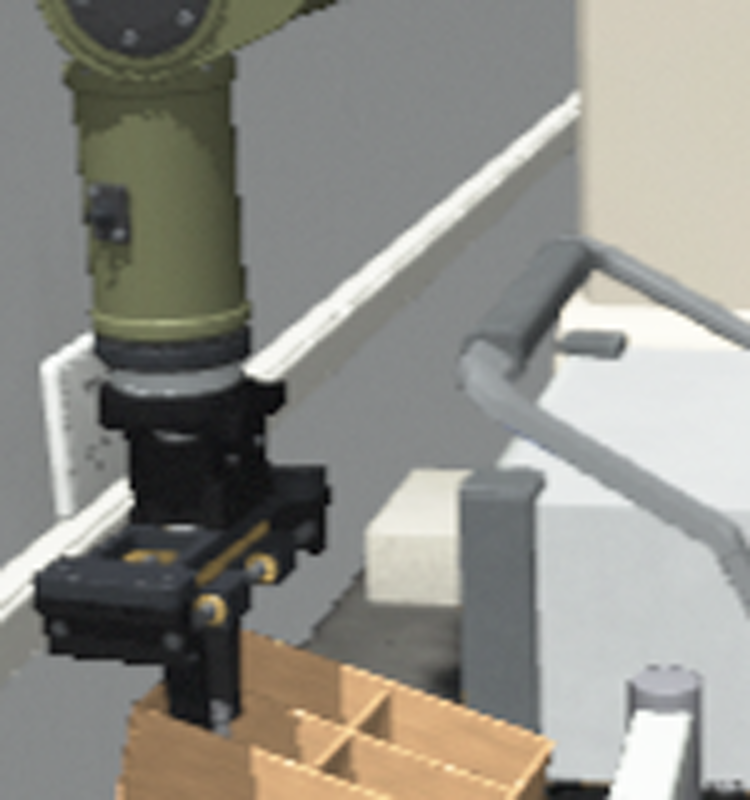

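```bash
python3 -m handwheel '[[0,-0.0005,0,0.004,0],[0,-0.001,0,0.007,0],[0,-0.001,0,0.007,0]]';python3 -m handwheel '[[0,0,0,0.002,0],[0,0,0,0.003,0],[0,0,0,0.003,0]]';python3 -m handwheel '[[0,0,0,0.002,0],[0,0,0,0.002,0]]';python3 -m handwheel '[[0,0,0,0.002,0],[0,0,0,0.002,0]]'
```

```text
time_s: 66.3
tool_pos: [0.6646, 0.2835, 0.1249]
tool_rot: [-180.0, -0.1, 174.3]
force: [0.5, 1.1, -2.2]
grip_width: 0.0228
time_s: 66.6
tool_pos: [0.6649, 0.2836, 0.1224]
tool_rot: [-180.0, -0.0, 174.3]
force: [-0.3, -0.4, -1.7]
grip_width: 0.0229
time_s: 66.8
tool_pos: [0.6648, 0.2836, 0.1203]
tool_rot: [-180.0, -0.0, 174.3]
force: [-0.2, 0.3, -2.2]
grip_width: 0.0229
time_s: 67.0
tool_pos: [0.6651, 0.2838, 0.119]
tool_rot: [180.0, 0.0, 174.3]
force: [-0.3, 0.9, 0.0]
grip_width: 0.0227
```

```bash
python3 -m handwheel '[[0,0,0,0.0015,0],[0,0,0,0.0015,0]]'; python3 -m handwheel '[[0.028,0,0,0,0],[0.029,0,0,0,0],[0.029,0,0,0,0],[0.029,0,0,0,0],[0.029,0,0,0,0]]';python3 -m handwheel '[[0.029,0.0027,0,-0.01,0],[0.029,0.0054,0,-0.02,0],[0.029,0.008,0,-0.03,0],[0.03,0.0135,0,-0.05,0],[0.03,0.02,0,-0.08,0],[0.03,0.02,0,-0.12,0],[0.04,0.02,0,-0.16,0],[0.04,0.02,0,-0.17,0],[0.04,0.02,0,-0.17,0]]';python3 -c "
from h import *
to(.39,.3192,.28,92.5)"
```

```text
time_s: 67.2
tool_pos: [0.6654, 0.2839, 0.1188]
tool_rot: [179.9, 0.1, 174.3]
force: [-1.9, -0.4, 5.7]
grip_width: 0.0225
time_s: 67.7
tool_pos: [0.6649, 0.2836, 0.1168]
tool_rot: [-180.0, -0.0, 174.3]
force: [-1.2, 0.9, -0.2]
grip_width: 0.0288
time_s: 68.6
tool_pos: [0.6461, 0.2859, 0.2909]
tool_rot: [179.8, 0.3, 174.3]
force: [-0.1, -0.3, -0.7]
grip_width: 0.0392
shift [0.2581 0.0076 0.0109] twist 1.427
```

```bash
python3 -m handwheel '[[0.05,0.03,0.001,0,0.1],[0.05,0.07,0.002,0,0.25],[0.05,0.11,0.003,0,0.4],[0.05,0.15,0.004,0,0.55],[0.05,0.19,0.005,0,0.7],[0.05,0.23,0.006,0,0.85],[0.05,0.258,0.0076,0,1.0],[0.05,0.258,0.0076,0,1.15],[0.05,0.258,0.0076,0,1.3],[0.05,0.258,0.0076,0,1.43],[0.05,0.258,0.0076,0.02,1.43],[0.05,0.258,0.0076,0.02,1.43]]';python3 -c "
from h import *
shot('side','s36',(140,120,330,280),4);shot('top','t36',(130,90,330,280),3.9)
to(.3905,.3192,.102,92.5)"
```

```text
time_s: 69.8
tool_pos: [0.3872, 0.3175, 0.2635]
tool_rot: [-179.7, 0.3, 92.4]
force: [-0.5, 0.2, -0.0]
grip_width: 0.0495
shift [0.0007 0.0022 0.164 ] twist -0.002
```

View pics/s36.png

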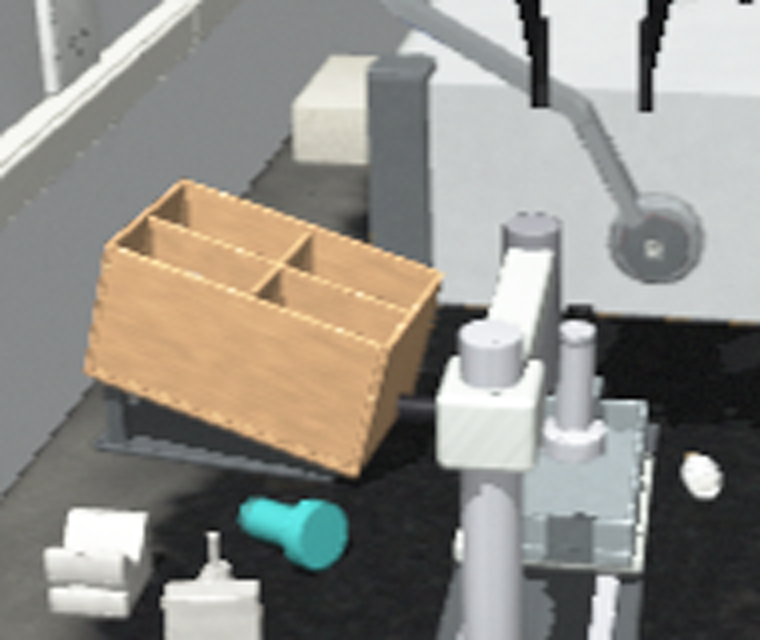

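View pics/t36.png

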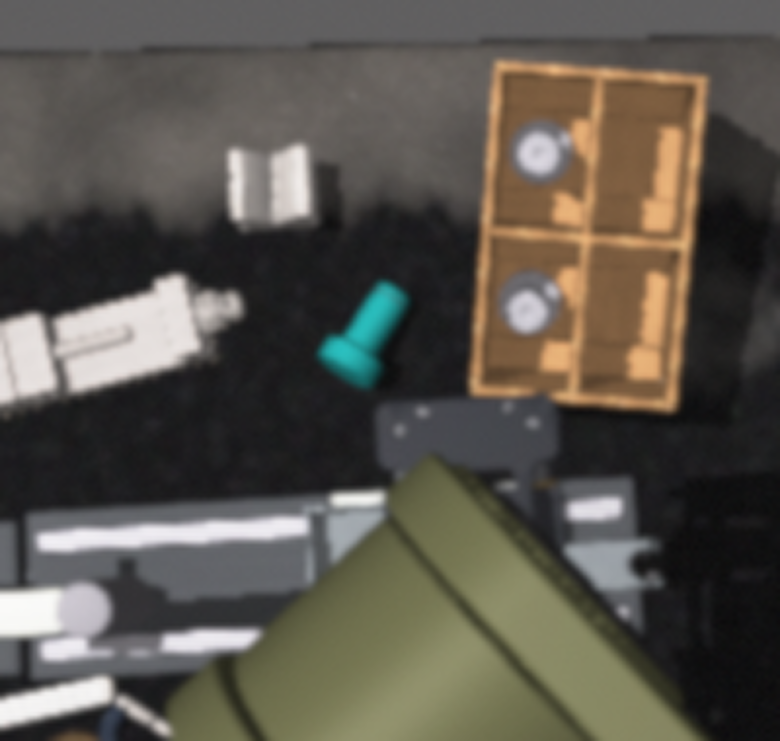

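```bash
python3 -m handwheel '[[0.05,0.001,0.003,0.04,0],[0.05,0.001,0.003,0.08,0],[0.05,0.001,0.003,0.12,0],[0.05,0.001,0.003,0.145,0],[0.05,0.001,0.003,0.158,0],[0.05,0.001,0.003,0.162,0],[0.05,0.001,0.003,0.162,0],[0.03,0.001,0.003,0.162,0],[0,0.001,0.003,0.162,0],[0,0.001,0.003,0.162,0],[0,0.001,0.003,0.162,0],[0,0.001,0.003,0.162,0],[0,0.001,0.003,0.162,0]]' 30;python3 -m handwheel '[[0,0,0,-0.02,0],[0,0,0,-0.05,0],[0,0,0,-0.08,0],[0,0,0,-0.11,0],[0,0,0,-0.14,0],[0,0,0,-0.16,0],[0,0,0,-0.16,0]]';python3 -c "
from h import *
shot('side','s37',(200,80,330,280),4)
B=carton((-.048,-.0295,-.092+.0055));T=B+[0,0,.062];W=T+.1*CZ;print(T,W)
to(W[0],W[1],.255,174.3)
"
```

```text
time_s: 71.2
tool_pos: [0.3925, 0.3203, 0.1055]
tool_rot: [179.9, -0.0, 92.3]
force: [1.4, -0.6, 1.4]
grip_width: 0.0234
time_s: 71.9
tool_pos: [0.3931, 0.3209, 0.2676]
tool_rot: [179.8, -0.2, 92.4]
force: [0.4, -0.5, -1.4]
grip_width: 0.0231
[0.56821203 0.23432721 0.0965241 ] [0.54245809 0.23689779 0.19311668]
shift [-0.0895  0.1466  0.0105] twist -1.43
```

View pics/s37.png

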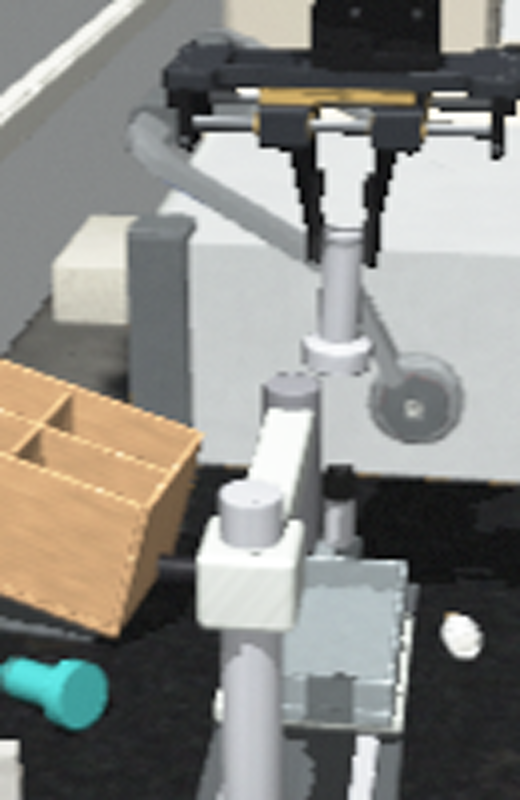

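```bash
python3 -m handwheel '[[0,-0.006,0.01,0,-0.1],[0,-0.015,0.025,0,-0.22],[0,-0.025,0.041,0,-0.34],[0,-0.035,0.057,0,-0.46],[0,-0.045,0.074,0,-0.58],[0,-0.055,0.09,0,-0.7],[0,-0.065,0.106,0,-0.82],[0,-0.075,0.123,0,-0.94],[0,-0.083,0.136,0,-1.06],[0,-0.0895,0.1466,0,-1.18],[0,-0.0895,0.1466,0,-1.3],[0,-0.0895,0.1466,0,-1.43],[0,-0.0895,0.1466,0.01,-1.43],[0,-0.0895,0.1466,0.01,-1.43]]';python3 -c "
from h import *
to(.5425,.2369,.1966,174.3)
shot('side','s38',(140,40,290,200),5);shot('top','t38')
"
```

```text
time_s: 73.35
tool_pos: [0.5406, 0.2359, 0.2515]
tool_rot: [-179.8, -0.3, 174.1]
force: [1.1, -0.9, -1.3]
grip_width: 0.0231
shift [-0.0018  0.0012  0.0549] twist -0.003
```

View pics/s38.png

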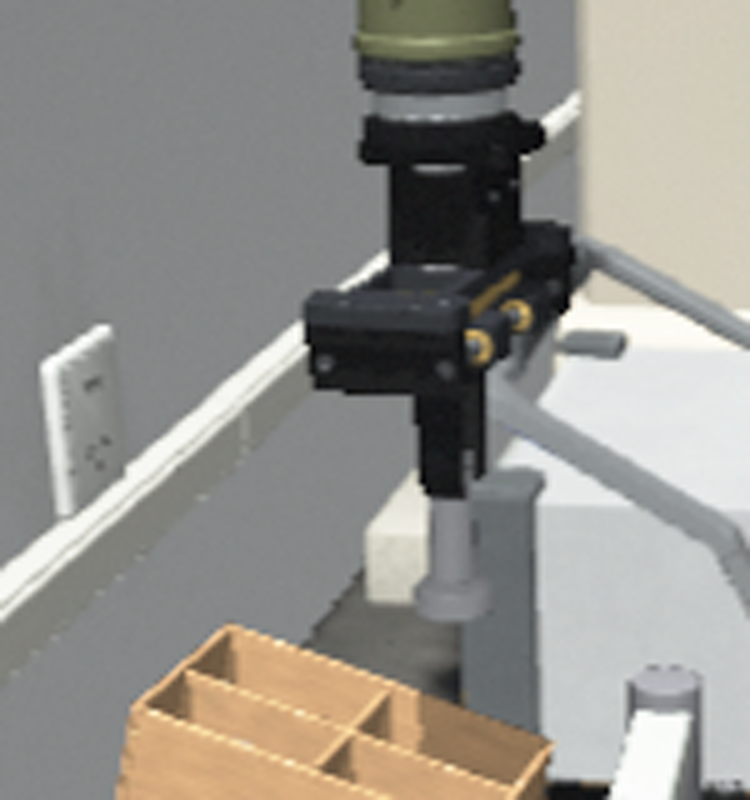

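View pics/t38.png

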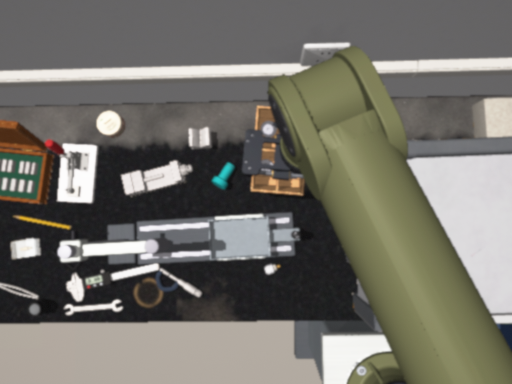

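```bash
python3 -m handwheel '[[0,-0.001,0.001,0.02,0],[0,-0.0018,0.001,0.04,0],[0,-0.0018,0.001,0.0549,0],[0,-0.0045,0.001,0.065,0],[0,-0.0072,0.001,0.075,0],[0,-0.01,0.001,0.085,0],[0,-0.0126,0.001,0.095,0],[0,-0.0153,0.001,0.105,0],[0,-0.0153,0.001,0.105,0]]';python3 -m handwheel '[[0,-0.0014,0,0.005,0],[0,-0.0027,0,0.01,0],[0,-0.0041,0,0.015,0],[0,-0.0041,0,0.015,0]]';python3 -m handwheel '[[0,-0.0014,0,0.005,0],[0,-0.0027,0,0.01,0],[0,-0.0041,0,0.015,0],[0,-0.0041,0,0.015,0]]';python3 -c "
from h import *
to(.568,.2343,.100,174.3)
shot('side','s39',(140,40,290,200),5)
"
```

```text
time_s: 74.35
tool_pos: [0.557, 0.2355, 0.1483]
tool_rot: [-179.9, -0.1, 174.3]
force: [-0.5, -0.6, -1.6]
grip_width: 0.023
time_s: 74.75
tool_pos: [0.5613, 0.2354, 0.1343]
tool_rot: [-180.0, -0.0, 174.3]
force: [-0.1, -0.6, -1.4]
grip_width: 0.0232
time_s: 75.15
tool_pos: [0.5653, 0.2349, 0.119]
tool_rot: [-179.9, -0.1, 174.3]
force: [0.2, -0.5, -1.1]
grip_width: 0.0232
shift [-0.0027 -0.0004  0.019 ] twist -0.0
```

View pics/s39.png

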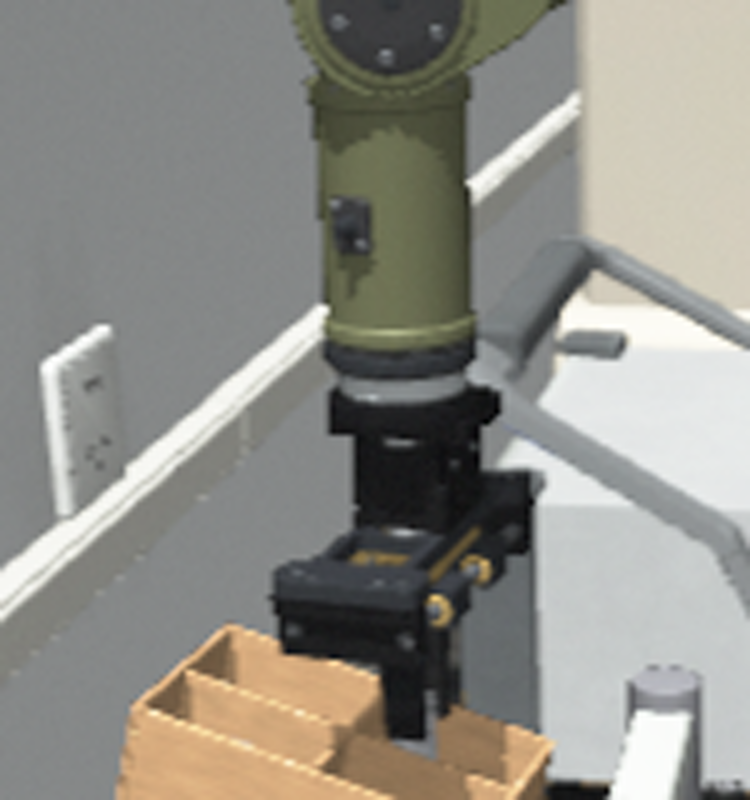

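```bash
python3 -m handwheel '[[0,-0.001,-0.0004,0.005,0],[0,-0.002,-0.0004,0.01,0],[0,-0.0027,-0.0004,0.014,0],[0,-0.0027,-0.0004,0.014,0]]';python3 -m handwheel '[[0,0,0,0.002,0],[0,0,0,0.003,0],[0,0,0,0.003,0]]';python3 -m handwheel '[[0,0,0,0.002,0],[0,0,0,0.002,0]]';python3 -m handwheel '[[0,0,0,0.0015,0],[0,0,0,0.0015,0]]'
```

```text
time_s: 75.6
tool_pos: [0.5679, 0.2344, 0.1051]
tool_rot: [-180.0, -0.1, 174.3]
force: [-0.7, 0.3, -1.6]
grip_width: 0.023
time_s: 75.9
tool_pos: [0.5683, 0.2347, 0.103]
tool_rot: [180.0, -0.0, 174.3]
force: [-0.2, 0.1, -1.3]
grip_width: 0.0232
time_s: 76.1
tool_pos: [0.5682, 0.2346, 0.1009]
tool_rot: [180.0, -0.0, 174.3]
force: [-0.0, 0.0, -2.8]
grip_width: 0.0232
time_s: 76.3
tool_pos: [0.5683, 0.2346, 0.0994]
tool_rot: [180.0, -0.0, 174.3]
force: [-1.2, -0.3, -1.9]
grip_width: 0.0232
```

```bash
python3 -m handwheel '[[0,0,0,0.0015,0],[0,0,0,0.0015,0]]'; python3 -m handwheel '[[0,0,0,0.0015,0],[0,0,0,0.0015,0]]'
```

```text
time_s: 76.5
tool_pos: [0.5686, 0.2348, 0.0991]
tool_rot: [180.0, 0.0, 174.3]
force: [-2.3, -1.1, 4.1]
grip_width: 0.023
time_s: 76.7
tool_pos: [0.569, 0.2349, 0.0989]
tool_rot: [179.9, 0.1, 174.3]
force: [-4.4, -0.8, 10.1]
grip_width: 0.0236
```

Contact. Release, retract, and go clear for a final look.

```bash
python3 -m handwheel '[[0.028,0,0,-0.001,0],[0.029,0,0,-0.001,0],[0.029,0,0,-0.001,0],[0.029,0,0,-0.001,0],[0.029,0,0,-0.001,0]]';python3 -m handwheel '[[0.029,0.0027,0,-0.01,0],[0.029,0.0054,0,-0.02,0],[0.029,0.008,0,-0.03,0],[0.03,0.0135,0,-0.05,0],[0.03,0.02,0,-0.08,0],[0.03,0.02,0,-0.12,0],[0.04,0.02,0,-0.16,0],[0.04,0.02,0,-0.2,0],[0.04,0.02,0,-0.24,0],[0.04,0.02,0,-0.24,0]]';python3 -c "
from h import *
to(.30,.45,.36,120)"
```

```text
time_s: 77.2
tool_pos: [0.5683, 0.2345, 0.0973]
tool_rot: [-180.0, -0.0, 174.3]
force: [0.4, -0.2, -0.6]
grip_width: 0.0289
time_s: 78.2
tool_pos: [0.5507, 0.2371, 0.3454]
tool_rot: [179.6, 0.6, 174.3]
force: [0.2, -0.5, 0.2]
grip_width: 0.0395
shift [ 0.2707  0.1868 -0.0146] twist 0.947
```

```bash
python3 -m handwheel '[[0.04,0.03,0.02,-0.01,0.1],[0.04,0.06,0.042,-0.02,0.2],[0.04,0.1,0.069,-0.03,0.3],[0.04,0.14,0.097,-0.03,0.4],[0.04,0.18,0.124,-0.03,0.5],[0.04,0.22,0.152,-0.03,0.6],[0.04,0.26,0.18,-0.03,0.7],[0.04,0.271,0.187,-0.03,0.85],[0.04,0.271,0.187,-0.03,0.947],[0.04,0.271,0.187,-0.03,0.947]]';python3 -c "
from h import *
shot('side','s40');shot('top','t40')
for n,o in(('top','t40'),('side','s40')):
    a=cv2.imread(f'pics/raw_{o}.png')
    bx=(240,95,325,205) if n=='top' else (150,155,265,245)
    cv2.imwrite(f'pics/{o}z.png',cv2.resize(a[bx[1]:bx[3],bx[0]:bx[2]],None,fx=5.4 if n=='top' else 6.5,fy=5.4 if n=='top' else 6.5,interpolation=cv2.INTER_CUBIC))
"
```

```text
time_s: 79.2
tool_pos: [0.2967, 0.4498, 0.3678]
tool_rot: [180.0, 0.0, 120.1]
force: [0.5, -0.1, -0.4]
grip_width: 0.04
```

View pics/t40.png

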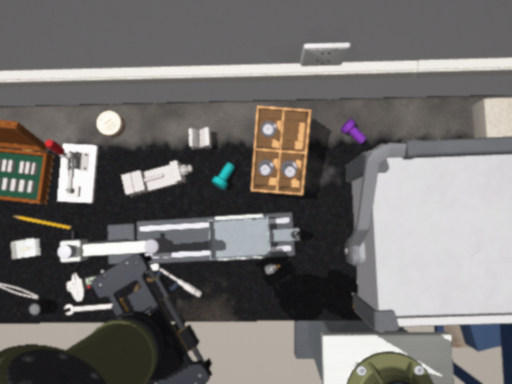

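View pics/t40z.png

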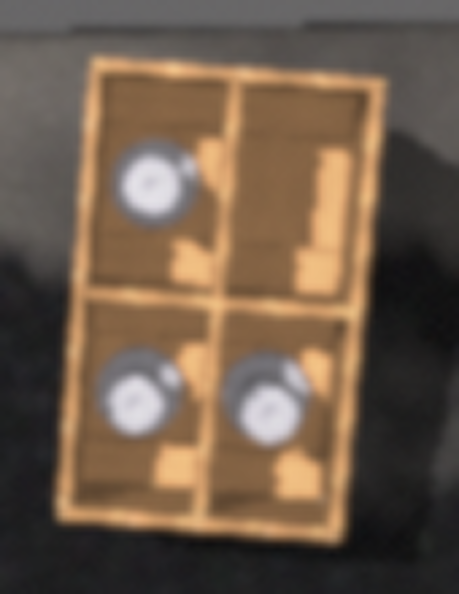

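View pics/s40z.png

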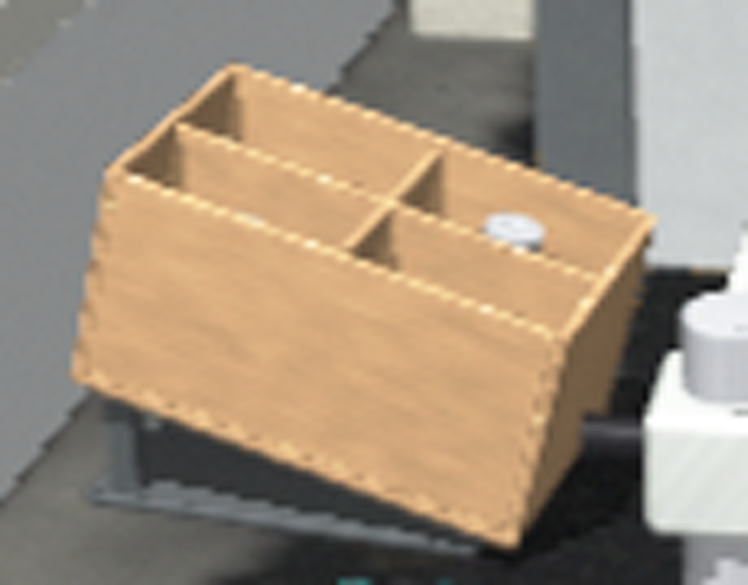

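View pics/s40.png

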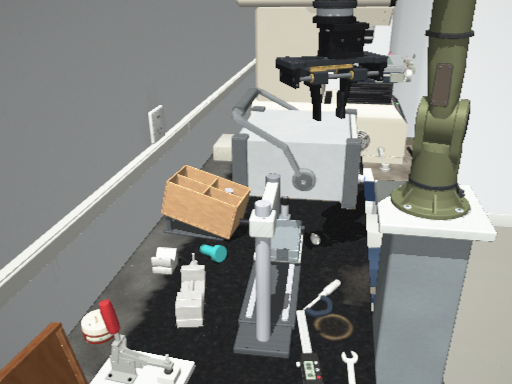

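```bash
python3 - <<'E'
from h import *
t=lambda u,v:(240+(u+.5)/5.4-.5,95+(v+.5)/5.4-.5)
for nm,uv,h in(("M2",t(152,185),.072),("M1",t(135,405),.062),("M3",t(270,413),.082)):
    for d in(0,.005):
        X,q=onplane("top",uv,h-.092+d);p=proj("side",X)[0];print(nm,d,q.round(4),"sidezoom",((p-[150,155]+.5)*6.5).round(0))
o=get_obs();print(o["time_s"])
# compare others start vs now
a=cv2.imread("pics/top0.png");b=cv2.imread("pics/raw_t40.png")
for n,(x0,y0,x1,y1) in dict(adapter=(255,258,290,280),vblock=(180,118,220,155),turq=(205,155,240,195),purple=(335,112,375,150)).items():
    print(n,cv2.absdiff(a[y0:y1,x0:x1],b[y0:y1,x0:x1]).mean().round(2))
cv2.imwrite("pics/ad.png",np.hstack([cv2.resize(i[225:285,180:310],None,fx=3,fy=3,interpolation=cv2.INTER_CUBIC) for i in(a,b)]))
E
```

```text
M2 0 [ 0.0443  0.032  -0.02  ] sidezoom [251. 229.]
M2 0.005 [ 0.0443  0.032  -0.015 ] sidezoom [253. 218.]
M1 0 [-0.0511  0.032  -0.03  ] sidezoom [469. 334.]
M1 0.005 [-0.0505  0.0319 -0.025 ] sidezoom [470. 322.]
M3 0 [-0.0474 -0.026  -0.01  ] sidezoom [520. 228.]
M3 0.005 [-0.0468 -0.0258 -0.005 ] sidezoom [521. 217.]
79.3
adapter 22.03
vblock 0.7
turq 0.75
purple 0.62
```

View pics/ad.png

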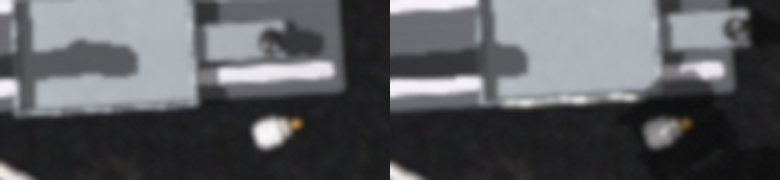

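```bash
python3 -c "
from cell import sign_off
print(sign_off())"
```

```text
the job is handed in; nothing more can be done
None
```

I took the three masters that were there (1, 2 and 3; master 4 was absent) out of the carton and stood them upright in the tray. I then brought them under the sensor shortest first, pulled the stage home and put all three back in the carton. The job was handed in at about 79 s of the 210 s allowed.

**Under the sensor:** each master rested there for 2.2–2.6 s. Masters 1 and 2 measured within about 1–1.5 mm of centre in the pictures. Master 3 was hidden from the top camera by the arm. Its centring rests on the distance the handle moved and on the side view, which matched the expected position.

**Final checks:**
- **Carton:** masters 1 and 3 are in the two near cells (left and right) and master 2 is in the far left cell. For masters 2 and 3 the top positions in both views match standing on the cell floor. Master 1 is hidden from the side camera; in the top view it looks as it did at the start.
- **Stage:** I pulled it against its home stop until it resisted with about 17 N. The handle is at the same image position as at the first homing.
- **Other things:** the V-block and the purple and turquoise look-alikes are unchanged in the pictures. The adapter patch differed by number, but by eye it only shows the arm's shadow.
- **Forces:** the largest reading I saw was about 18 N, at the home stop. I saw no sign of contact with the sensor.

**Disagreements:**
- The two cameras disagree by up to about 3 mm on the sensor and the masters' tops, so the centring figures carry that uncertainty.
- Master 1 shifted about 2 mm relative to master 2 in the tray at some point between its first measurement and the return home. It stayed upright.

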